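# Pack the place-card frames on edge in tubs and snap the lids on

### The job

Pack the hire stock for storage: take every small glass-fronted frame off the display ledge, stand each one upright on its bottom edge in a slot of its own in the three storage tubs (lower them in, never drop them), and close every tub with a lid from the pile, pressed down until it has snapped fully home at both ends. Leave the tins, the jar and the magnifier as they stand.

Things in the scene. Friction and masses are not known exactly. Their poses are not given: they have to be found in the camera images.
- frame0_center (a point): Gilt place-card frame, glass front (all alike, some may be absent): 64 mm wide (y), 80 tall (z, to its top edge), 12 thick (x), about 110 g. Point: its centre, 40 mm below the top edge. At first it leans on the ledge, top 20 degrees from vertical towards the robot; its upper 35 mm is clear of the rail, so it can be pinched across its thickness, coming along its own z axis.
- frame1_center (a point): Gilt place-card frame, glass front (all alike, some may be absent): 64 mm wide (y), 80 tall (z, to its top edge), 12 thick (x), about 110 g. Point: its centre, 40 mm below the top edge. At first it leans on the ledge, top 20 degrees from vertical towards the robot; its upper 35 mm is clear of the rail, so it can be pinched across its thickness, coming along its own z axis.
- frame2_center (a point): Gilt place-card frame, glass front (all alike, some may be absent): 64 mm wide (y), 80 tall (z, to its top edge), 12 thick (x), about 110 g. Point: its centre, 40 mm below the top edge. At first it leans on the ledge, top 20 degrees from vertical towards the robot; its upper 35 mm is clear of the rail, so it can be pinched across its thickness, coming along its own z axis.
- frame3_center (a point): Gilt place-card frame, glass front (all alike, some may be absent): 64 mm wide (y), 80 tall (z, to its top edge), 12 thick (x), about 110 g. Point: its centre, 40 mm below the top edge. At first it leans on the ledge, top 20 degrees from vertical towards the robot; its upper 35 mm is clear of the rail, so it can be pinched across its thickness, coming along its own z axis.
- frame4_center (a point): Gilt place-card frame, glass front (all alike, some may be absent): 64 mm wide (y), 80 tall (z, to its top edge), 12 thick (x), about 110 g. Point: its centre, 40 mm below the top edge. At first it leans on the ledge, top 20 degrees from vertical towards the robot; its upper 35 mm is clear of the rail, so it can be pinched across its thickness, coming along its own z axis.
- tub_a_rim (a point): Loose storage tub, pale plastic, 122 (x) by 76 (y) by 92 mm tall, 300 g; rounded rim 128 by 82 outside; inside 116 by 70, floor 3 mm thick. Point: centre of the mouth, level with the rim's top; z up, x along the long side. A sprung snap lug on each short end, 6.5 mm below the rim, stands 3.3 mm proud of it and gives way inwards.
- tub_a_slot0 (a point): Slot 0 of tub_a: where a frame's centre lies when it stands in the slot (thickness along the tub's x, width along y): 49 mm below the rim, x = -21.5 mm from the tub's middle. The slot is 16 mm wide, between round-topped ribs on both long inner walls that reach 54 mm above the tub's underside.
- tub_a_slot1 (a point): Slot 1 of tub_a: where a frame's centre lies when it stands in the slot (thickness along the tub's x, width along y): 49 mm below the rim, x = +21.5 mm from the tub's middle. The slot is 16 mm wide, between round-topped ribs on both long inner walls that reach 54 mm above the tub's underside.
- tub_b_rim (a point): Loose storage tub, pale plastic, 122 (x) by 76 (y) by 92 mm tall, 300 g; rounded rim 128 by 82 outside; inside 116 by 70, floor 3 mm thick. Point: centre of the mouth, level with the rim's top; z up, x along the long side. A sprung snap lug on each short end, 6.5 mm below the rim, stands 3.3 mm proud of it and gives way inwards.
- tub_b_slot0 (a point): Slot 0 of tub_b: where a frame's centre lies when it stands in the slot (thickness along the tub's x, width along y): 49 mm below the rim, x = -21.5 mm from the tub's middle. The slot is 16 mm wide, between round-topped ribs on both long inner walls that reach 54 mm above the tub's underside.
- tub_b_slot1 (a point): Slot 1 of tub_b: where a frame's centre lies when it stands in the slot (thickness along the tub's x, width along y): 49 mm below the rim, x = +21.5 mm from the tub's middle. The slot is 16 mm wide, between round-topped ribs on both long inner walls that reach 54 mm above the tub's underside.
- tub_c_rim (a point): Loose storage tub, pale plastic, 122 (x) by 76 (y) by 92 mm tall, 300 g; rounded rim 128 by 82 outside; inside 116 by 70, floor 3 mm thick. Point: centre of the mouth, level with the rim's top; z up, x along the long side. A sprung snap lug on each short end, 6.5 mm below the rim, stands 3.3 mm proud of it and gives way inwards.
- tub_c_slot0 (a point): Slot 0 of tub_c: where a frame's centre lies when it stands in the slot (thickness along the tub's x, width along y): 49 mm below the rim, x = -21.5 mm from the tub's middle. The slot is 16 mm wide, between round-topped ribs on both long inner walls that reach 54 mm above the tub's underside.
- tub_c_slot1 (a point): Slot 1 of tub_c: where a frame's centre lies when it stands in the slot (thickness along the tub's x, width along y): 49 mm below the rim, x = +21.5 mm from the tub's middle. The slot is 16 mm wide, between round-topped ribs on both long inner walls that reach 54 mm above the tub's underside.
- lid_a_panel (a point): Loose press-on lid, pale plastic, 141 (x) by 91 (y) mm (147 over the end tabs), 70 g; 3 mm plate, skirt 16 mm down, flat raised panel 90 (x) by 44 (y) by 12 mm high on top, to grip across y. Point: centre of the panel, half-way up: 25 mm above the skirt's edge, 9 mm above the plate's underside. Any lid fits any tub, either way round. Skirt clears the rim by 1.5 mm a side; the rim's rounding guides it.
- lid_b_panel (a point): A lid like lid_a (same point and axes). A bead in each short end of a lid must be pressed past the tub's lug: 5 to 8 N an end, lid level. Lying loose on the lugs the lid stands about 11 mm too high; snapped home its plate rests on the rim all round and this point is 9 mm above the rim.
- lid_c_panel (a point): A lid like lid_a (same point and axes). At the start the three lids lie in one pile on the table, lid_a lowest and lid_c on top, each with its skirt resting on the plate of the lid below, 19 mm apart; lift them off one at a time from the top.
- ledge: Fixed wooden display ledge along y, 440 mm long, 66 deep; low lip at its far (+x) side, thin brass rail 46 mm up behind the frames. The frames stand in a row on it, 73 to 97 mm apart or with gaps, bottoms 12 mm above the table near this origin's x. Origin: at table height, middle; its yaw varies.
- tin_low: Bystander: short steel tin, 64 mm across, 40 mm tall, origin at its underside; a second one stands on it.
- tin_top: Bystander: the upper steel tin, same size, origin at its underside.
- jar: Bystander: amber glass lidded jar, 90 mm across, 178 mm tall, origin at its underside.
- magnifier: Bystander: brass table magnifier on a 110 mm round foot, about 250 mm tall, origin at the underside of the foot.
Things that resemble listed ones, but are neither listed nor needed, are in the scene too. What is shaped like the part that bears frame2_center but green is not meant. Leave any brown look-alike of the part that bears frame4_center alone.

How it is judged (in metres and radians):
At the end, for the whole second after the job is handed in: Each frame present is in a tub slot (centre within 10 mm of the slot point, top edge up, upright within 0.14 rad); each tub stands at rest, wearing a lid snapped home at both ends: centred within 5 mm, its point 5.5 to 11.5 mm above the rim, level with the tub within 0.035 rad (((distance between frame0_center and tub_a_slot0 below 0.01 m and angle between the z axis of frame0_center and the z axis of tub_a_rim, either way round below 0.14 rad) or (distance between frame0_center and tub_a_slot1 below 0.01 m and angle between the z axis of frame0_center and the z axis of tub_a_rim, either way round below 0.14 rad) or (distance between frame0_center and tub_b_slot0 below 0.01 m and angle between the z axis of frame0_center and the z axis of tub_b_rim, either way round below 0.14 rad) or (distance between frame0_center and tub_b_slot1 below 0.01 m and angle between the z axis of frame0_center and the z axis of tub_b_rim, either way round below 0.14 rad) or (distance between frame0_center and tub_c_slot0 below 0.01 m and angle between the z axis of frame0_center and the z axis of tub_c_rim, either way round below 0.14 rad) or (distance between frame0_center and tub_c_slot1 below 0.01 m and angle between the z axis of frame0_center and the z axis of tub_c_rim, either way round below 0.14 rad)) and ((distance between frame1_center and tub_a_slot0 below 0.01 m and angle between the z axis of frame1_center and the z axis of tub_a_rim, either way round below 0.14 rad) or (distance between frame1_center and tub_a_slot1 below 0.01 m and angle between the z axis of frame1_center and the z axis of tub_a_rim, either way round below 0.14 rad) or (distance between frame1_center and tub_b_slot0 below 0.01 m and angle between the z axis of frame1_center and the z axis of tub_b_rim, either way round below 0.14 rad) or (distance between frame1_center and tub_b_slot1 below 0.01 m and angle between the z axis of frame1_center and the z axis of tub_b_rim, either way round below 0.14 rad) or (distance between frame1_center and tub_c_slot0 below 0.01 m and angle between the z axis of frame1_center and the z axis of tub_c_rim, either way round below 0.14 rad) or (distance between frame1_center and tub_c_slot1 below 0.01 m and angle between the z axis of frame1_center and the z axis of tub_c_rim, either way round below 0.14 rad)) and ((distance between frame2_center and tub_a_slot0 below 0.01 m and angle between the z axis of frame2_center and the z axis of tub_a_rim, either way round below 0.14 rad) or (distance between frame2_center and tub_a_slot1 below 0.01 m and angle between the z axis of frame2_center and the z axis of tub_a_rim, either way round below 0.14 rad) or (distance between frame2_center and tub_b_slot0 below 0.01 m and angle between the z axis of frame2_center and the z axis of tub_b_rim, either way round below 0.14 rad) or (distance between frame2_center and tub_b_slot1 below 0.01 m and angle between the z axis of frame2_center and the z axis of tub_b_rim, either way round below 0.14 rad) or (distance between frame2_center and tub_c_slot0 below 0.01 m and angle between the z axis of frame2_center and the z axis of tub_c_rim, either way round below 0.14 rad) or (distance between frame2_center and tub_c_slot1 below 0.01 m and angle between the z axis of frame2_center and the z axis of tub_c_rim, either way round below 0.14 rad)) and ((distance between frame3_center and tub_a_slot0 below 0.01 m and angle between the z axis of frame3_center and the z axis of tub_a_rim, either way round below 0.14 rad) or (distance between frame3_center and tub_a_slot1 below 0.01 m and angle between the z axis of frame3_center and the z axis of tub_a_rim, either way round below 0.14 rad) or (distance between frame3_center and tub_b_slot0 below 0.01 m and angle between the z axis of frame3_center and the z axis of tub_b_rim, either way round below 0.14 rad) or (distance between frame3_center and tub_b_slot1 below 0.01 m and angle between the z axis of frame3_center and the z axis of tub_b_rim, either way round below 0.14 rad) or (distance between frame3_center and tub_c_slot0 below 0.01 m and angle between the z axis of frame3_center and the z axis of tub_c_rim, either way round below 0.14 rad) or (distance between frame3_center and tub_c_slot1 below 0.01 m and angle between the z axis of frame3_center and the z axis of tub_c_rim, either way round below 0.14 rad)) and ((distance between frame4_center and tub_a_slot0 below 0.01 m and angle between the z axis of frame4_center and the z axis of tub_a_rim, either way round below 0.14 rad) or (distance between frame4_center and tub_a_slot1 below 0.01 m and angle between the z axis of frame4_center and the z axis of tub_a_rim, either way round below 0.14 rad) or (distance between frame4_center and tub_b_slot0 below 0.01 m and angle between the z axis of frame4_center and the z axis of tub_b_rim, either way round below 0.14 rad) or (distance between frame4_center and tub_b_slot1 below 0.01 m and angle between the z axis of frame4_center and the z axis of tub_b_rim, either way round below 0.14 rad) or (distance between frame4_center and tub_c_slot0 below 0.01 m and angle between the z axis of frame4_center and the z axis of tub_c_rim, either way round below 0.14 rad) or (distance between frame4_center and tub_c_slot1 below 0.01 m and angle between the z axis of frame4_center and the z axis of tub_c_rim, either way round below 0.14 rad)) and angle between each of frame0_center, frame1_center, frame2_center, frame3_center, frame4_center's own z axis and vertical below 0.25 rad and ((horizontal distance between lid_a_panel and tub_a_rim below 0.005 m and z of lid_a_panel in the frame of tub_a_rim between 0.0055 and 0.0115 m and angle between the z axis of lid_a_panel and the z axis of tub_a_rim, either way round below 0.035 rad) or (horizontal distance between lid_b_panel and tub_a_rim below 0.005 m and z of lid_b_panel in the frame of tub_a_rim between 0.0055 and 0.0115 m and angle between the z axis of lid_b_panel and the z axis of tub_a_rim, either way round below 0.035 rad) or (horizontal distance between lid_c_panel and tub_a_rim below 0.005 m and z of lid_c_panel in the frame of tub_a_rim between 0.0055 and 0.0115 m and angle between the z axis of lid_c_panel and the z axis of tub_a_rim, either way round below 0.035 rad)) and ((horizontal distance between lid_a_panel and tub_b_rim below 0.005 m and z of lid_a_panel in the frame of tub_b_rim between 0.0055 and 0.0115 m and angle between the z axis of lid_a_panel and the z axis of tub_b_rim, either way round below 0.035 rad) or (horizontal distance between lid_b_panel and tub_b_rim below 0.005 m and z of lid_b_panel in the frame of tub_b_rim between 0.0055 and 0.0115 m and angle between the z axis of lid_b_panel and the z axis of tub_b_rim, either way round below 0.035 rad) or (horizontal distance between lid_c_panel and tub_b_rim below 0.005 m and z of lid_c_panel in the frame of tub_b_rim between 0.0055 and 0.0115 m and angle between the z axis of lid_c_panel and the z axis of tub_b_rim, either way round below 0.035 rad)) and ((horizontal distance between lid_a_panel and tub_c_rim below 0.005 m and z of lid_a_panel in the frame of tub_c_rim between 0.0055 and 0.0115 m and angle between the z axis of lid_a_panel and the z axis of tub_c_rim, either way round below 0.035 rad) or (horizontal distance between lid_b_panel and tub_c_rim below 0.005 m and z of lid_b_panel in the frame of tub_c_rim between 0.0055 and 0.0115 m and angle between the z axis of lid_b_panel and the z axis of tub_c_rim, either way round below 0.035 rad) or (horizontal distance between lid_c_panel and tub_c_rim below 0.005 m and z of lid_c_panel in the frame of tub_c_rim between 0.0055 and 0.0115 m and angle between the z axis of lid_c_panel and the z axis of tub_c_rim, either way round below 0.035 rad)) and angle between each of tub_a_rim, tub_b_rim, tub_c_rim's own z axis and vertical below 0.1 rad and linear speed of each of tub_a, tub_b, tub_c below 0.03 m/s); the robot touches nothing.
It fails at once if the lower tin is knocked over or pushed away (more than 30 mm) (distance of tin_low from where it was at the start of the episode above 0.03 m or angle between tin_low's own z axis and vertical above 0.4 rad).
It fails at once if the upper tin is knocked over or pushed away (more than 30 mm) (distance of tin_top from where it was at the start of the episode above 0.03 m or angle between tin_top's own z axis and vertical above 0.4 rad).
It fails at once if the jar is knocked over or pushed away (more than 30 mm) (distance of jar from where it was at the start of the episode above 0.03 m or angle between jar's own z axis and vertical above 0.4 rad).
It fails at once if the magnifier is knocked over or pushed away (more than 30 mm) (distance of magnifier from where it was at the start of the episode above 0.03 m or angle between magnifier's own z axis and vertical above 0.4 rad).
It fails at once if a glass-fronted frame is dropped (falls freely by more than about 50 mm) ((linear speed of frame0 above 1 m/s and contact force between frame0 and anything else below 0.05 N) or (linear speed of frame1 above 1 m/s and contact force between frame1 and anything else below 0.05 N) or (linear speed of frame2 above 1 m/s and contact force between frame2 and anything else below 0.05 N) or (linear speed of frame3 above 1 m/s and contact force between frame3 and anything else below 0.05 N) or (linear speed of frame4 above 1 m/s and contact force between frame4 and anything else below 0.05 N)).
Of frame0, frame1, frame2, frame3, frame4 only 3 to 5 are there at a start; the rules pass over those that are not, and their reading is None.
At some moment in a run one of tub_a, tub_b, tub_c may be knocked a few centimetres aside while the robot is not near it.
It also fails if it takes over 210 s, if anything falls off the work surface, if the arm or the gripper's body presses on something with over 40 N, if the wrist force passes 120 N, or if a joint passes its speed limit or range.

### The arm

A 6-joint arm with a two-finger parallel gripper is mounted at the origin on the work surface. World frame = base frame: x ahead of the robot, y to its left, z up, the work surface at z = 0. Lengths are in mm, angles in rad, forces in N, time in s.
With the tool pointing down it reaches from about 350 to 875 mm from the base axis. Payload 4.2 kg.
Tool frame: the origin (TCP) lies where the fingers leave the gripper's body, on its centre line; the fingertips stand 73 mm ahead of it and the grasp point (between the pads) lies 54 mm ahead of it; z points along the fingers, y is the direction in which the jaws open and shut (so a half turn about z gives the same grasp; the last joint's range is limited). The gripper opens to 85 mm and grips with 20 to 120 N. Pads are 22 mm wide; open, the fingers measure 114 mm over their backs; the gripper's body (76 mm by 85 mm) begins 54 mm behind the grasp point. The pads swing forward as they close: fully open they stand 13 mm farther back than shut.
Start: joints at [-0.971, 0.385, 0.008, 0, -1.194, -0.259], TCP at [208.916, -589.028, 303.912] pointing down, gripper open.
Joint ranges: [-3.14, 3.14], [-1.21, 2.06], [-1.07, 1.41], [-3.16, 2.05], [-2.99, -0.16], [-3.1, 3.1]. Speed limits (rad/s): [2.79, 2.79, 3.14, 3.14, 3.14, 3.14].

### API

Orientations are given as a unit quaternion [x, y, z, w].
In Python, from bench import arm gives the robot as it stands.
- The arm moves only by the tool apply_moves, never from a script. Its argument "increments" is a list that holds one entry, the list of rows, each a list of 7 numbers: the shift along the tool's x, y, z scaled (see below), then the turn, a rotation vector about the tool's x, y, z scaled (see below), then the gripper's target within -1 to 1 (fully open at 1, half-way at 0, shut at -1). A call has 1 to 10 rows; each row is the pose to reach, as a shift and turn from the pose commanded when the call began, along the tool's axes at that moment; what a row does not reach only later rows make up. The controller multiplies each number of a shift by 100 mm and each number of a turn by 0.5 rad. A row lasts 1/10 s, in which the tool goes at most 50 mm and 8.59 degrees, less where a joint would pass 70% of its speed; a pose out of reach is approached as far as the arm can. A call with a number of a shift or a turn outside -1 to 1 is refused whole. A call with a gripper value outside its range is refused whole. The fingers move at their own pace and stop on an object; the grip force is fixed at half the most. Time passes only in rows, so rows that repeat a pose let the fingers close. It gives the time, the measured TCP pose, the force and the opening at its end, in the units of the state.
- arm.read_state(): the state, without advancing time (a new reading comes with each control period).
- arm.get_image(name): name is "scene" or "top" or "wrist"; returns a dict with "img" (480x640x3 uint8, red, green, blue), "fx", "fy", "cx", "cy" (pixels), "pose" (4x4, takes a point from camera to world coordinates). Camera axes: x right, y up, looking along -z (the intrinsics and any distortion apply to the point x, -y, -z); pixel columns grow to the right and rows downward; lengths in mm; the calibration is good to about 2 mm. A picture is of the moment at which its call begins. There is no depth.
- arm.job_done(): hands the job in, once; it reports no verdict.
Trained networks look in a picture, given as the dict that the camera call returned (one of the last four; its "shot" number tells which), for a name from the list of things; names that differ only in an ending like _2 or _b are one class to them, and where a whole thing is asked for, a point or a joint stands for the part that bears it (a point fixed in the world has none). Each returns a list of dicts, best first, with "conf" (0 to 1); they miss things now and then, are a little off and sometimes report something else, mostly with a low value. They report only what shows in the picture. A call takes as long as a camera call. They do not tell look-alikes from the thing itself.
- arm.outline_of(label, picture): "pixels" (480x640 bool, what is visible of it) and "box" ([centre column, centre row, width, height] in pixels, round what is visible of it).
- arm.mark_of(label, picture): "at" ([column, row] in pixels: a listed point, or the origin of a listed thing).
The state is a dict: "clock": time; "joints": joint angles; "joint_vel": joint speeds; "joint_efforts": joint torques, N m; "position": TCP position; "ee_rot": TCP orientation; "contact_force": force on the tool from outside, world axes, zero at the start; "wrist_torque": the same for the moment, N m; "gripper_width": finger opening in mm.
Only numpy, scipy, OpenCV 4.12 (cv2) and the standard library are available. Lean on these libraries where they do the work, as an engineer would, in place of code of your own. Each camera call takes 0.05 s, during which the arm holds its last target.

## Working session

There is one attempt and no reset: what is moved stays moved. The work goes in short steps, Python scripts to look and compute and a tool call to move; the robot and the scene stay as the last step left them, time stands still between calls to the robot, and variables do not carry over. Pictures are saved under pics/ and viewed, and the job is handed in when it is done.

Besides the shell and the picture viewer there is one more tool, called after "Emit:" as name(argument=value, ...), one argument or row to a line, values as JSON. apply_moves: Moves the arm, as the interface text tells. Shifts and turns lie within -1 to 1; 1 stands for 100 mm of shift or 0.5 rad of turn. Its arguments: {"type":"object","properties":{"increments":{"type":"array"}},"required":["increments"]}

```bash
ls -la; mkdir -p pics
python3 - <<'E'
from bench import arm
import cv2,numpy as np
s=arm.read_state()
for k,v in s.items(): print(k,np.round(v,3))
for n in ("scene","top","wrist"):
    p=arm.get_image(n)
    cv2.imwrite(f"pics/{n}0.png",p["img"][:,:,::-1])
    print(n,p["fx"],p["fy"],p["cx"],p["cy"],p.keys());print(np.round(p["pose"],3).tolist())
E
```

```text
total 12
drwxr-xr-x  3 agent agent 4096 Dec  7 04:56 .
drwxr-xr-x 23 root  root  4096 Dec  7 04:56 ..
drwxr-xr-x  2 agent agent 4096 Dec  7 04:56 pics
clock 0.0
joints [-9.710e-01  3.860e-01  7.000e-03 -1.000e-03 -1.194e+00 -2.590e-01]
joint_vel [ 0.     0.     0.     0.001  0.002 -0.001]
joint_efforts [ 2.0000e-03 -3.9229e+01  1.8840e+01  4.1860e+00 -5.0000e-03  0.0000e+00]
position [ 208.792 -588.632  302.805]
ee_rot [-0.17   0.986  0.001 -0.   ]
contact_force [ 0.189  0.081 -0.632]
wrist_torque [ 0.032 -0.004  0.019]
gripper_width 85.306
scene 533.1701038874307 533.1701038874307 311.8504294756519 240.06116145778975 dict_keys(['img', 'fx', 'fy', 'cx', 'cy', 'pose', 'shot'])
[[-0.894, -0.259, 0.366, 1095.404], [0.448, -0.521, 0.727, 918.697], [0.002, 0.813, 0.582, 796.716], [0.0, 0.0, 0.0, 1.0]]
top 471.2494402835917 471.2494402835917 316.5994161436066 239.43771747785703 dict_keys(['img', 'fx', 'fy', 'cx', 'cy', 'pose', 'shot'])
[[0.099, 0.973, -0.21, 417.867], [-0.995, 0.097, -0.023, 10.416], [-0.002, 0.211, 0.978, 1115.97], [0.0, 0.0, 0.0, 1.0]]
wrist 383.2466173799369 383.2466173799369 316.1895935529715 237.22944309004998 dict_keys(['img', 'fx', 'fy', 'cx', 'cy', 'pose', 'shot'])
[[-0.334, -0.908, -0.255, 143.184], [0.943, -0.321, -0.091, -610.798], [0.001, -0.271, 0.963, 374.224], [0.0, 0.0, 0.0, 1.0]]
```

View pics/scene0.png

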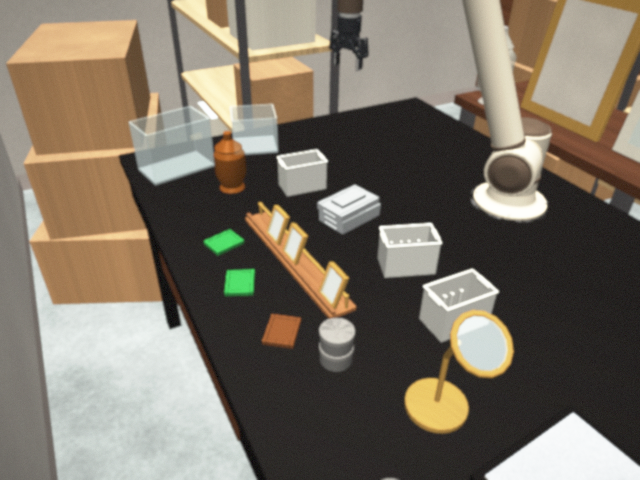

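View pics/top0.png

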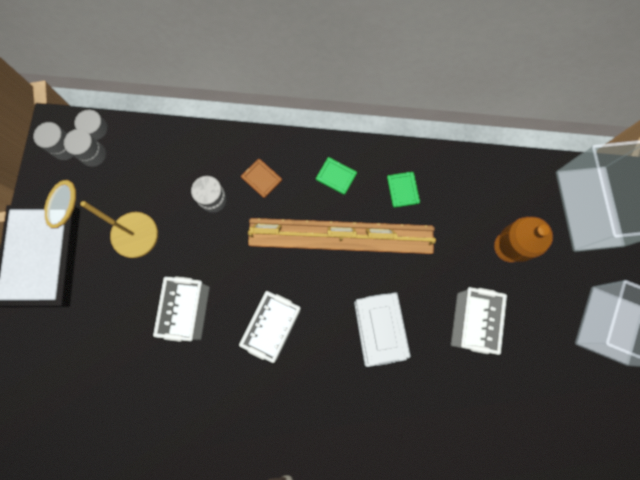

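View pics/wrist0.png

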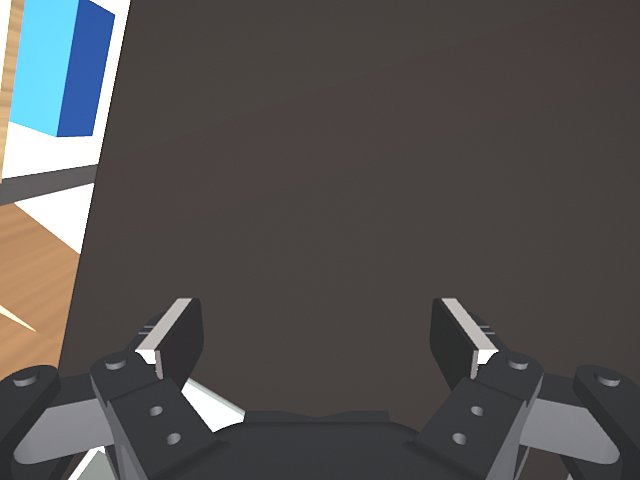

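```bash
cat > h.py <<'E'
from bench import arm
import cv2,numpy as np
from scipy.spatial.transform import Rotation as R
def shot(n,save=None):
    p=arm.get_image(n)
    if save: cv2.imwrite(f"pics/{save}.png",np.ascontiguousarray(p["img"][:,:,::-1]))
    return p
def ray(p,uv):
    T=np.array(p["pose"]);d=np.array([(uv[0]-p["cx"])/p["fx"],-(uv[1]-p["cy"])/p["fy"],-1.])
    d=T[:3,:3]@d;return T[:3,3],d/np.linalg.norm(d)
def onz(p,uv,z):
    o,d=ray(p,uv);return o+d*(z-o[2])/d[2]
def proj(p,X):
    T=np.array(p["pose"]);c=(np.atleast_2d(X)-T[:3,3])@T[:3,:3]
    return np.c_[p["cx"]-p["fx"]*c[:,0]/c[:,2],p["cy"]+p["fy"]*c[:,1]/c[:,2]]
def tri(obs):
    A=np.zeros((3,3));b=np.zeros(3)
    for p,uv in obs:
        o,d=ray(p,uv);M=np.eye(3)-np.outer(d,d);A+=M;b+=M@o
    return np.linalg.solve(A,b)
def st():
    s=arm.read_state();print("t",round(s["clock"],2),"pos",np.round(s["position"],1),"q",np.round(s["ee_rot"],4),"F",np.round(s["contact_force"],1),"w",round(s["gripper_width"],1),"j",np.round(s["joints"],2));return s
E
python3 - <<'E'
from h import *
for n in ("top","scene"):
    p=shot(n)
    print(n)
    for l in ["frame0_center","tub_a_rim","tub_a_slot0","tub_a_slot1","lid_c_panel","ledge","tin_low","tin_top","jar","magnifier"]:
        print(l,[(round(d["conf"],2),np.round(d["at"],1).tolist()) for d in arm.mark_of(l,p)])
E
```

```text
top
frame0_center []
tub_a_rim [(0.91, [176.3, 311.1])]
tub_a_slot0 [(0.83, [181.0, 321.6]), (0.6, [183.6, 302.0])]
tub_a_slot1 [(0.83, [181.0, 321.6]), (0.6, [183.6, 302.0])]
lid_c_panel [(0.72, [385.1, 330.6]), (0.32, [212.8, 202.2])]
ledge [(0.77, [338.2, 230.0])]
tin_low [(0.6, [214.7, 201.4]), (0.47, [206.9, 191.3])]
tin_top [(0.92, [210.8, 189.4])]
jar [(0.76, [508.1, 245.9])]
magnifier [(0.88, [133.3, 234.7])]
scene
frame0_center []
tub_a_rim [(0.85, [462.7, 286.4])]
tub_a_slot0 [(0.75, [447.2, 309.2]), (0.74, [462.5, 301.9])]
tub_a_slot1 [(0.75, [447.2, 309.2]), (0.74, [462.5, 301.9])]
lid_c_panel [(0.68, [350.0, 200.2])]
ledge [(0.76, [288.0, 263.2])]
tin_low [(0.83, [334.5, 359.3]), (0.38, [278.6, 225.2])]
tin_top [(0.89, [335.1, 343.4])]
jar [(0.94, [231.3, 186.7])]
magnifier [(0.63, [434.9, 401.8]), (0.39, [229.9, 185.3])]
```

Run:
```python
from h import *
P={n:shot(n) for n in ("top","scene")}
for n,p in P.items():
    print(n)
    for l in ["tub_b_rim","tub_b_slot0","tub_c_rim","tub_c_slot0","frame1_center","frame2_center","frame3_center","frame4_center","lid_a_panel","lid_b_panel"]:
        print(l,[(round(d["conf"],2),np.round(d["at"],1).tolist()) for d in arm.mark_of(l,p)],[(round(d["conf"],2),np.round(d["box"],1).tolist()) for d in arm.outline_of(l,p)])
```

```text
top
tub_b_rim [(0.62, [486.6, 318.8])] [(0.67, [477.5, 320.7, 57.2, 66.2])]
tub_b_slot0 [(0.87, [477.0, 332.8]), (0.64, [477.1, 311.0])] [(0.96, [479.4, 321.4, 52.4, 59.1])]
tub_c_rim [(0.68, [267.8, 326.1])] [(0.85, [271.1, 328.2, 62.9, 68.7])]
tub_c_slot0 [(0.76, [265.7, 336.9]), (0.21, [338.3, 226.4])] [(0.93, [270.0, 327.1, 56.4, 69.9])]
frame1_center [] [(0.75, [381.1, 234.3, 31.7, 12.8])]
frame2_center [(0.75, [337.7, 229.4]), (0.75, [405.3, 189.4]), (0.64, [332.9, 172.2])] [(0.95, [336.6, 177.2, 39.9, 35.4]), (0.68, [403.1, 189.9, 34.9, 35.7]), (0.64, [341.1, 230.8, 27.6, 10.1])]
frame3_center [] [(0.16, [478.0, 321.2, 52.4, 64.2])]
frame4_center [(0.94, [258.5, 179.9]), (0.78, [267.8, 227.0]), (0.69, [483.5, 322.0])] [(0.97, [261.2, 178.4, 38.3, 33.0]), (0.84, [267.3, 226.9, 30.2, 10.9])]
lid_a_panel [] [(0.6, [180.8, 309.0, 52.5, 66.2]), (0.53, [340.6, 235.2, 189.7, 35.2])]
lid_b_panel [] [(0.61, [360.5, 335.9, 7.7, 59.7]), (0.47, [269.8, 326.4, 61.7, 68.9])]
scene
tub_b_rim [(0.86, [302.1, 156.5])] [(0.96, [303.9, 174.6, 50.5, 46.3])]
tub_b_slot0 [(0.73, [331.2, 285.8]), (0
[... 519 characters left out ...]
]), (0.58, [222.4, 243.6]), (0.37, [414.3, 250.0])] [(0.67, [296.9, 244.4, 26.1, 42.1]), (0.65, [221.8, 244.3, 36.3, 27.4]), (0.54, [228.5, 165.3, 31.8, 59.7])]
frame3_center [(0.18, [337.4, 359.4])] [(0.3, [408.6, 251.3, 63.9, 56.6])]
frame4_center [(0.64, [281.8, 332.1]), (0.56, [329.6, 285.6]), (0.41, [288.8, 263.4])] [(0.94, [332.5, 286.2, 28.6, 50.5]), (0.58, [281.5, 332.6, 39.2, 32.2])]
lid_a_panel [(0.56, [349.9, 207.0]), (0.33, [335.3, 358.6])] [(0.88, [350.6, 222.8, 59.5, 20.9]), (0.64, [347.8, 206.1, 60.9, 36.2]), (0.4, [459.8, 371.6, 104.4, 127.1])]
lid_b_panel [(0.88, [345.9, 205.4]), (0.25, [332.4, 284.8])] [(0.55, [347.1, 218.3, 63.5, 24.7]), (0.32, [302.5, 172.8, 55.6, 44.6])]
```

Run:
```python
import cv2
a=cv2.imread("pics/scene0.png")[190:330,190:390]
cv2.imwrite("pics/c1.png",cv2.resize(a,None,fx=4,fy=4,interpolation=cv2.INTER_CUBIC))
a=cv2.imread("pics/top0.png")[150:380,140:540]
cv2.imwrite("pics/c2.png",cv2.resize(a,None,fx=2,fy=2,interpolation=cv2.INTER_CUBIC))
```

```text
(no output)
```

View pics/c1.png

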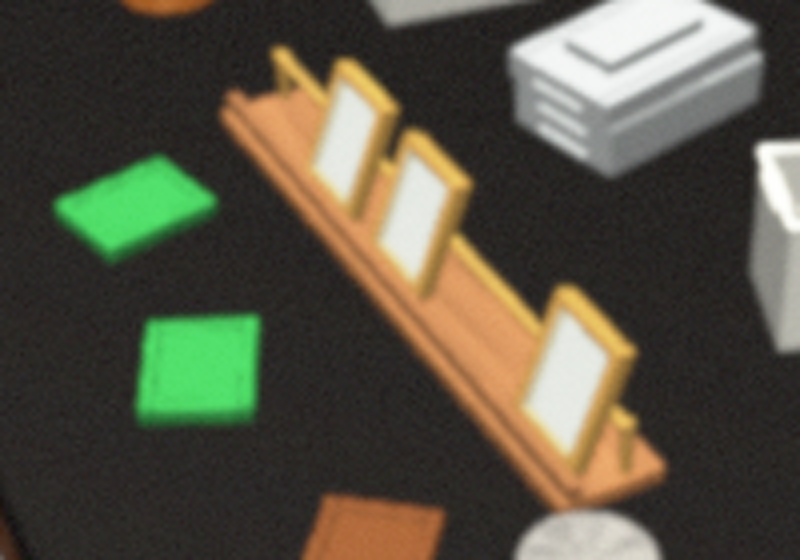

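View pics/c2.png

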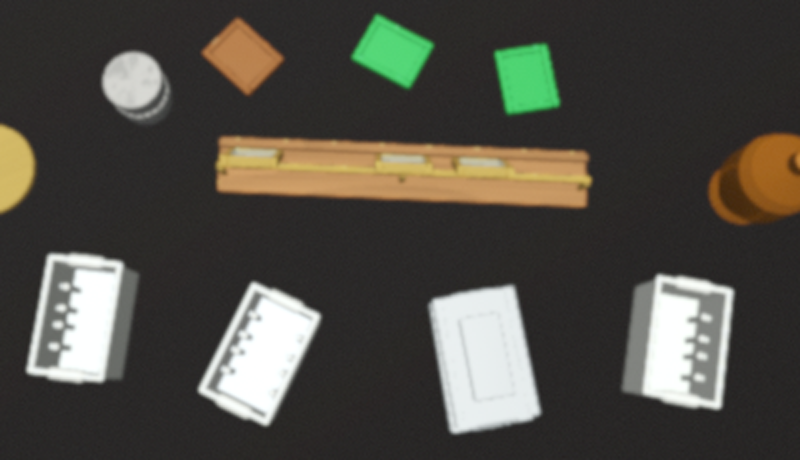

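Run:
```python
from h import *
T=shot("top");S=shot("scene")
pairs={"f4":((267.3,229),(331,285.5)),"f2":((340,230),(294.8,246)),"f1":((380,232),(277,223.5)),
"tubA":((176.3,311.1),(462.7,286.4)),"tubB":((486.6,318.8),(302.1,156.5)),"tubC":((267.8,326.1),(411,233.4)),"lid":((385,330),(349,199.5)),"tin":((207,191),(335.1,330))}
for k,(a,b) in pairs.items():
    X=tri([(T,a),(S,b)]);print(k,np.round(X,1),np.round(proj(T,X)[0]-a,1),np.round(proj(S,X)[0]-b,1))
# rim corners in top, assume z=92
c=lambda u,v:(140+u/2,150+v/2)
tubs={"A":[(48,253),(125,262),(105,382),(27,374)],"C":[(253,283),(322,316),(267,425),(200,391)],"B":[(657,276),(733,288),(721,409),(645,396)]}
for k,q in tubs.items():
    X=np.array([onz(T,c(*p),90) for p in q]);m=X.mean(0);a=(X[0]+X[1]-X[2]-X[3])/2;b=(X[0]+X[3]-X[1]-X[2])/2
    print(k,np.round(m,1),"long",np.linalg.norm(a),np.degrees(np.arctan2(a[1],a[0])),"short",np.linalg.norm(b),np.degrees(np.arctan2(-b[0],b[1])))
X=np.array([onz(T,c(*p),57) for p in [(430,300),(515,286),(540,414),(451,433)]]);m=X.mean(0);a=(X[0]+X[1]-X[2]-X[3])/2;b=(X[0]+X[3]-X[1]-X[2])/2
print("lid",np.round(m,1),"long",np.linalg.norm(a),np.degrees(np.arctan2(a[1],a[0])),np.linalg.norm(b),np.degrees(np.arctan2(-b[0],b[1])))
for q in [(217,192),(587,207)]: print("ledge near edge",onz(T,c(*q),12))
for q in [(219,164),(588,182)]: print("rail",onz(T,c(*q),46))
```

```text
f4 [661.6 152.1  46.7] [ 0.4 -0.4] [0.6 0.1]
f2 [673.1 -15.1  47.4] [-0.5  0.7] [-0.8 -0.2]
f1 [ 676.6 -107.9   56.8] [-0.1  0.1] [-0.1 -0. ]
tubA [450.8 319.5  92.1] [ 0.2 -0.1] [0.2 0. ]
tubB [ 497.2 -341.2   97.4] [-1.   1.2] [-1.1 -0.3]
tubC [438.1 119.8  94.6] [-0.1  0.1] [-0.2 -0. ]
lid [ 455.5 -134.7   52.5] [-0.4  0.5] [-0.5 -0.1]
tin [731.6 297.9  74.7] [ 0.5 -0.6] [0.9 0.2]
A [456.5 317.3  90. ] long 129.83422551397086 -0.554290345776 short 84.82754354793164 -0.47899611610099035
C [438.1 114.5  90. ] long 127.0654048864867 -20.184686675963107 short 81.62641418603569 -19.92013386021633
B [ 495.9 -341.4   90. ] long 129.42960586036145 -4.277653074662056 short 81.5485753590168 -3.627897769375994
lid [ 458.7 -128.    57. ] long 143.15073244731767 14.246843239529912 98.1416939513096 16.166671925301284
ledge near edge [622.51477848 197.08869596  12.        ]
ledge near edge [ 648.01113145 -243.52836123   12.        ]
rail [649.46907725 193.33690163  46.        ]
rail [ 670.51736224 -235.46516351   46.        ]
```

```bash
cat >> h.py <<'E'
def Rdown(yaw,tilt=0.):
    """tool down, tool x along world yaw(rad): ; tilt: rotate about tool x afterwards"""
    x=np.array([np.cos(yaw),np.sin(yaw),0]);z=np.array([0,0,-1.]);y=np.cross(z,x)
    return R.from_matrix(np.c_[x,y,z])*R.from_rotvec([tilt,0,0])
def plan(pos,Rt,n=3,zfirst=None):
    s=st();p=np.array(s["position"]);Rc=R.from_quat(s["ee_rot"])
    for i in range(n):
        d=Rc.inv().apply(np.array(pos)-p)/100;w=(Rc.inv()*Rt).as_rotvec()/0.5
        k=max(1,np.abs(d).max(),np.abs(w).max())
        print("move",i,np.round(d/k,3),np.round(w/k,3),"frac",round(1/k,2),"|d|mm",round(np.linalg.norm(d/k)*100),"deg",round(np.degrees(np.linalg.norm(w/k)*.5),1))
        p=p+Rc.apply(d/k*100);Rc=Rc*R.from_rotvec(w/k*0.5)
        if k<=1: break
E
python3 - <<'E'
from h import *
plan([490,-341,300],Rdown(-np.pi/2),5)
E
```

```text
t 3.45 pos [ 208.9 -589.   303.9] q [-0.1696  0.9855 -0.      0.    ] F [ 0.6  0.9 -0.7] w 85.2 j [-0.97  0.38  0.01 -0.   -1.19 -0.26]
move 0 [-1.     0.402  0.011] [-0.     0.    -0.707] frac 0.29 |d|mm 108 deg 20.3
move 1 [-1.     0.029  0.01 ] [-0.     0.    -0.656] frac 0.37 |d|mm 100 deg 18.8
move 2 [-1.    -0.309  0.011] [-0.     0.    -0.687] frac 0.63 |d|mm 105 deg 19.7
move 3 [-0.499 -0.374  0.007] [-0.     0.    -0.409] frac 1.0 |d|mm 62 deg 11.7
```

Emit:
apply_moves(
  increments=[
    [[-1,0.4,0,0,0,-0.7,1],[-1,0.4,0,0,0,-0.7,1],[-1,0.4,0,0,0,-0.7,1]],
  ],
)

```text
clock: 3.75
position: [292.5, -515.5, 304.2]
ee_rot: [-0.342, 0.94, -0.0, 0.0]
contact_force: [-0.5, -0.3, 0.3]
gripper_width: 85.2
```

Emit:
apply_moves(
  increments=[
    [[-1,0.03,0,0,0,-0.66,1],[-1,0.03,0,0,0,-0.66,1],[-1,0.03,0,0,0,-0.66,1]],
  ],
)

```text
clock: 4.05
position: [368.5, -448.9, 304.1]
ee_rot: [-0.493, 0.87, -0.0, 0.001]
contact_force: [-0.5, -0.7, 0.3]
gripper_width: 85.6
```

Emit:
apply_moves(
  increments=[
    [[-1,-0.3,0,0,0,-0.69,1],[-1,-0.3,0,0,0,-0.69,1],[-1,-0.3,0,0,0,-0.69,1]],
  ],
)

```text
clock: 4.35
position: [445.8, -379.7, 303.9]
ee_rot: [-0.634, 0.773, -0.0, 0.0]
contact_force: [-1.3, -0.3, -0.4]
gripper_width: 85.4
```

Emit:
apply_moves(
  increments=[
    [[-0.5,-0.37,0,0,0,-0.41,1],[-0.5,-0.37,0,0,0,-0.41,1],[-0.5,-0.37,0,0,0,-0.41,1],[-0.5,-0.37,0,0,0,-0.41,1]],
  ],
)

```text
clock: 4.75
position: [489.0, -341.0, 303.8]
ee_rot: [-0.707, 0.707, 0.0, -0.0]
contact_force: [-0.2, -0.5, -0.3]
gripper_width: 85.6
```

Run:
```python
from h import *
st()
p=shot("wrist","w1")
for l in ["tub_b_rim","tub_b_slot0","tub_b_slot1"]:
    print(l,[(round(d["conf"],2),np.round(d["at"],1).tolist(),np.round(onz(p,d["at"],92 if "rim" in l else 43),1).tolist()) for d in arm.mark_of(l,p)])
```

```text
t 4.75 pos [ 489.  -341.   303.8] q [-7.068e-01  7.074e-01  2.000e-04 -1.000e-04] F [-0.2 -0.5 -0.3] w 85.6 j [-0.34  0.34 -0.07  0.   -1.17  0.34]
tub_b_rim [(0.63, [104.3, 109.3], [636.5, -422.6, 92.0]), (0.57, [308.9, 225.6], [493.5, -338.5, 92.0])]
tub_b_slot0 [(0.91, [283.0, 210.3], [517.2, -340.2, 43.0]), (0.57, [332.1, 217.9], [473.8, -333.3, 43.0])]
tub_b_slot1 [(0.91, [283.0, 210.3], [517.2, -340.2, 43.0]), (0.57, [332.1, 217.9], [473.8, -333.3, 43.0])]
```

View pics/w1.png

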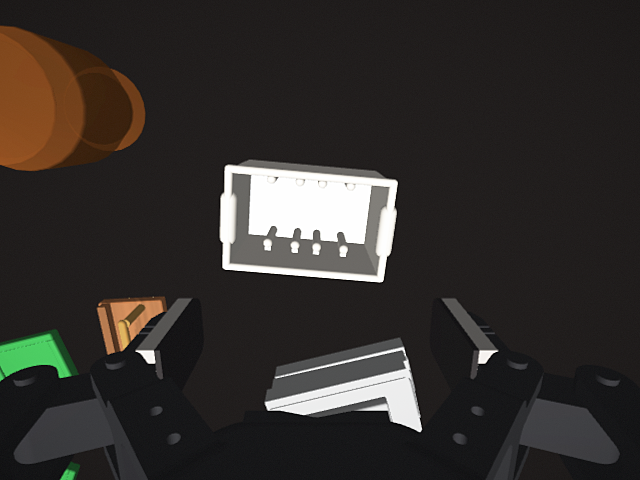

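```bash
cat >> h.py <<'E'
from scipy.optimize import least_squares
from scipy.ndimage import map_coordinates,gaussian_filter
def rectpts(L,W,n=25,skip=None):
    # sample pts on rectangle sides w/ outward normals; skip: exclude central fraction on short ends
    out=[]
    for sx in (1,-1):
        for t in np.linspace(-.8,.8,n):
            if skip and abs(t)<skip: continue
            out.append((sx*L/2,t*W/2,sx,0))
    for sy in (1,-1):
        for t in np.linspace(-.88,.88,n): out.append((t*L/2,sy*W/2,0,sy))
    return np.array(out)
def fitrect(p,x,y,yaw,L,W,z,skip=None,rad=8,iters=6,sgn=1,mask=None,mm=True):
    """fit rectangle x,y,yaw at height z: edges bright inside -> dark outside (sgn=1)"""
    g=gaussian_filter(cv2.cvtColor(p["img"],cv2.COLOR_RGB2GRAY).astype(float),0.8)
    S=rectpts(L,W,skip=skip);th=np.array([x,y,yaw])
    def W_(th,S):
        c,s=np.cos(th[2]),np.sin(th[2]);return np.c_[th[0]+c*S[:,0]-s*S[:,1],th[1]+s*S[:,0]+c*S[:,1],np.full(len(S),z)]
    r=rad
    for it in range(iters):
        P0=proj(p,W_(th,S));S2=S.copy();S2[:,:2]+=S[:,2:];P1=proj(p,W_(th,S2))
        N=P1-P0;sc=np.linalg.norm(N,axis=1);N/=sc[:,None]
        k=np.arange(-r,r+.01,0.25)
        prof=np.array([map_coordinates(g,[P0[:,1]+a*N[:,1],P0[:,0]+a*N[:,0]],order=1) for a in k]).T
        gr=-sgn*np.gradient(prof,axis=1)
        j=gr.argmax(1);off=k[j];ok=gr.max(1)>1.5
        if mask is not None: ok&=mask(P0)
        tgt=P0+off[:,None]*N
        def f(t): return (((proj(p,W_(t,S))-tgt)*N).sum(1))[ok]
        th=least_squares(f,th,loss="soft_l1",f_scale=0.7).x
        r=max(3,r*.7)
    res=f(th);print("fit xy yawdeg",np.round(th[:2],1),round(np.degrees(th[2]),2),"med|res|px",round(np.median(abs(res)),2),"n",ok.sum(),"sidemean",[round(float(np.median(res[(S[ok][:,2]==a)&(S[ok][:,3]==b)])),2) if ((S[ok][:,2]==a)&(S[ok][:,3]==b)).any() else None for a,b in((1,0),(-1,0),(0,1),(0,-1))])
    return th
def drawrect(img,p,th,L,W,z,col=(0,0,255)):
    c,s=np.cos(th[2]),np.sin(th[2])
    P=[(th[0]+c*a*L/2-s*b*W/2,th[1]+s*a*L/2+c*b*W/2,z) for a,b in((1,1),(1,-1),(-1,-1),(-1,1))]
    cv2.polylines(img,[np.round(proj(p,np.array(P))*16).astype(np.int32)],True,col,1,cv2.LINE_AA,4)
E
python3 - <<'E'
from h import *
p=shot("wrist")
X=np.array([onz(p,q,89) for q in [(227,165),(397,181),(383,281),(223,269)]]);print(np.round(X,1))
m=X.mean(0)
th=fitrect(p,m[0],m[1],-0.07,128,82,89,skip=.6)
th2=fitrect(p,m[0],m[1],-0.07,116,70,91,sgn=-1,rad=5)
im=np.ascontiguousarray(p["img"][:,:,::-1]);im=cv2.resize(im,None,fx=1,fy=1)
drawrect(im,p,th,128,82,89);drawrect(im,p,th2,116,70,91,(0,255,0))
cv2.imwrite("pics/w1f.png",cv2.resize(im[140:300,190:430],None,fx=3,fy=3,interpolation=cv2.INTER_CUBIC))
E
```

```text
[[ 553.1 -384.4   89. ]
 [ 427.2 -372.4   89. ]
 [ 434.  -292.5   89. ]
 [ 561.6 -303.    89. ]]
fit xy yawdeg [ 495.1 -337.6] -5.15 med|res|px 0.25 n 64 sidemean [-0.5, -0.57, -0.22, -0.04]
fit xy yawdeg [ 495.1 -338. ] -5.09 med|res|px 0.76 n 87 sidemean [3.11, 2.87, -0.27, -0.79]
```

View pics/w1f.png

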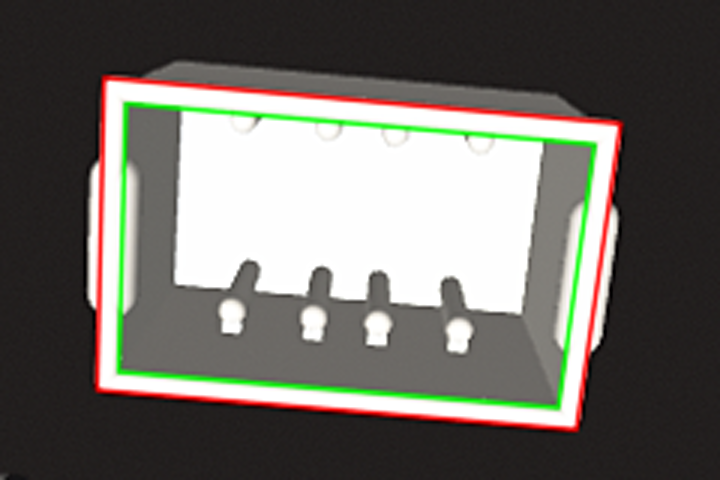

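Run:
```python
from h import *
plan([612,-112,225],Rdown(np.radians(-86.7),0.349),5)
```

```text
t 5.0 pos [ 488.5 -341.6  304. ] q [-0.7065  0.7077 -0.      0.    ] F [-0.1  0.1  0.2] w 85.4 j [-0.34  0.34 -0.07  0.   -1.17  0.34]
move 0 [-1.    -0.536  0.344] [ 0.304 -0.009 -0.051] frac 0.44 |d|mm 119 deg 8.8
move 1 [-1.    -0.51   0.434] [ 0.308 -0.009 -0.052] frac 0.78 |d|mm 120 deg 9.0
move 2 [-0.274 -0.129  0.143] [ 0.086 -0.003 -0.014] frac 1.0 |d|mm 34 deg 2.5
```

Emit:
apply_moves(
  increments=[
    [[-1,-0.53,0.34,0.3,-0.01,-0.05,1],[-1,-0.53,0.34,0.3,-0.01,-0.05,1],[-1,-0.53,0.34,0.3,-0.01,-0.05,1]],
  ],
)

```text
clock: 5.3
position: [542.0, -238.9, 269.0]
ee_rot: [0.714, -0.696, 0.05, -0.055]
contact_force: [-1.3, -1.2, 0.3]
gripper_width: 85.2
```

Emit:
apply_moves(
  increments=[
    [[-1,-0.51,0.43,0.31,-0.01,-0.05,1],[-1,-0.51,0.43,0.31,-0.01,-0.05,1],[-1,-0.51,0.43,0.31,-0.01,-0.05,1]],
  ],
)

```text
clock: 5.6
position: [596.5, -137.2, 234.2]
ee_rot: [0.717, -0.681, 0.103, -0.111]
contact_force: [-0.3, -1.3, 0.2]
gripper_width: 85.1
```

Emit:
apply_moves(
  increments=[
    [[-0.27,-0.13,0.14,0.09,0,-0.015,1],[-0.27,-0.13,0.14,0.09,0,-0.015,1],[-0.27,-0.13,0.14,0.09,0,-0.015,1]],
  ],
)

```text
clock: 5.9
position: [611.5, -111.6, 225.7]
ee_rot: [0.716, -0.676, 0.119, -0.126]
contact_force: [0.3, 0.0, -0.1]
gripper_width: 85.5
```

Run:
```python
from h import *
st()
p=shot("wrist","w2")
for l in ["frame1_center","frame2_center"]:
    print(l,[(round(d["conf"],2),np.round(d["at"],1).tolist(),np.round(onz(p,d["at"],50),1).tolist()) for d in arm.mark_of(l,p)])
```

```text
t 5.9 pos [ 611.5 -111.6  225.7] q [ 0.7163 -0.6758  0.1192 -0.1262] F [ 0.3  0.  -0.1] w 85.5 j [ 0.08  0.34 -0.32  0.02 -0.56 -0.04]
frame1_center []
frame2_center [(0.63, [188.3, 307.9], [785.9, -22.8, 50.0]), (0.58, [200.0, 139.0], [768.7, -163.6, 50.0])]
```

View pics/w2.png

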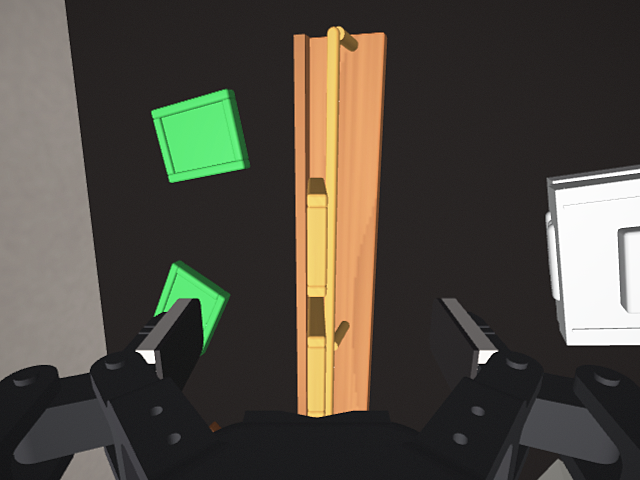

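Run:
```python
import cv2
a=cv2.imread("pics/w2.png")[165:425,270:370]
cv2.imwrite("pics/w2c.png",cv2.resize(a,None,fx=5,fy=5,interpolation=cv2.INTER_CUBIC)[:, :][0:1300:1][::1][:,:500] if 0 else cv2.resize(a[:140],None,fx=5,fy=4.2,interpolation=cv2.INTER_CUBIC))
```

```text
(no output)
```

View pics/w2c.png

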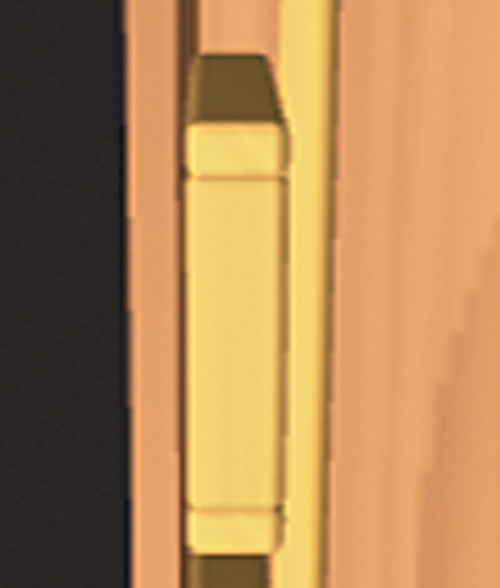

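```bash
cat >> h.py <<'E'
def fitframe(p,corners,z=51.6,free=False,x0=(674,-110)):
    # corners order: (+x,-y),(-x,-y),(+x,+y),(-x,+y) of top face
    M=np.array([(6,-32,40),(-6,-32,40),(6,32,40),(-6,32,40.])
    q=np.array(corners,float)
    def X(t): return (R.from_euler("z",t[2])*R.from_euler("y",-np.radians(20))).apply(M)+[t[0],t[1],t[3] if free else z]
    f=lambda t:(proj(p,X(t))-q).ravel()
    r=least_squares(f,[x0[0],x0[1],0.05]+([z] if free else []))
    print("frame",np.round(r.x,3),"res",np.round(r.fun,1));return r.x
E
sed -i 's/(-6,32,40.\])/(-6,32,40.)])/' h.py
python3 - <<'E'
from h import *
p=shot("wrist")
c=[(307.2,193.6),(326.5,193.6),(307.4,296.7),(325.8,296.7)]
fitframe(p,c);fitframe(p,c,free=True)
E
```

```text
frame [ 6.74825e+02 -1.09600e+02  5.50000e-02] res [-0.9 -0.   0.8  0.  -0.5 -0.   0.5  0. ]
frame [ 6.75021e+02 -1.09409e+02  5.50000e-02  5.10200e+01] res [-0.8  0.1  0.8  0.1 -0.5 -0.2  0.5 -0.1]
```

```bash
cat >> h.py <<'E'
def fz(yaw,tilt=np.radians(20)): return (R.from_euler("z",yaw)*R.from_euler("y",-tilt)).apply([0,0,1.])
def grasp_frame(c,yaw,off=83.):
    return np.array(c)+off*fz(yaw),Rdown(-np.pi/2+yaw,np.radians(20))
E
python3 - <<'E'
from h import *
pos,Rt=grasp_frame((674.9,-109.5,51.5),0.055)
print(pos);plan(pos,Rt)
E
```

```text
[ 646.55525364 -111.06053491  129.49448753]
t 6.1 pos [ 611.6 -112.6  226.6] q [ 0.7155 -0.6764  0.12   -0.1269] F [-0.   0.1 -0.3] w 85.5 j [ 0.08  0.34 -0.32  0.02 -0.56 -0.04]
move 0 [0.004 0.006 1.   ] [-0.004  0.001  0.002] frac 0.97 |d|mm 100 deg 0.1
move 1 [0.    0.    0.032] [-0.  0.  0.] frac 1.0 |d|mm 3 deg 0.0
```

Emit:
apply_moves(
  increments=[
    [[0,0,0.35,0,0,0,0],[0,0,0.65,0,0,0,0],[0,0,0.85,0,0,0,0],[0,0,1,0,0,0,0],[0,0,1,0,0,0,0],[0,0,1,0,0,0,0]],
  ],
)

```text
clock: 6.7
position: [646.2, -110.0, 132.6]
ee_rot: [0.716, -0.676, 0.12, -0.127]
contact_force: [-0.4, 1.4, 1.0]
gripper_width: 42.7
```

Run:
```python
from h import *
st()
p=shot("wrist","w3")
pos,Rt=grasp_frame((674.9,-109.5,51.5),0.055)
plan(pos,Rt)
```

```text
t 6.7 pos [ 646.2 -110.   132.6] q [ 0.716  -0.6759  0.1199 -0.1268] F [-0.4  1.4  1. ] w 42.7 j [ 0.08  0.5  -0.33  0.02 -0.38 -0.04]
t 6.75 pos [ 646.4 -109.9  133.3] q [ 0.716  -0.6758  0.1203 -0.1273] F [-0.1  0.1  0.5] w 42.8 j [ 0.08  0.5  -0.33  0.02 -0.38 -0.04]
move 0 [0.012 0.012 0.036] [-0.006  0.001  0.005] frac 1.0 |d|mm 4 deg 0.2
```

View pics/w3.png

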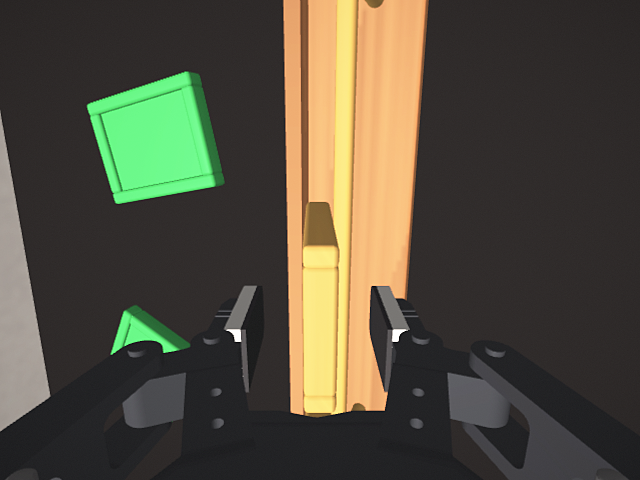

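Emit:
apply_moves(
  increments=[
    [[0.01,0.01,0.03,0,0,0,0],[0.01,0.01,0.03,0,0,0,-1],[0.01,0.01,0.03,0,0,0,-1],[0.01,0.01,0.03,0,0,0,-1],[0.01,0.01,0.03,0,0,0,-1],[0.01,0.01,0.03,0,0,0,-1],[0.01,0.01,0.03,0,0,0,-1]],
  ],
)

```text
clock: 7.45
position: [646.6, -110.5, 129.6]
ee_rot: [0.716, -0.676, 0.12, -0.127]
contact_force: [-1.0, -0.1, 4.2]
gripper_width: 11.1
```

Emit:
apply_moves(
  increments=[
    [[0,0,-0.2,0,0,0,-1],[0,0,-0.5,0,0,0,-1],[0,0,-0.8,0,0,0,-1],[0,0,-1,0,0,0,-1],[0,0,-1,0,0,0,-1]],
  ],
)

```text
clock: 7.95
position: [611.9, -112.5, 225.3]
ee_rot: [0.716, -0.676, 0.121, -0.128]
contact_force: [-0.2, 0.3, -0.7]
gripper_width: 11.1
```

Run:
```python
from h import *
st()
p=shot("wrist","w4")
```

```text
t 7.95 pos [ 611.9 -112.5  225.3] q [ 0.716  -0.6756  0.1209 -0.128 ] F [-0.2  0.3 -0.7] w 11.1 j [ 0.08  0.34 -0.32  0.02 -0.56 -0.03]
```

View pics/w4.png

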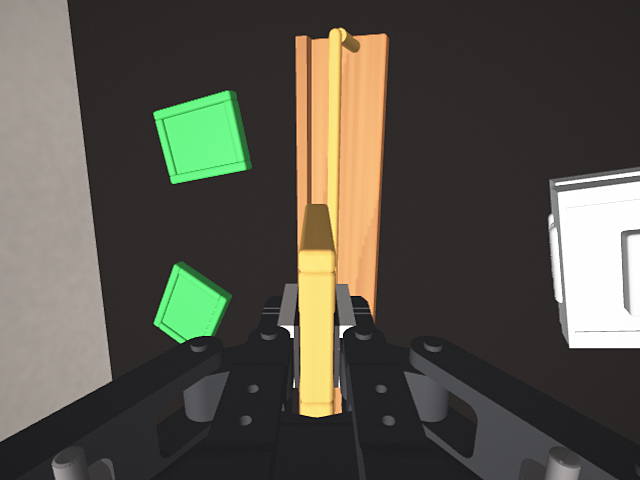

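Run:
```python
from h import *
s=st();p=shot("wrist")
Rc=R.from_quat(s["ee_rot"]);t=np.array(s["position"])
for z in (41,43,45):
  for x in (30,32,34,-32,-30): print(z,x,np.round(proj(p,Rc.apply([[x,6,z],[x,-6,z]])+t),1).tolist())
a=cv2.imread("pics/w4.png")[190:440,270:370]
cv2.imwrite("pics/w4c.png",cv2.resize(a,None,fx=3,fy=2.4,interpolation=cv2.INTER_CUBIC))
```

```text
t 8.0 pos [ 611.5 -112.5  223.3] q [ 0.716  -0.6759  0.1197 -0.1271] F [ 0.4 -0.3 -1.7] w 10.8 j [ 0.08  0.34 -0.32  0.01 -0.56 -0.03]
41 30 [[334.5, 256.4], [295.7, 256.4]]
41 32 [[334.6, 250.2], [295.6, 250.2]]
41 34 [[334.7, 244.0], [295.5, 244.0]]
41 -32 [[332.2, 423.1], [298.2, 423.1]]
41 -30 [[332.3, 418.4], [298.1, 418.4]]
43 30 [[334.2, 254.3], [296.0, 254.3]]
43 32 [[334.3, 248.3], [295.9, 248.3]]
43 34 [[334.4, 242.1], [295.8, 242.1]]
43 -32 [[332.0, 419.0], [298.4, 419.0]]
43 -30 [[332.0, 414.3], [298.4, 414.3]]
45 30 [[333.9, 252.4], [296.3, 252.4]]
45 32 [[334.0, 246.4], [296.2, 246.4]]
45 34 [[334.1, 240.3], [296.1, 240.3]]
45 -32 [[331.7, 415.0], [298.7, 415.0]]
45 -30 [[331.8, 410.4], [298.6, 410.4]]
```

View pics/w4c.png

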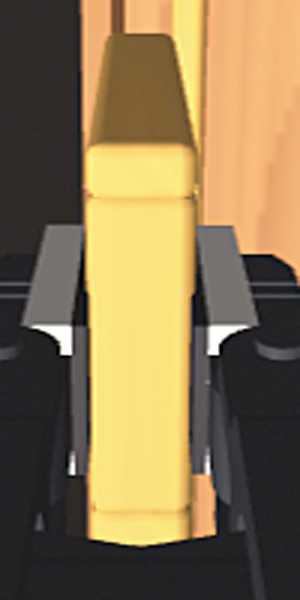

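Run:
```python
from h import *
T=shot("top");S=shot("scene")
print("jar",tri([(T,(508.1,245.9)),(S,(231.3,186.7))]))
print("mag",tri([(T,(133.3,234.7)),(S,(434.9,401.8))]))
plan([516.5,-339.8,255],Rdown(np.radians(-95.1)),6)
```

```text
jar [ 687.47123953 -424.42338333    1.59004225]
mag [624.45386562 476.77366265   8.52017252]
t 8.15 pos [ 611.2 -112.5  220.7] q [ 0.7162 -0.6763  0.1182 -0.1254] F [-0.7  0.4 -1.6] w 11.1 j [ 0.08  0.35 -0.32  0.01 -0.56 -0.03]
move 0 [ 1.     0.404 -0.311] [-0.312  0.023  0.131] frac 0.45 |d|mm 112 deg 9.7
move 1 [ 1.     0.37  -0.231] [-0.303  0.023  0.127] frac 0.8 |d|mm 109 deg 9.4
move 2 [ 0.256  0.084 -0.041] [-0.076  0.006  0.032] frac 1.0 |d|mm 27 deg 2.4
```

Run:
```python
from h import *
for i in range(6):
    st();shot("wrist")
st()
```

```text
t 8.15 pos [ 611.2 -112.5  220.7] q [ 0.7162 -0.6763  0.1182 -0.1254] F [-0.7  0.4 -1.6] w 11.1 j [ 0.08  0.35 -0.32  0.01 -0.56 -0.03]
t 8.2 pos [ 611.3 -112.5  220.7] q [ 0.7163 -0.6762  0.1182 -0.1254] F [ 0.5 -0.  -0.6] w 11.2 j [ 0.08  0.35 -0.32  0.01 -0.56 -0.03]
t 8.25 pos [ 611.5 -112.5  220.8] q [ 0.7163 -0.6761  0.1183 -0.1255] F [-0.5 -0.5 -2.1] w 11.2 j [ 0.08  0.35 -0.32  0.01 -0.56 -0.03]
t 8.3 pos [ 611.6 -112.5  221.1] q [ 0.7163 -0.6761  0.1185 -0.1256] F [-0.5 -0.2  0.2] w 11.3 j [ 0.08  0.35 -0.32  0.01 -0.56 -0.03]
t 8.35 pos [ 611.7 -112.5  221.4] q [ 0.7163 -0.6761  0.1187 -0.1258] F [ 0.  -0.1 -1.5] w 10.8 j [ 0.08  0.35 -0.32  0.01 -0.56 -0.03]
t 8.4 pos [ 611.8 -112.5  221.7] q [ 0.7162 -0.676   0.119  -0.126 ] F [ 0.2 -0.2 -1. ] w 11.2 j [ 0.08  0.34 -0.32  0.01 -0.56 -0.03]
t 8.45 pos [ 611.9 -112.5  221.9] q [ 0.7162 -0.676   0.1191 -0.1261] F [-0.3 -0.5 -2.1] w 10.9 j [ 0.08  0.34 -0.32  0.02 -0.56 -0.03]
```

Emit:
apply_moves(
  increments=[
    [[1,0.4,-0.3,-0.31,0.02,0.13,-1],[1,0.4,-0.3,-0.31,0.02,0.13,-1],[1,0.4,-0.3,-0.31,0.02,0.13,-1]],
  ],
)

```text
clock: 8.75
position: [569.4, -218.2, 237.9]
ee_rot: [-0.7, 0.708, -0.067, 0.071]
contact_force: [-0.4, 0.9, -1.2]
gripper_width: 10.8
```

Emit:
apply_moves(
  increments=[
    [[1,0.37,-0.23,-0.3,0.02,0.13,-1],[1,0.37,-0.23,-0.3,0.02,0.13,-1],[1,0.37,-0.23,-0.3,0.02,0.13,-1],[1,0.37,-0.23,-0.3,0.02,0.13,-1]],
  ],
)

```text
clock: 9.15
position: [527.7, -316.2, 251.5]
ee_rot: [-0.679, 0.733, -0.014, 0.017]
contact_force: [-0.4, 0.3, -1.8]
gripper_width: 11.2
```

Run:
```python
from h import *
plan([516.5,-339.8,255],Rdown(np.radians(-95.1)),6)
```

```text
t 9.15 pos [ 527.7 -316.2  251.5] q [-0.6795  0.7334 -0.0144  0.0173] F [-0.4  0.3 -1.8] w 11.2 j [-0.28  0.39 -0.11 -0.02 -1.03  0.22]
move 0 [ 0.243  0.092 -0.04 ] [-0.089  0.012  0.025] frac 1.0 |d|mm 26 deg 2.7
```

Emit:
apply_moves(
  increments=[
    [[0.24,0.09,0,-0.09,0.01,0.025,-1],[0.24,0.09,0,-0.09,0.01,0.025,-1],[0.24,0.09,0,-0.09,0.01,0.025,-1],[0.24,0.09,0,-0.09,0.01,0.025,-1]],
  ],
)

```text
clock: 9.55
position: [518.1, -336.9, 251.1]
ee_rot: [-0.677, 0.736, 0.001, 0.0]
contact_force: [0.7, 0.5, -1.1]
gripper_width: 11.4
```

Run:
```python
from h import *
st()
p=shot("wrist","w5")
th=fitrect(p,495.1,-337.9,np.radians(-5.1),128,82,89,skip=.6,mask=lambda P:(P[:,1]<290))
plan([516.5,-339.8,240],Rdown(np.radians(-95.1)),6)
```

```text
t 9.55 pos [ 518.1 -336.9  251.1] q [-6.768e-01  7.362e-01  6.000e-04  3.000e-04] F [ 0.7  0.5 -1.1] w 11.4 j [-0.32  0.41 -0.09 -0.   -1.07  0.23]
fit xy yawdeg [ 494.9 -337.6] -5.23 med|res|px 0.27 n 39 sidemean [-1.22, -0.99, None, 0.01]
t 9.6 pos [ 518.1 -337.   251.3] q [-6.768e-01  7.362e-01  5.000e-04  3.000e-04] F [ 0.6  0.4 -1.2] w 10.9 j [-0.32  0.41 -0.08 -0.   -1.07  0.23]
move 0 [0.029 0.014 0.113] [0.001 0.002 0.01 ] frac 1.0 |d|mm 12 deg 0.3
```

View pics/w5.png

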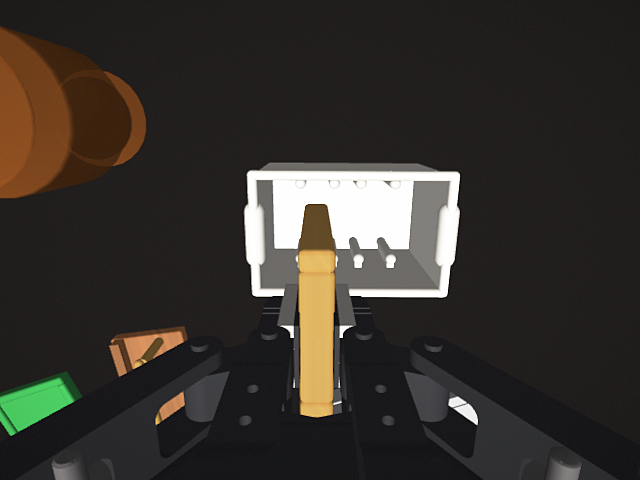

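Emit:
apply_moves(
  increments=[
    [[0.028,0.015,0.1,0,0,0.01,-1],[0.028,0.015,0.2,0,0,0.01,-1],[0.028,0.015,0.3,0,0,0.01,-1],[0.028,0.015,0.3,0,0,0.01,-1],[0.028,0.015,0.3,0,0,0.01,-1]],
  ],
)

```text
clock: 10.1
position: [515.8, -340.9, 220.7]
ee_rot: [-0.674, 0.738, 0.001, -0.0]
contact_force: [-0.2, 0.2, -0.7]
gripper_width: 11.3
```

Run:
```python
from h import *
plan([516.3,-339.6,175],Rdown(np.radians(-95.2)),6)
```

```text
t 10.1 pos [ 515.8 -340.9  220.7] q [-6.744e-01  7.384e-01  1.000e-03 -3.000e-04] F [-0.2  0.2 -0.7] w 11.3 j [-0.32  0.44 -0.12 -0.   -1.01  0.23]
move 0 [-0.013 -0.004  0.457] [0.004 0.002 0.   ] frac 1.0 |d|mm 46 deg 0.1
```

Emit:
apply_moves(
  increments=[
    [[-0.01,-0.004,0.1,0,0,0,-1],[-0.01,-0.004,0.2,0,0,0,-1],[-0.01,-0.004,0.3,0,0,0,-1],[-0.01,-0.004,0.38,0,0,0,-1],[-0.01,-0.004,0.38,0,0,0,-1]],
  ],
)

```text
clock: 10.6
position: [515.6, -339.5, 181.4]
ee_rot: [-0.674, 0.739, 0.002, -0.001]
contact_force: [0.2, -0.4, -1.1]
gripper_width: 10.9
```

Run:
```python
from h import *
plan([516.3,-339.6,127],Rdown(np.radians(-95.2)),6)
p=shot("wrist","w6")
```

```text
t 10.6 pos [ 515.6 -339.5  181.4] q [-6.742e-01  7.385e-01  2.200e-03 -6.000e-04] F [ 0.2 -0.4 -1.1] w 10.9 j [-0.32  0.48 -0.17 -0.   -0.93  0.23]
move 0 [ 0.001 -0.009  0.544] [ 0.008  0.004 -0.   ] frac 1.0 |d|mm 54 deg 0.3
```

View pics/w6.png

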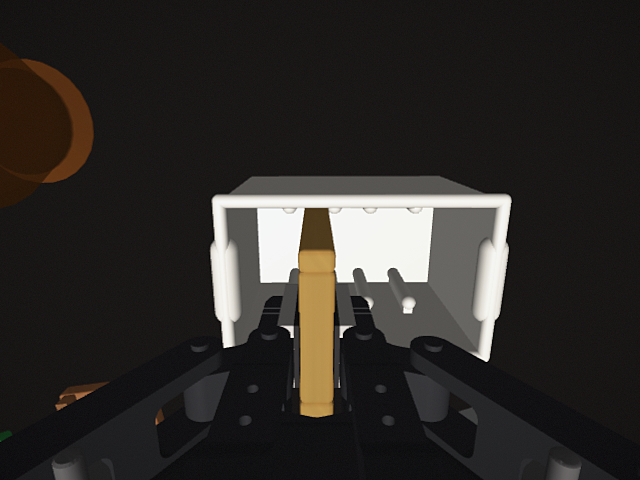

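Emit:
apply_moves(
  increments=[
    [[0,-0.008,0.08,0,0,0,-1],[0,-0.008,0.16,0,0,0,-1],[0,-0.008,0.24,0,0,0,-1],[0,-0.008,0.32,0,0,0,-1],[0,-0.008,0.4,0,0,0,-1],[0,-0.008,0.47,0,0,0,-1],[0,-0.008,0.5,0,0,0,-1],[0,-0.008,0.5,0,0,0,-1]],
  ],
)

```text
clock: 11.45
position: [516.9, -339.8, 132.7]
ee_rot: [-0.674, 0.738, 0.001, -0.0]
contact_force: [-0.4, -0.4, -0.5]
gripper_width: 11.2
```

Run:
```python
from h import *
plan([516.3,-339.6,127],Rdown(np.radians(-95.2)),6)
p=shot("wrist","w7");st()
```

```text
t 11.45 pos [ 516.9 -339.8  132.7] q [-6.743e-01  7.384e-01  1.100e-03 -2.000e-04] F [-0.4 -0.4 -0.5] w 11.2 j [-0.32  0.54 -0.21 -0.   -0.82  0.23]
move 0 [-0.001  0.006  0.057] [0.004 0.002 0.   ] frac 1.0 |d|mm 6 deg 0.1
t 11.5 pos [ 517.2 -339.9  133.2] q [-6.744e-01  7.384e-01  6.000e-04 -0.000e+00] F [-0.1  0.2  0.1] w 10.8 j [-0.32  0.54 -0.21 -0.   -0.82  0.23]
```

View pics/w7.png

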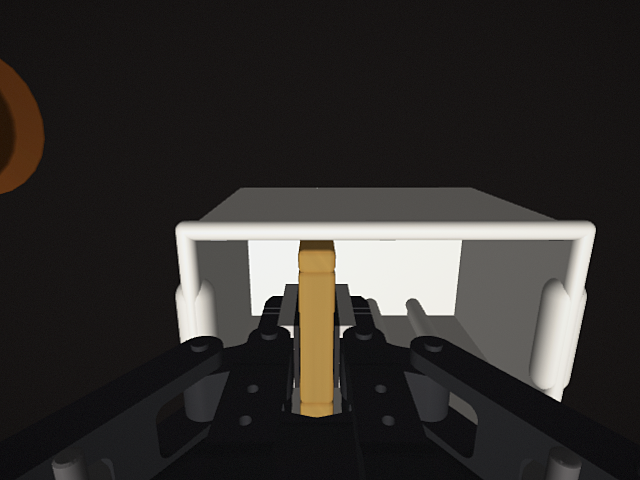

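Emit:
apply_moves(
  increments=[
    [[0,0.006,0.02,0,0,0,-1],[0,0.006,0.04,0,0,0,-1],[0,0.006,0.055,0,0,0,-1],[0,0.006,0.065,0,0,0,-1],[0,0.006,0.065,0,0,0,-1]],
  ],
)

```text
clock: 12.0
position: [516.5, -339.8, 126.7]
ee_rot: [-0.674, 0.738, 0.001, 0.0]
contact_force: [0.3, 0.6, -0.9]
gripper_width: 11.0
```

Emit:
apply_moves(
  increments=[
    [[0,0,0.01,0,0,0,-1],[0,0,0.01,0,0,0,-0.5],[0,0,0.01,0,0,0,-0.35],[0,0,0.01,0,0,0,-0.35],[0,0,0.01,0,0,0,-0.35],[0,0,0,0,0,0,-0.35]],
  ],
)

```text
clock: 12.6
position: [516.4, -339.8, 126.7]
ee_rot: [-0.674, 0.738, 0.001, 0.0]
contact_force: [-0.1, 0.6, -0.9]
gripper_width: 27.6
```

Run:
```python
from h import *
p=shot("wrist","w8");st()
```

```text
t 12.65 pos [ 516.6 -339.9  127. ] q [-6.743e-01  7.384e-01  5.000e-04  1.000e-04] F [ 0.3 -0.5  0. ] w 27.5 j [-0.32  0.54 -0.22 -0.   -0.81  0.23]
```

View pics/w8.png

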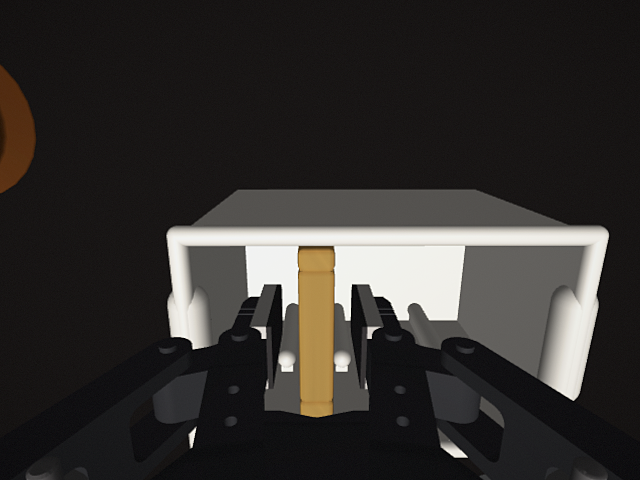

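Emit:
apply_moves(
  increments=[
    [[0,0,-0.2,0,0,0,-0.35],[0,0,-0.6,0,0,0,-0.35],[0,0,-1,0,0,0,-0.35],[0,0,-1,0,0,0,-0.35]],
  ],
)

```text
clock: 13.05
position: [519.3, -341.3, 233.8]
ee_rot: [-0.675, 0.738, -0.006, 0.002]
contact_force: [0.0, -0.0, 0.2]
gripper_width: 27.8
```

Run:
```python
from h import *
p=shot("wrist","w9")
plan([618,-16,225],Rdown(np.radians(-86.8),0.349),6)
```

```text
t 13.1 pos [ 517.9 -340.5  230.6] q [-0.6745  0.7383 -0.003   0.0018] F [ 0.1 -0.6 -0.7] w 27.6 j [-0.32  0.43 -0.11 -0.   -1.02  0.23]
move 0 [-1.    -0.212  0.017] [ 0.206 -0.016 -0.087] frac 0.3 |d|mm 102 deg 6.4
move 1 [-1.    -0.254  0.049] [ 0.208 -0.017 -0.088] frac 0.44 |d|mm 103 deg 6.5
move 2 [-1.    -0.295  0.087] [ 0.211 -0.017 -0.089] frac 0.78 |d|mm 105 deg 6.6
move 3 [-0.278 -0.092  0.036] [ 0.059 -0.005 -0.025] frac 1.0 |d|mm 29 deg 1.8
```

View pics/w9.png

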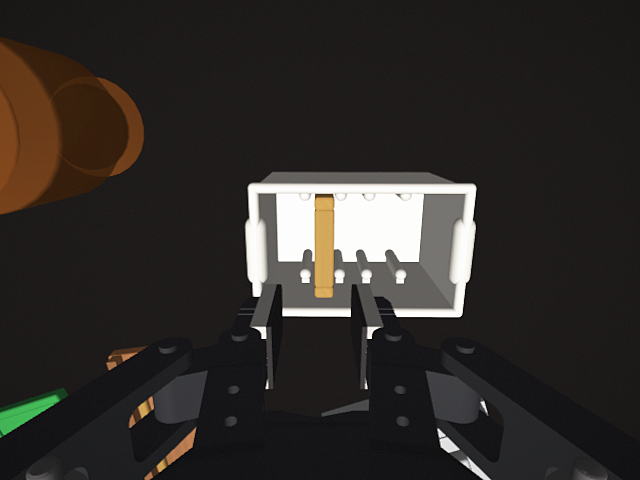

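Emit:
apply_moves(
  increments=[
    [[-1,-0.21,0,0.2,-0.02,-0.09,0],[-1,-0.21,0,0.2,-0.02,-0.09,0],[-1,-0.21,0,0.2,-0.02,-0.09,0]],
  ],
)

```text
clock: 13.4
position: [546.9, -238.2, 226.1]
ee_rot: [-0.692, 0.721, -0.032, 0.037]
contact_force: [0.4, 0.6, 0.2]
gripper_width: 42.5
```

Emit:
apply_moves(
  increments=[
    [[-1,-0.25,0.05,0.21,-0.02,-0.09,0],[-1,-0.25,0.05,0.21,-0.02,-0.09,0],[-1,-0.25,0.05,0.21,-0.02,-0.09,0]],
  ],
)

```text
clock: 13.7
position: [576.8, -139.7, 224.4]
ee_rot: [0.705, -0.702, 0.068, -0.076]
contact_force: [1.0, -0.8, 0.2]
gripper_width: 42.8
```

Emit:
apply_moves(
  increments=[
    [[-1,-0.3,0.09,0.21,-0.02,-0.09,0],[-1,-0.3,0.09,0.21,-0.02,-0.09,0],[-1,-0.3,0.09,0.21,-0.02,-0.09,0]],
  ],
)

```text
clock: 14.0
position: [608.2, -40.2, 222.8]
ee_rot: [0.716, -0.681, 0.103, -0.115]
contact_force: [-0.0, 0.3, -1.0]
gripper_width: 42.9
```

Run:
```python
from h import *
plan([618,-20,225],Rdown(np.radians(-86.8),0.349),6)
```

```text
t 14.0 pos [608.2 -40.2 222.8] q [ 0.716  -0.6809  0.1029 -0.1149] F [-0.   0.3 -1. ] w 42.9 j [ 0.21  0.33 -0.35  0.07 -0.58 -0.22]
move 0 [-0.197 -0.11   0.014] [ 0.079  0.015 -0.014] frac 1.0 |d|mm 23 deg 2.3
```

Emit:
apply_moves(
  increments=[
    [[-0.2,-0.11,0,0.08,0.015,-0.015,0],[-0.2,-0.11,0,0.08,0.015,-0.015,0],[-0.2,-0.11,0,0.08,0.015,-0.015,0],[-0.2,-0.11,0,0.08,0.015,-0.015,0]],
  ],
)

```text
clock: 14.4
position: [616.8, -24.1, 226.8]
ee_rot: [0.713, -0.679, 0.12, -0.126]
contact_force: [0.6, -0.7, -0.0]
gripper_width: 42.8
```

Run:
```python
from h import *
st()
p=shot("wrist","w10")
a=p["img"][160:330,265:375,::-1]
cv2.imwrite("pics/w10c.png",cv2.resize(a,None,fx=5,fy=3.5,interpolation=cv2.INTER_CUBIC))
```

```text
t 14.4 pos [616.8 -24.1 226.8] q [ 0.7135 -0.6788  0.1195 -0.126 ] F [ 0.6 -0.7 -0. ] w 42.8 j [ 0.25  0.33 -0.38  0.13 -0.53 -0.3 ]
```

View pics/w10c.png

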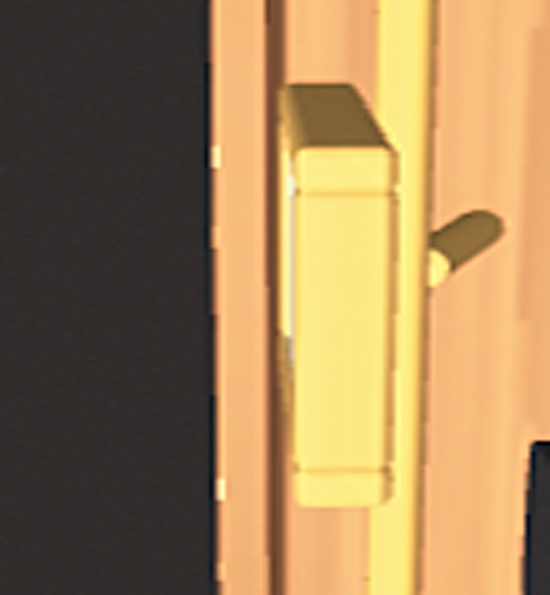

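Run:
```python
from h import *
p=shot("wrist")
c=[(324,202),(343.4,202),(324.2,304.9),(342.6,304.9)]
t=fitframe(p,c,x0=(669,-16));fitframe(p,c,free=True,x0=(669,-16))
pos,Rt=grasp_frame((t[0],t[1],51.5),0.055)
print(pos);plan(pos,Rt)
```

```text
frame [ 6.69243e+02 -1.77790e+01  5.90000e-02] res [-0.9 -0.2  0.9 -0.4 -0.7  0.4  0.5  0.3]
frame [ 6.69754e+02 -1.71620e+01  6.00000e-02  4.98100e+01] res [-0.8  0.2  0.8  0.  -0.5 -0.1  0.5 -0.2]
[640.89840642 -19.33958534 129.49448753]
t 14.5 pos [616.9 -24.1 227.1] q [ 0.7134 -0.6788  0.1198 -0.1262] F [ 0.2 -0.6  0. ] w 43.0 j [ 0.25  0.33 -0.38  0.13 -0.53 -0.3 ]
move 0 [-0.035  0.107  1.   ] [-0.002 -0.003 -0.01 ] frac 1.0 |d|mm 101 deg 0.3
move 1 [-0.  0.  0.] [-0. -0. -0.] frac 1.0 |d|mm 0 deg 0.0
```

Emit:
apply_moves(
  increments=[
    [[-0.035,0.107,0.25,0,0,-0.01,0],[-0.035,0.107,0.55,0,0,-0.01,0],[-0.035,0.107,0.8,0,0,-0.01,0],[-0.035,0.107,0.95,0,0,-0.01,0],[-0.035,0.107,1,0,0,-0.01,0],[-0.035,0.107,1,0,0,-0.01,0],[-0.035,0.107,1,0,0,-0.01,0]],
  ],
)

```text
clock: 15.2
position: [641.5, -18.5, 130.6]
ee_rot: [0.715, -0.676, 0.121, -0.127]
contact_force: [-0.3, 0.7, 0.5]
gripper_width: 42.3
```

Run:
```python
from h import *
p=shot("wrist","w11")
pos,Rt=grasp_frame((669.4,-17.5,51.3),0.057)
plan(pos,Rt)
```

```text
t 15.25 pos [641.5 -18.3 131. ] q [ 0.7154 -0.6763  0.1209 -0.127 ] F [ 0.  -0.8  0.2] w 42.6 j [ 0.24  0.48 -0.45  0.22 -0.3  -0.38]
move 0 [0.008 0.011 0.014] [-0.007 -0.003 -0.001] frac 1.0 |d|mm 2 deg 0.2
```

View pics/w11.png

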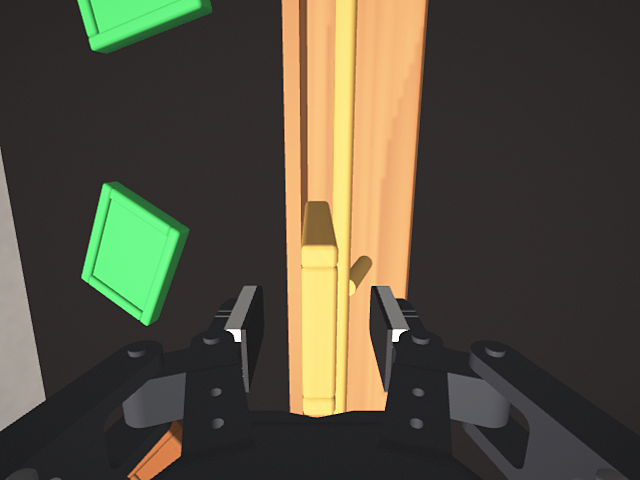

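Emit:
apply_moves(
  increments=[
    [[0.008,0.01,0.01,0,0,0,0],[0.008,0.01,0.01,0,0,0,-1],[0.008,0.01,0.01,0,0,0,-1],[0.008,0.01,0.01,0,0,0,-1],[0.008,0.01,0.01,0,0,0,-1],[0.008,0.01,0.01,0,0,0,-1]],
  ],
)

```text
clock: 15.85
position: [641.4, -18.8, 129.3]
ee_rot: [0.716, -0.676, 0.121, -0.127]
contact_force: [0.7, 0.6, 2.7]
gripper_width: 11.1
```

Emit:
apply_moves(
  increments=[
    [[0,0,-0.2,0,0,0,-1],[0,0,-0.5,0,0,0,-1],[0,0,-0.8,0,0,0,-1],[0,0,-1,0,0,0,-1],[0,0,-1,0,0,0,-1]],
  ],
)

```text
clock: 16.35
position: [606.2, -20.8, 224.7]
ee_rot: [0.715, -0.676, 0.121, -0.128]
contact_force: [1.0, 0.8, -1.0]
gripper_width: 10.9
```

Run:
```python
from h import *
T=shot("top","t2")
th=fitrect(T,438.1,115,np.radians(-20),128,82,89,skip=.6,rad=5)
thA=fitrect(T,455,318,np.radians(-1),128,82,89,skip=.6,rad=5)
thB=fitrect(T,495,-338,np.radians(-5),128,82,89,skip=.6,rad=5)
plan([438,115,265],Rdown(np.radians(-110)),6)
```

```text
fit xy yawdeg [430.3 117.7] -19.87 med|res|px 0.23 n 32 sidemean [0.08, None, None, 0.03]
fit xy yawdeg [453.7 311.6] 17.81 med|res|px 1.39 n 45 sidemean [2.07, 1.33, 1.98, 0.67]
fit xy yawdeg [ 497.  -340.1] -5.05 med|res|px 0.51 n 64 sidemean [-0.76, -0.74, -0.49, -0.51]
t 16.4 pos [605.8 -20.9 222.7] q [ 0.7154 -0.6765  0.1202 -0.1265] F [-0.2 -0.5 -1.8] w 11.1 j [ 0.26  0.31 -0.41  0.14 -0.5  -0.31]
move 0 [-1.     0.936 -0.654] [-0.478  0.097  0.553] frac 0.69 |d|mm 152 deg 21.1
move 1 [-0.297  0.584 -0.191] [-0.215  0.044  0.249] frac 1.0 |d|mm 68 deg 9.5
```

Emit:
apply_moves(
  increments=[
    [[-1,0.9,-0.65,-0.48,0.1,0.55,-1],[-1,0.9,-0.65,-0.48,0.1,0.55,-1],[-1,0.9,-0.65,-0.48,0.1,0.55,-1],[-1,0.9,-0.65,-0.48,0.1,0.55,-1]],
  ],
)

```text
clock: 16.8
position: [491.7, 75.4, 251.8]
ee_rot: [-0.624, 0.779, -0.037, 0.037]
contact_force: [0.3, 0.1, -1.3]
gripper_width: 10.9
```

Run:
```python
from h import *
plan([456,108,255],Rdown(np.radians(-110)),6)
```

```text
t 16.8 pos [491.7  75.4 251.8] q [-0.6244  0.7793 -0.0371  0.0374] F [ 0.3  0.1 -1.3] w 10.9 j [ 0.51  0.18 -0.46  0.08 -0.85 -0.78]
move 0 [-0.241  0.414 -0.073] [-0.208  0.037  0.258] frac 1.0 |d|mm 48 deg 9.6
```

Emit:
apply_moves(
  increments=[
    [[-0.24,0.41,-0.03,-0.2,0.04,0.26,-1],[-0.24,0.41,-0.03,-0.2,0.04,0.26,-1],[-0.24,0.41,-0.03,-0.2,0.04,0.26,-1],[-0.24,0.41,-0.03,-0.2,0.04,0.26,-1],[-0.24,0.41,-0.03,-0.2,0.04,0.26,-1]],
  ],
)

```text
clock: 17.3
position: [459.4, 104.8, 250.4]
ee_rot: [-0.571, 0.821, -0.003, 0.001]
contact_force: [-0.5, -1.0, -1.2]
gripper_width: 11.1
```

Run:
```python
from h import *
st()
p=shot("wrist","w12")
th=fitrect(p,438.1,115,np.radians(-20),128,82,89,skip=.6,rad=12,mask=lambda P:(P[:,1]<290))
im=np.ascontiguousarray(p["img"][:,:,::-1]);drawrect(im,p,th,128,82,89);cv2.imwrite("pics/w12.png",im)
c,s=np.cos(th[2]),np.sin(th[2])
for k in(-21.5,21.5): print(k,th[0]+c*k,th[1]+s*k)
```

```text
t 17.3 pos [459.4 104.8 250.4] q [-0.5715  0.8206 -0.0028  0.001 ] F [-0.5 -1.  -1.2] w 11.1 j [ 0.57  0.17 -0.44  0.01 -0.96 -0.93]
fit xy yawdeg [437.5 118. ] -19.91 med|res|px 0.27 n 35 sidemean [-0.99, -1.0, None, 0.02]
-21.5 417.2506897964587 125.34585179248727
21.5 457.6800519267921 110.7011709241868
```

View pics/w12.png

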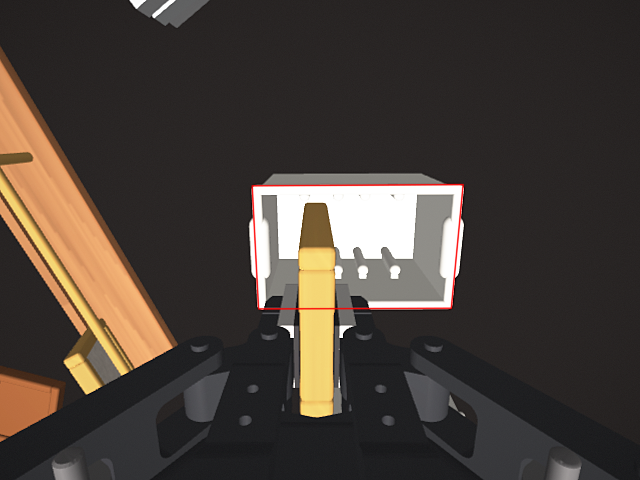

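Run:
```python
from h import *
plan([457.7,110.7,220],Rdown(np.radians(-109.9)),6)
```

```text
t 17.35 pos [459.4 104.8 250.6] q [-0.5714  0.8206 -0.0028  0.0012] F [ 0.4  0.7 -1.7] w 11.1 j [ 0.57  0.17 -0.44  0.01 -0.96 -0.93]
move 0 [-0.05   0.038  0.306] [-0.012 -0.002 -0.014] frac 1.0 |d|mm 31 deg 0.5
```

Emit:
apply_moves(
  increments=[
    [[-0.05,0.038,0.1,-0.01,0,-0.014,-1],[-0.05,0.038,0.2,-0.01,0,-0.014,-1],[-0.05,0.038,0.3,-0.01,0,-0.014,-1],[-0.05,0.038,0.3,-0.01,0,-0.014,-1],[-0.05,0.038,0.3,-0.01,0,-0.014,-1]],
  ],
)

```text
clock: 17.85
position: [457.6, 111.4, 220.8]
ee_rot: [-0.575, 0.818, -0.001, -0.0]
contact_force: [0.4, 0.2, -0.8]
gripper_width: 10.9
```

Run:
```python
from h import *
plan([457.7,110.7,182],Rdown(np.radians(-109.9)),6)
```

```text
t 17.85 pos [457.6 111.4 220.8] q [-5.748e-01  8.183e-01 -7.000e-04 -2.000e-04] F [ 0.4  0.2 -0.8] w 10.9 j [ 0.59  0.21 -0.48  0.   -0.88 -0.93]
move 0 [ 0.005 -0.003  0.388] [-0.002 -0.002  0.003] frac 1.0 |d|mm 39 deg 0.1
```

Emit:
apply_moves(
  increments=[
    [[0.005,0,0.1,0,0,0,-1],[0.005,0,0.2,0,0,0,-1],[0.005,0,0.3,0,0,0,-1],[0.005,0,0.38,0,0,0,-1],[0.005,0,0.38,0,0,0,-1]],
  ],
)

```text
clock: 18.35
position: [456.8, 110.6, 181.7]
ee_rot: [-0.575, 0.818, -0.0, -0.001]
contact_force: [-0.2, -0.2, -1.2]
gripper_width: 11.1
```

Run:
```python
from h import *
plan([457.7,110.7,127],Rdown(np.radians(-109.9)),6)
p=shot("wrist","w13")
```

```text
t 18.35 pos [456.8 110.6 181.7] q [-5.746e-01  8.184e-01 -5.000e-04 -1.300e-03] F [-0.2 -0.2 -1.2] w 11.1 j [ 0.58  0.26 -0.53  0.   -0.78 -0.93]
move 0 [-0.006 -0.009  0.547] [ 0.002 -0.005  0.002] frac 1.0 |d|mm 55 deg 0.2
```

View pics/w13.png

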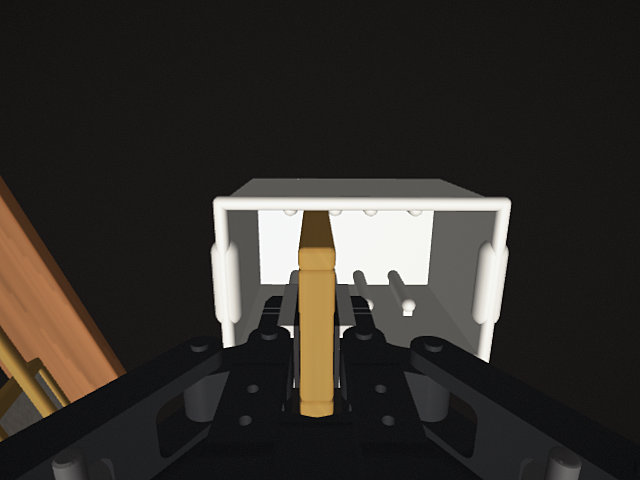

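Same picture as the successful insertion (frame between ribs at columns 290 and 335). Lowering.

Emit:
apply_moves(
  increments=[
    [[0,-0.008,0.08,0,0,0,-1],[0,-0.008,0.16,0,0,0,-1],[0,-0.008,0.24,0,0,0,-1],[0,-0.008,0.32,0,0,0,-1],[0,-0.008,0.4,0,0,0,-1],[0,-0.008,0.47,0,0,0,-1],[0,-0.008,0.5,0,0,0,-1],[0,-0.008,0.5,0,0,0,-1]],
  ],
)

```text
clock: 19.2
position: [458.1, 110.6, 132.7]
ee_rot: [-0.575, 0.818, -0.001, -0.0]
contact_force: [0.8, 0.4, -0.7]
gripper_width: 11.1
```

Run:
```python
from h import *
plan([457.7,110.7,126.5],Rdown(np.radians(-109.9)),6)
```

```text
t 19.2 pos [458.1 110.6 132.7] q [-5.747e-01  8.183e-01 -6.000e-04 -2.000e-04] F [ 0.8  0.4 -0.7] w 11.1 j [ 0.58  0.34 -0.58  0.   -0.65 -0.93]
move 0 [0.    0.005 0.062] [-0.002 -0.002  0.002] frac 1.0 |d|mm 6 deg 0.1
```

Emit:
apply_moves(
  increments=[
    [[0,0.005,0.02,0,0,0,-1],[0,0.005,0.04,0,0,0,-1],[0,0.005,0.055,0,0,0,-1],[0,0.005,0.07,0,0,0,-1],[0,0.005,0.07,0,0,0,-1]],
  ],
)

```text
clock: 19.7
position: [457.9, 110.9, 126.2]
ee_rot: [-0.575, 0.818, -0.001, 0.0]
contact_force: [0.8, 0.3, -1.9]
gripper_width: 11.1
```

Emit:
apply_moves(
  increments=[
    [[0,0,0,0,0,0,-1],[0,0,0,0,0,0,-0.5],[0,0,0,0,0,0,-0.35],[0,0,0,0,0,0,-0.35],[0,0,0,0,0,0,-0.35]],
  ],
)

```text
clock: 20.2
position: [457.9, 110.9, 126.3]
ee_rot: [-0.575, 0.818, -0.001, 0.0]
contact_force: [0.0, 0.9, -0.6]
gripper_width: 27.2
```

Run:
```python
from h import *
p=shot("wrist","w14");st()
```

```text
t 20.25 pos [457.9 110.9 126.3] q [-5.748e-01  8.183e-01 -7.000e-04  5.000e-04] F [-0.2  0.2 -0.4] w 27.9 j [ 0.58  0.35 -0.59  0.   -0.63 -0.93]
```

View pics/w14.png

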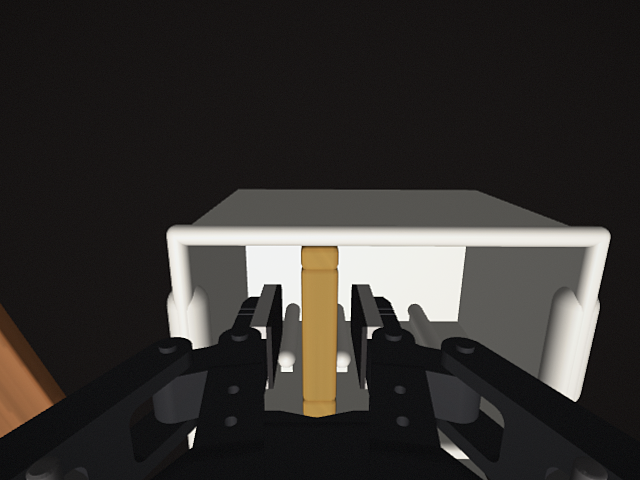

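Emit:
apply_moves(
  increments=[
    [[0,0,-0.2,0,0,0,-0.35],[0,0,-0.6,0,0,0,-0.35],[0,0,-1,0,0,0,-0.35],[0,0,-1,0,0,0,0]],
  ],
)

```text
clock: 20.65
position: [460.3, 112.2, 231.7]
ee_rot: [-0.575, 0.818, -0.002, 0.006]
contact_force: [-0.2, 0.7, 0.9]
gripper_width: 41.2
```

Run:
```python
from h import *
p=shot("wrist","w15")
plan([600,145,224],Rdown(np.radians(-86.8),0.349),6)
```

```text
t 20.7 pos [458.8 111.6 229. ] q [-0.5748  0.8183 -0.0009  0.0039] F [ 0.3 -0.2 -0.3] w 42.5 j [ 0.58  0.2  -0.47  0.   -0.9  -0.93]
move 0 [-0.653 -1.     0.05 ] [ 0.556 -0.109 -0.656] frac 0.82 |d|mm 120 deg 24.8
move 1 [-0.062 -0.235  0.08 ] [ 0.119 -0.023 -0.141] frac 1.0 |d|mm 26 deg 5.3
```

View pics/w15.png

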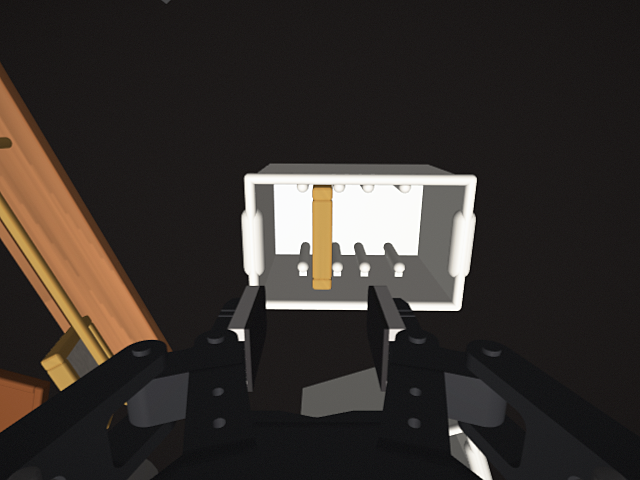

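Frame 2 stands in slot 1 of tub C. On to frame 4.

Emit:
apply_moves(
  increments=[
    [[-0.65,-1,0.05,0.55,-0.11,-0.65,0],[-0.65,-1,0.05,0.55,-0.11,-0.65,0],[-0.65,-1,0.05,0.55,-0.11,-0.65,0],[-0.65,-1,0.05,0.55,-0.11,-0.65,0]],
  ],
)

```text
clock: 21.1
position: [573.1, 137.5, 218.3]
ee_rot: [-0.694, 0.707, -0.096, 0.098]
contact_force: [-0.4, -1.0, -0.1]
gripper_width: 42.7
```

Run:
```python
from h import *
plan([600,143,224],Rdown(np.radians(-86.8),0.349),6)
```

```text
t 21.1 pos [573.1 137.5 218.3] q [-0.6938  0.7069 -0.0961  0.0982] F [-0.4 -1.  -0.1] w 42.7 j [ 0.56  0.31 -0.45  0.26 -0.58 -0.78]
move 0 [-0.061 -0.274  0.018] [ 0.146 -0.035 -0.144] frac 1.0 |d|mm 28 deg 6.0
```

Emit:
apply_moves(
  increments=[
    [[-0.06,-0.27,0,0.15,-0.035,-0.145,0],[-0.06,-0.27,0,0.15,-0.035,-0.145,0],[-0.06,-0.27,0,0.15,-0.035,-0.145,0],[-0.06,-0.27,0,0.15,-0.035,-0.145,0]],
  ],
)

```text
clock: 21.5
position: [598.9, 143.1, 228.5]
ee_rot: [0.715, -0.677, 0.12, -0.129]
contact_force: [-1.0, 0.6, -0.2]
gripper_width: 42.7
```

Run:
```python
from h import *
st()
p=shot("wrist","w16")
a=p["img"][160:330,265:375,::-1]
cv2.imwrite("pics/w16c.png",cv2.resize(a,None,fx=5,fy=3.5,interpolation=cv2.INTER_CUBIC))
```

```text
t 21.5 pos [598.9 143.1 228.5] q [ 0.7146 -0.677   0.1199 -0.1286] F [-1.   0.6 -0.2] w 42.7 j [ 0.54  0.32 -0.45  0.34 -0.51 -0.76]
```

View pics/w16c.png

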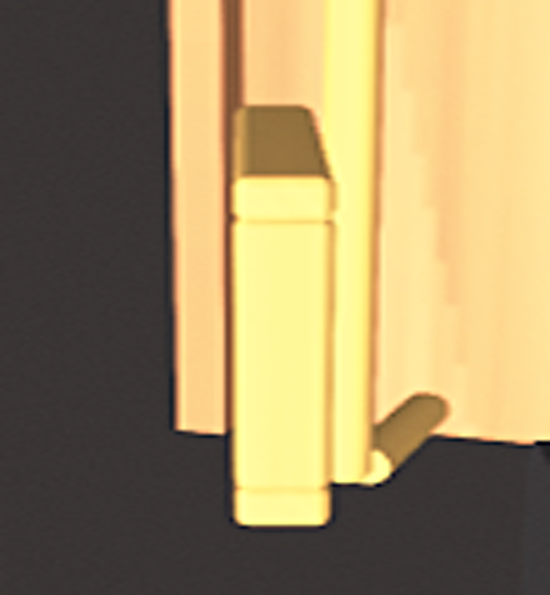

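View pics/w16.png

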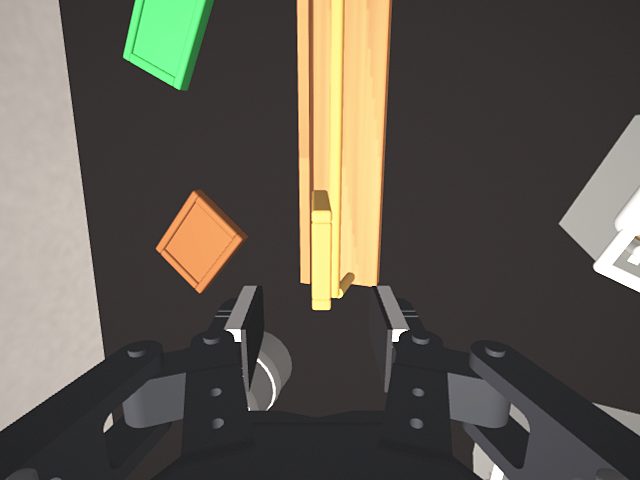

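Run:
```python
from h import *
p=shot("wrist")
print("tin",onz(p,(272,372),80))
c=[(311.6,210.9),(331.4,210.9),(311.6,310),(331.0,310)]
t=fitframe(p,c,x0=(660,150));fitframe(p,c,free=True,x0=(660,150))
pos,Rt=grasp_frame((t[0],t[1],51.4),0.057)
print(pos);plan(pos,Rt)
```

```text
tin [682.2806972  250.60763485  80.        ]
frame [6.60007e+02 1.56614e+02 5.50000e-02] res [-0.4 -0.5  0.4 -0.5  0.   0.5 -0.2  0.6]
frame [6.60711e+02 1.57437e+02 5.60000e-02 4.94250e+01] res [-0.3  0.   0.3  0.   0.2 -0.  -0.2 -0. ]
[631.66539522 154.99639678 129.39448753]
t 21.6 pos [599.3 143.4 228.8] q [ 0.7149 -0.6766  0.1202 -0.1291] F [0.1 0.5 1. ] w 43.0 j [ 0.54  0.32 -0.45  0.34 -0.5  -0.76]
move 0 [-0.091  0.035  1.   ] [-0.011  0.004 -0.005] frac 0.95 |d|mm 100 deg 0.4
move 1 [-0.004  0.001  0.047] [-0.001  0.    -0.   ] frac 1.0 |d|mm 5 deg 0.0
```

Emit:
apply_moves(
  increments=[
    [[-0.09,0.035,0.25,0,0,0,0],[-0.09,0.035,0.55,0,0,0,0],[-0.09,0.035,0.8,-0.01,0,0,0],[-0.09,0.035,0.95,-0.01,0,0,0],[-0.09,0.035,1,-0.01,0,0,0],[-0.09,0.035,1,-0.01,0,0,0],[-0.09,0.035,1,-0.01,0,0,0]],
  ],
)

```text
clock: 22.3
position: [631.0, 154.7, 134.9]
ee_rot: [0.715, -0.677, 0.119, -0.128]
contact_force: [-0.1, 0.1, 1.5]
gripper_width: 42.5
```

Run:
```python
from h import *
p=shot("wrist","w17")
pos,Rt=grasp_frame((660.3,156.9,50.8),0.057)
plan(pos,Rt)
```

```text
t 22.35 pos [631.1 154.9 135.3] q [ 0.7153 -0.6764  0.1192 -0.1287] F [-0.4 -0.1  1.2] w 42.8 j [ 0.5   0.48 -0.54  0.58 -0.27 -0.98]
move 0 [-0.003  0.014  0.064] [-0.007  0.006 -0.003] frac 1.0 |d|mm 7 deg 0.3
```

View pics/w17.png

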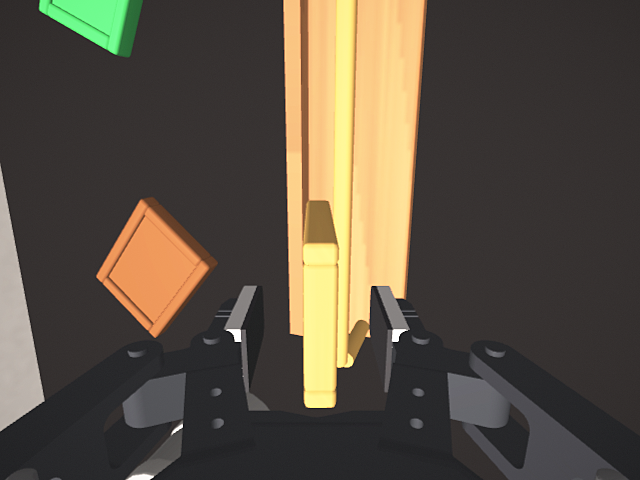

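Emit:
apply_moves(
  increments=[
    [[0,0.013,0.03,0,0,0,0],[0,0.013,0.055,0,0,0,0],[0,0.013,0.055,0,0,0,-1],[0,0.013,0.055,0,0,0,-1],[0,0.013,0.055,0,0,0,-1],[0,0.013,0.055,0,0,0,-1],[0,0.013,0.055,0,0,0,-1]],
  ],
)

```text
clock: 23.05
position: [632.0, 154.9, 128.8]
ee_rot: [0.715, -0.676, 0.119, -0.128]
contact_force: [0.8, 0.2, 1.7]
gripper_width: 11.1
```

Emit:
apply_moves(
  increments=[
    [[0,0,-0.2,0,0,0,-1],[0,0,-0.5,0,0,0,-1],[0,0,-0.8,0,0,0,-1],[0,0,-1,0,0,0,-1],[0,0,-1,0,0,0,-1]],
  ],
)

```text
clock: 23.55
position: [597.3, 153.1, 225.0]
ee_rot: [0.715, -0.676, 0.119, -0.13]
contact_force: [0.6, 0.5, -0.7]
gripper_width: 11.1
```

Run:
```python
from h import *
s=st()
T=shot("top","t3");S=shot("scene","s3");W=shot("wrist","w18")
for k in ("tub_a_rim",):
    a=arm.mark_of(k,T);b=arm.mark_of(k,S);print(a,b)
    if a and b: print(tri([(T,a[0]["at"]),(S,b[0]["at"])]))
plan([456,300,265],Rdown(np.radians(-96)),6)
```

```text
t 23.55 pos [597.3 153.1 225. ] q [ 0.7153 -0.6762  0.1194 -0.13  ] F [ 0.6  0.5 -0.7] w 11.1 j [ 0.56  0.33 -0.46  0.35 -0.49 -0.79]
[{'at': [483.4, 321.5], 'conf': 0.33}] [{'at': [446.7, 280.1], 'conf': 0.78}]
[ 374.88082855 -147.01856739  -68.62842187]
t 23.8 pos [596.7 151.9 220.1] q [ 0.7156 -0.6768  0.1184 -0.1258] F [ 0.3 -0.8 -1.1] w 11.1 j [ 0.56  0.33 -0.46  0.35 -0.49 -0.79]
move 0 [-1.     0.7   -0.559] [-0.445  0.037  0.204] frac 0.64 |d|mm 134 deg 14.1
move 1 [-0.507  0.505 -0.222] [-0.248  0.021  0.114] frac 1.0 |d|mm 75 deg 7.8
```

View pics/t3.png

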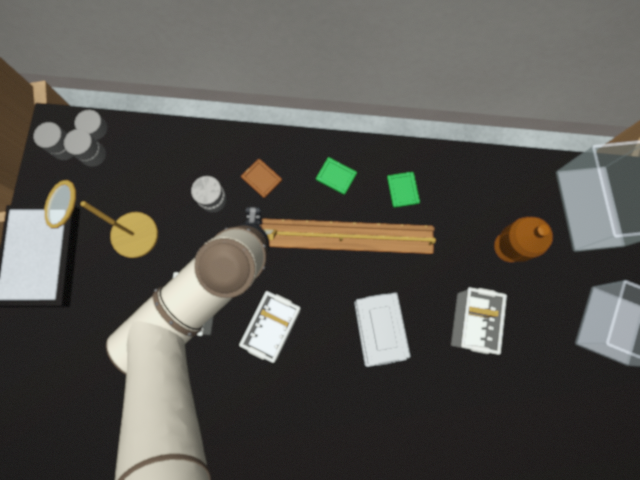

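View pics/w18.png

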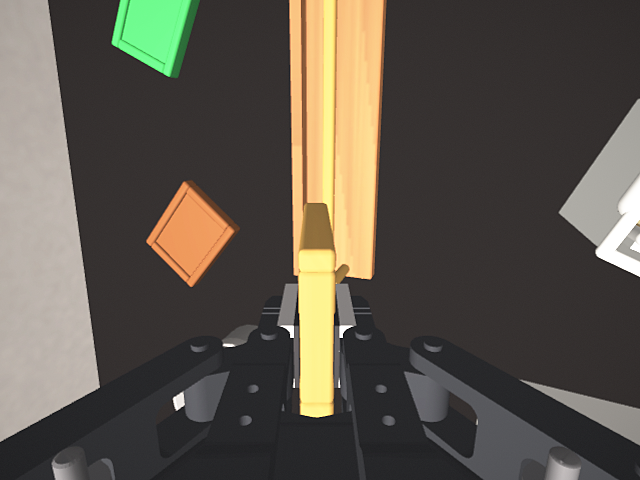

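Emit:
apply_moves(
  increments=[
    [[-1,0.6,-0.55,-0.45,0.03,0.1,-1],[-1,0.6,-0.55,-0.45,0.03,0.1,-1],[-1,0.6,-0.55,-0.45,0.03,0.1,-1],[-1,0.6,-0.55,-0.45,0.03,0.1,-1]],
  ],
)

```text
clock: 24.2
position: [515.7, 251.0, 253.8]
ee_rot: [0.709, -0.703, 0.044, -0.045]
contact_force: [0.8, 0.4, -1.4]
gripper_width: 11.2
```

Run:
```python
from h import *
plan([475,308,258],Rdown(np.radians(-91)),6)
```

```text
t 24.2 pos [515.7 251.  253.8] q [ 0.7087 -0.7027  0.0443 -0.0452] F [ 0.8  0.4 -1.4] w 11.2 j [ 0.77  0.3  -0.3   0.11 -0.88 -0.83]
move 0 [-0.574  0.393 -0.092] [-0.253  0.005  0.052] frac 1.0 |d|mm 70 deg 7.4
```

Emit:
apply_moves(
  increments=[
    [[-0.57,0.39,-0.03,-0.25,0,0.05,-1],[-0.57,0.39,-0.03,-0.25,0,0.05,-1],[-0.57,0.39,-0.03,-0.25,0,0.05,-1],[-0.57,0.39,-0.03,-0.25,0,0.05,-1],[-0.57,0.39,-0.03,-0.25,0,0.05,-1]],
  ],
)

```text
clock: 24.7
position: [477.4, 303.7, 250.7]
ee_rot: [-0.699, 0.715, 0.0, -0.0]
contact_force: [-0.9, 0.0, -1.0]
gripper_width: 10.7
```

Run:
```python
from h import *
st()
p=shot("wrist","w19")
```

```text
t 24.7 pos [477.4 303.7 250.7] q [-6.994e-01  7.147e-01  1.000e-04 -2.000e-04] F [-0.9  0.  -1. ] w 10.7 j [ 0.85  0.33 -0.22 -0.   -1.02 -0.87]
```

View pics/w19.png

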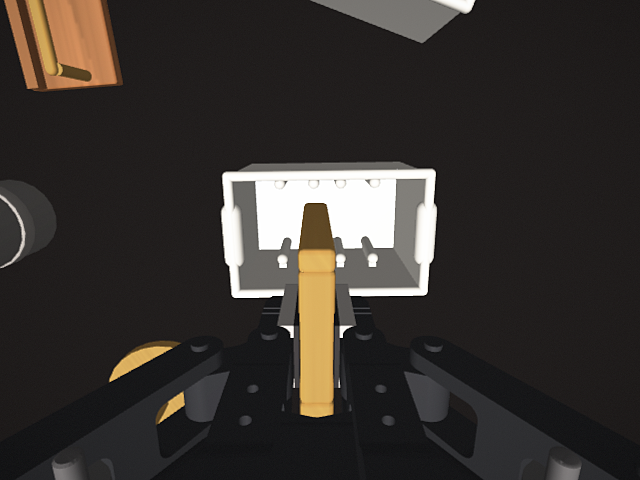

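Run:
```python
from h import *
p=shot("wrist")
m=np.mean([onz(p,q,89) for q in [(223,172),(436,170),(428,295),(232,296)]],0);print(m)
th=fitrect(p,m[0],m[1],np.radians(-1),128,82,89,skip=.6,rad=10,mask=lambda P:(P[:,1]<290))
im=np.ascontiguousarray(p["img"][:,:,::-1]);drawrect(im,p,th,128,82,89);cv2.imwrite("pics/w19f.png",im)
c,s=np.cos(th[2]),np.sin(th[2])
for k in(-21.5,21.5): print(k,th[0]+c*k,th[1]+s*k)
k=21.5
plan([th[0]+c*k,th[1]+s*k,220],Rdown(-np.pi/2+th[2]))
```

```text
[467.90643668 300.8716833   89.        ]
fit xy yawdeg [468.6 300.6] -0.4 med|res|px 0.5 n 39 sidemean [-0.98, -1.27, None, -0.0]
-21.5 447.05775434072166 300.7780555129358
21.5 490.05669670969803 300.47646779857894
t 24.8 pos [477.5 303.7 251.2] q [-6.994e-01  7.148e-01  1.000e-04  3.000e-04] F [ 0.3 -0.7 -1.1] w 10.8 j [ 0.85  0.33 -0.22 -0.   -1.02 -0.87]
move 0 [ 0.03  -0.126  0.312] [-0.     0.001 -0.03 ] frac 1.0 |d|mm 34 deg 0.8
```

View pics/w19f.png

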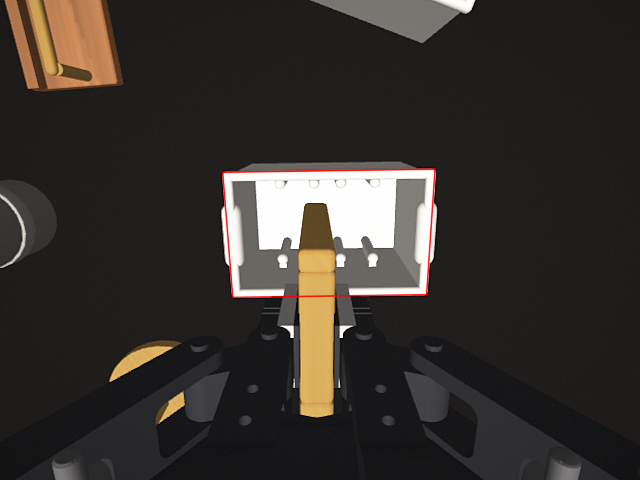

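Emit:
apply_moves(
  increments=[
    [[0.03,-0.126,0.1,0,0,-0.03,-1],[0.03,-0.126,0.2,0,0,-0.03,-1],[0.03,-0.126,0.3,0,0,-0.03,-1],[0.03,-0.126,0.3,0,0,-0.03,-1],[0.03,-0.126,0.3,0,0,-0.03,-1]],
  ],
)

```text
clock: 25.3
position: [489.5, 301.4, 221.3]
ee_rot: [-0.705, 0.709, 0.0, 0.0]
contact_force: [-0.2, -0.4, -1.0]
gripper_width: 11.0
```

Run:
```python
from h import *
p=shot("wrist")
th=fitrect(p,468.6,300.6,np.radians(-.4),128,82,89,skip=.6,rad=7,mask=lambda P:(P[:,1]<285))
plan([490.2,300.5,182],Rdown(np.radians(-90.4)),6)
```

```text
fit xy yawdeg [468.3 300.8] -0.29 med|res|px 0.04 n 33 sidemean [-1.16, -1.22, None, -0.03]
t 25.35 pos [489.7 301.7 221.8] q [-7.053e-01  7.089e-01  1.000e-04  9.000e-04] F [ 0.3  1.1 -1.7] w 11.0 j [ 0.83  0.37 -0.23 -0.   -0.96 -0.84]
move 0 [ 0.013 -0.005  0.398] [-0.002  0.003  0.004] frac 1.0 |d|mm 40 deg 0.1
```

Emit:
apply_moves(
  increments=[
    [[0.01,0,0.1,0,0,0,-1],[0.01,0,0.2,0,0,0,-1],[0.01,0,0.3,0,0,0,-1],[0.01,0,0.38,0,0,0,-1],[0.01,0,0.38,0,0,0,-1]],
  ],
)

```text
clock: 25.85
position: [489.1, 300.1, 181.7]
ee_rot: [-0.705, 0.709, 0.0, -0.001]
contact_force: [-0.2, -0.8, -0.9]
gripper_width: 11.1
```

Run:
```python
from h import *
p=shot("wrist","w20")
plan([489.9,300.6,127],Rdown(np.radians(-90.4)),6)
```

```text
t 25.9 pos [489.5 300.4 182.7] q [-7.052e-01  7.090e-01  2.000e-04 -2.000e-04] F [ 0.2  0.8 -0.8] w 10.9 j [ 0.83  0.41 -0.28 -0.   -0.88 -0.84]
move 0 [-0.002 -0.004  0.557] [ 0.001 -0.     0.003] frac 1.0 |d|mm 56 deg 0.1
```

View pics/w20.png

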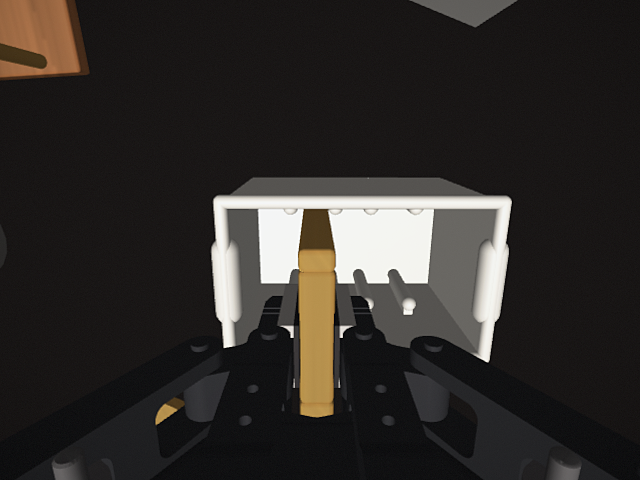

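Same alignment as before (ribs at columns 290/335 around the frame). Lower.

Emit:
apply_moves(
  increments=[
    [[0,-0.006,0.08,0,0,0,-1],[0,-0.006,0.16,0,0,0,-1],[0,-0.006,0.24,0,0,0,-1],[0,-0.006,0.32,0,0,0,-1],[0,-0.006,0.4,0,0,0,-1],[0,-0.006,0.47,0,0,0,-1],[0,-0.006,0.5,0,0,0,-1],[0,-0.006,0.5,0,0,0,-1]],
  ],
)

```text
clock: 26.7
position: [490.2, 300.5, 133.0]
ee_rot: [-0.705, 0.709, 0.0, 0.0]
contact_force: [0.2, 0.0, -1.8]
gripper_width: 10.8
```

Run:
```python
from h import *
plan([489.9,300.6,126.5],Rdown(np.radians(-90.4)),6)
```

```text
t 26.7 pos [490.2 300.5 133. ] q [-7.052e-01  7.090e-01  2.000e-04  2.000e-04] F [ 0.2  0.  -1.8] w 10.8 j [ 0.83  0.48 -0.33 -0.   -0.77 -0.84]
move 0 [-0.001  0.003  0.065] [0.    0.001 0.003] frac 1.0 |d|mm 7 deg 0.1
```

Emit:
apply_moves(
  increments=[
    [[0,0.003,0.02,0,0,0,-1],[0,0.003,0.04,0,0,0,-1],[0,0.003,0.06,0,0,0,-1],[0,0.003,0.07,0,0,0,-1],[0,0.003,0.07,0,0,0,-1]],
  ],
)

```text
clock: 27.2
position: [490.0, 300.7, 126.5]
ee_rot: [-0.705, 0.709, 0.0, 0.001]
contact_force: [0.3, 0.2, -1.6]
gripper_width: 11.5
```

Emit:
apply_moves(
  increments=[
    [[0,0,0.005,0,0,0,-1],[0,0,0.005,0,0,0,-0.5],[0,0,0.005,0,0,0,-0.35],[0,0,0.005,0,0,0,-0.35],[0,0,0,0,0,0,-0.35]],
  ],
)

```text
clock: 27.7
position: [490.1, 300.8, 126.8]
ee_rot: [-0.705, 0.709, 0.0, 0.001]
contact_force: [-0.2, -0.1, 0.5]
gripper_width: 27.7
```

Emit:
apply_moves(
  increments=[
    [[0,0,-0.2,0,0,0,-0.35],[0,0,-0.6,0,0,0,-0.35],[0,0,-1,0,0,0,-0.35],[0,0,-1,0,0,0,-0.35]],
  ],
)

```text
clock: 28.1
position: [492.3, 302.4, 233.2]
ee_rot: [-0.706, 0.709, -0.0, 0.007]
contact_force: [0.6, 0.2, -0.1]
gripper_width: 28.1
```

Run:
```python
from h import *
p=shot("wrist","w21")
st()
```

```text
t 28.15 pos [491.  301.5 230.1] q [-7.053e-01  7.089e-01  2.000e-04  4.600e-03] F [ 0.2  0.2 -0.8] w 27.7 j [ 0.83  0.36 -0.22  0.   -0.97 -0.84]
```

View pics/w21.png

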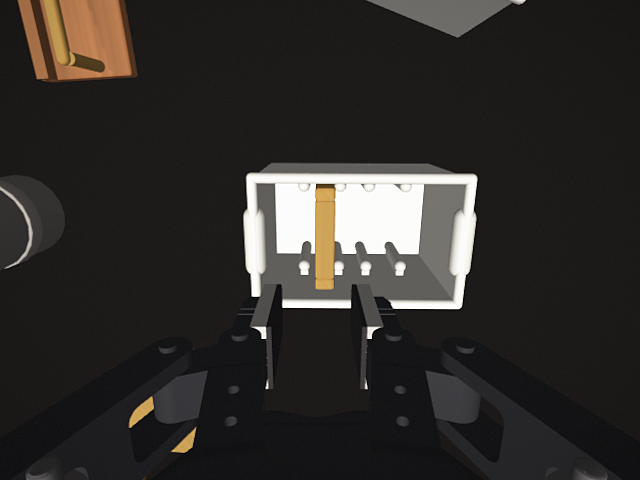

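Run:
```python
from h import *
s=arm.read_state();p=shot("wrist")
Rc=R.from_quat(s["ee_rot"]);t=np.array(s["position"])
for w in (11.1,27.7,42.5,85.4):
  for z in (56,60,64,68,72,76): print(w,z,np.round(proj(p,Rc.apply([[11,w/2,z],[-11,w/2,z]])+t),1).tolist())
for n in ("w18","w21","w17","w1"):
    a=cv2.imread(f"pics/{n}.png")[270:400,170:330]
    cv2.imwrite(f"pics/{n}_p.png",a)
ims=[cv2.imread(f"pics/{n}_p.png") for n in ("w18","w21","w17","w1")]
cv2.imwrite("pics/pads.png",cv2.resize(np.vstack([np.hstack(ims[:2]),np.hstack(ims[2:])]),None,fx=2.3,fy=2.3,interpolation=cv2.INTER_CUBIC))
```

```text
11.1 56 [[329.2, 293.5], [328.6, 347.6]]
11.1 60 [[328.8, 289.0], [328.3, 341.9]]
11.1 64 [[328.5, 284.8], [328.0, 336.5]]
11.1 68 [[328.1, 280.8], [327.7, 331.4]]
11.1 72 [[327.8, 277.0], [327.4, 326.5]]
11.1 76 [[327.6, 273.4], [327.1, 321.8]]
27.7 56 [[352.2, 293.5], [350.7, 347.6]]
27.7 60 [[351.2, 289.0], [349.8, 341.9]]
27.7 64 [[350.3, 284.8], [349.0, 336.5]]
27.7 68 [[349.4, 280.8], [348.2, 331.4]]
27.7 72 [[348.6, 277.0], [347.4, 326.5]]
27.7 76 [[347.8, 273.4], [346.6, 321.8]]
42.5 56 [[372.8, 293.5], [370.5, 347.6]]
42.5 60 [[371.3, 289.0], [369.0, 341.9]]
42.5 64 [[369.8, 284.8], [367.7, 336.5]]
42.5 68 [[368.4, 280.8], [366.4, 331.4]]
42.5 72 [[367.1, 277.0], [365.2, 326.5]]
42.5 76 [[365.8, 273.4], [364.0, 321.8]]
85.4 56 [[432.4, 293.4], [427.6, 347.5]]
85.4 60 [[429.2, 289.0], [424.7, 341.9]]
85.4 64 [[426.2, 284.8], [421.9, 336.5]]
85.4 68 [[423.4, 280.8], [419.3, 331.3]]
85.4 72 [[420.7, 277.0], [416.8, 326.5]]
85.4 76 [[418.1, 273.4], [414.4, 321.8]]
```

View pics/pads.png

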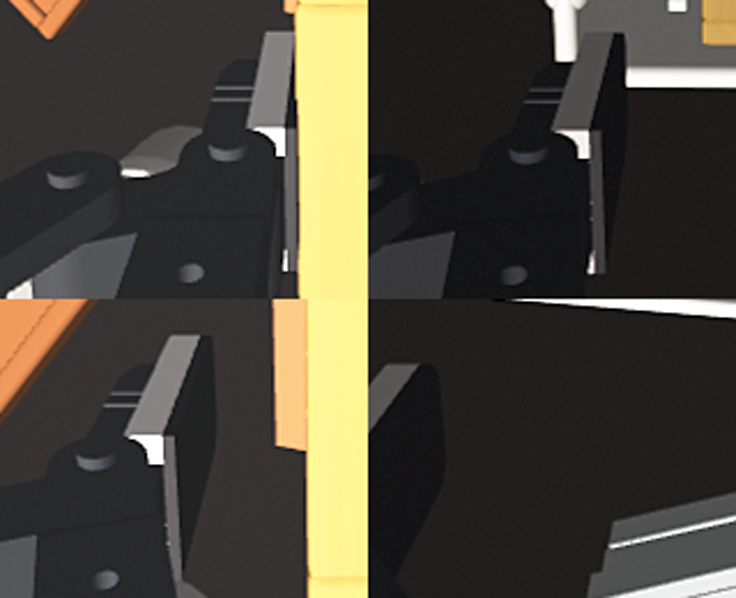

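Run:
```python
from h import *
plan([457,-131,250],Rdown(np.radians(-165)),8)
```

```text
t 28.2 pos [490.1 300.8 227.9] q [-7.051e-01  7.091e-01  5.000e-04  2.200e-03] F [-0.6 -0.5 -1.2] w 27.9 j [ 0.83  0.36 -0.23 -0.   -0.97 -0.84]
move 0 [ 1.     0.071 -0.055] [0.    0.002 0.604] frac 0.23 |d|mm 100 deg 17.3
move 1 [ 1.    -0.235 -0.055] [0.    0.002 0.619] frac 0.31 |d|mm 103 deg 17.7
move 2 [ 1.    -0.6   -0.062] [0.    0.003 0.702] frac 0.51 |d|mm 117 deg 20.1
move 3 [ 0.713 -0.882 -0.059] [0.    0.003 0.683] frac 1.0 |d|mm 114 deg 19.6
```

Emit:
apply_moves(
  increments=[
    [[1,0.07,-0.06,0,0,0.6,0.4],[1,0.07,-0.06,0,0,0.6,0.4],[1,0.07,-0.06,0,0,0.6,0.4]],
  ],
)

```text
clock: 28.5
position: [480.4, 195.9, 231.1]
ee_rot: [-0.589, 0.808, 0.001, -0.002]
contact_force: [0.5, 0.0, 1.0]
gripper_width: 59.8
```

Emit:
apply_moves(
  increments=[
    [[1,-0.23,-0.06,0,0,0.62,0.4],[1,-0.23,-0.06,0,0,0.62,0.4],[1,-0.23,-0.06,0,0,0.62,0.4]],
  ],
)

```text
clock: 28.8
position: [472.5, 94.4, 237.2]
ee_rot: [-0.457, 0.89, 0.001, -0.001]
contact_force: [0.4, -0.2, -0.6]
gripper_width: 59.9
```

Emit:
apply_moves(
  increments=[
    [[1,-0.6,-0.06,0,0,0.7,0.4],[1,-0.6,-0.06,0,0,0.7,0.4],[1,-0.6,-0.06,0,0,0.7,0.4],[1,-0.6,-0.06,0,0,0.7,0.4]],
  ],
)

```text
clock: 29.2
position: [465.0, -19.5, 243.2]
ee_rot: [-0.297, 0.955, 0.001, -0.0]
contact_force: [1.0, 0.6, 0.3]
gripper_width: 60.1
```

Run:
```python
from h import *
plan([457,-131,250],Rdown(np.radians(-165)),8)
```

```text
t 29.2 pos [465.  -19.5 243.2] q [-2.967e-01  9.550e-01  7.000e-04 -4.000e-04] F [1.  0.6 0.3] w 60.1 j [ 0.31  0.17 -0.46 -0.   -0.94 -1.28]
move 0 [ 0.698 -0.873 -0.069] [ 0.003 -0.001  0.682] frac 1.0 |d|mm 112 deg 19.5
```

Emit:
apply_moves(
  increments=[
    [[0.7,-0.87,-0.07,0,0,0.68,0.4],[0.7,-0.87,-0.07,0,0,0.68,0.4],[0.7,-0.87,-0.07,0,0,0.68,0.4],[0.7,-0.87,-0.07,0,0,0.68,0.4],[0.7,-0.87,-0.07,0,0,0.68,0.4]],
  ],
)

```text
clock: 29.7
position: [457.8, -128.5, 250.4]
ee_rot: [-0.133, 0.991, 0.001, 0.0]
contact_force: [0.6, 0.6, -0.3]
gripper_width: 59.8
```

Run:
```python
from h import *
st()
p=shot("wrist","w22")
```

```text
t 29.7 pos [ 457.8 -128.5  250.4] q [-1.334e-01  9.911e-01  8.000e-04  0.000e+00] F [ 0.6  0.6 -0.3] w 59.8 j [ 0.07  0.18 -0.43 -0.   -0.96 -1.37]
```

View pics/w22.png

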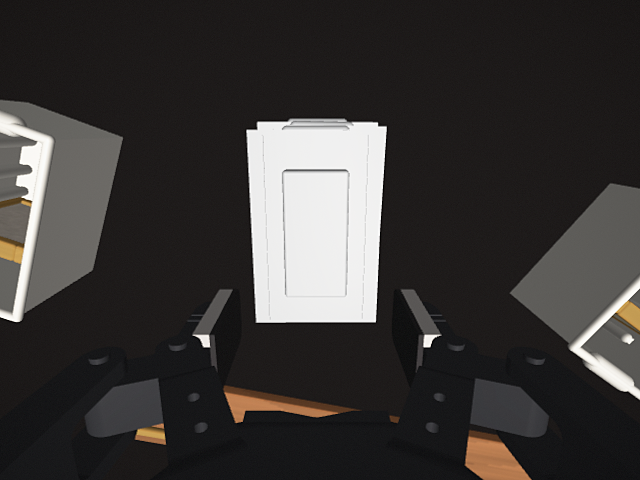

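Run:
```python
from h import *
p=shot("wrist")
def rp(c,L,W,z):
    q=np.array(c,float)
    def X(t):
        cc,s=np.cos(t[2]),np.sin(t[2])
        return np.array([(t[0]+cc*a*L/2-s*b*W/2,t[1]+s*a*L/2+cc*b*W/2,t[3] if len(t)>3 else z) for a,b in((-1,1),(-1,-1),(1,-1),(1,1))])
    for x0 in ([457,-130,.26],[457,-130,.26,z]):
        r=least_squares(lambda t:(proj(p,X(t))-q).ravel(),x0);print(np.round(r.x,2),np.degrees(r.x[2]).round(2),np.round(r.fun,1))
# image up = -x ; image left = -y?
print(proj(p,[[457,-130,60],[400,-130,60],[457,-180,60]]))
```

```text
[[312.29251942 229.51127734]
 [334.70342119 149.70643681]
 [242.98014506 211.11254755]]
```

```bash
cat >> h.py <<'E'
def rp(p,c,L,W,z,x0):
    q=np.array(c,float)
    def X(t):
        cc,s=np.cos(t[2]),np.sin(t[2])
        return np.array([(t[0]+cc*a*L/2-s*b*W/2,t[1]+s*a*L/2+cc*b*W/2,t[3] if len(t)>3 else z) for a,b in((-1,1),(-1,-1),(1,-1),(1,1))])
    for x in (list(x0),list(x0)+[z]):
        r=least_squares(lambda t:(proj(p,X(t))-q).ravel(),x);print(np.round(r.x,2),np.degrees(r.x[2]).round(2),np.round(r.fun,1))
E
python3 - <<'E'
from h import *
p=shot("wrist")
cv2.imwrite("pics/w22c.png",cv2.resize(p["img"][110:340,230:400,::-1],None,fx=4,fy=2.6,interpolation=cv2.INTER_CUBIC))
rp(p,[(349,170),(283,170),(286,296.5),(347,296.5)],90,44,69,(457,-130,.26))
rp(p,[(386.5,127),(247,129),(256.5,322),(377,322)],141,91,57,(457,-130,.26))
plan([457,-131,160],Rdown(np.radians(-165)),1)
E
```

```text
[ 4.5866e+02 -1.2656e+02  2.7000e-01] 15.55 [ 0.7 -0.2 -0.6 -0.  -0.2  0.3  0.1  0.1]
[ 4.5895e+02 -1.2648e+02  2.7000e-01  6.7740e+01] 15.55 [ 0.6  0.  -0.5  0.3 -0.1 -0.1 -0.  -0.3]
[ 4.5838e+02 -1.2624e+02  2.7000e-01] 15.53 [-1.6  1.8  1.1  0.2  1.  -1.3 -0.5 -1.6]
[ 4.5770e+02 -1.2643e+02  2.7000e-01  6.0790e+01] 15.53 [-0.5  0.7  0.1 -0.9  0.2  0.3  0.3 -0.1]
t 29.85 pos [ 457.8 -128.1  250.7] q [-1.337e-01  9.910e-01  7.000e-04  3.000e-04] F [ 0.4 -0.3 -0.4] w 60.1 j [ 0.07  0.18 -0.43 -0.   -0.96 -1.37]
move 0 [ 0.016 -0.027  0.907] [0.003 0.002 0.013] frac 1.0 |d|mm 91 deg 0.4
```

View pics/w22c.png

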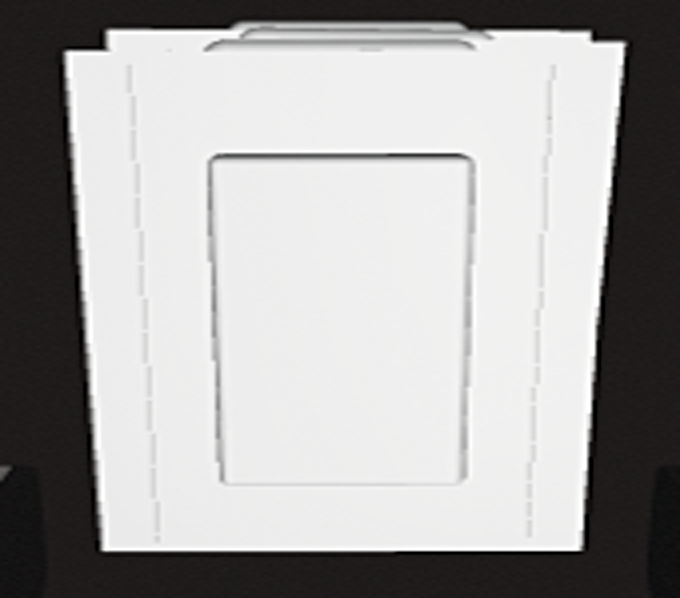

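Run:
```python
from h import *
plan([458.6,-126.5,150],Rdown(np.radians(-164.45)),2)
```

```text
t 29.85 pos [ 457.8 -128.1  250.7] q [-1.337e-01  9.910e-01  7.000e-04  3.000e-04] F [ 0.4 -0.3 -0.4] w 60.1 j [ 0.07  0.18 -0.43 -0.   -0.96 -1.37]
move 0 [-0.011  0.012  1.   ] [ 0.003  0.002 -0.006] frac 0.99 |d|mm 100 deg 0.2
move 1 [-0.     0.     0.007] [ 0.  0. -0.] frac 1.0 |d|mm 1 deg 0.0
```

Emit:
apply_moves(
  increments=[
    [[-0.01,0.01,0.3,0,0,-0.006,0.4],[-0.01,0.01,0.6,0,0,-0.006,0.4],[-0.01,0.01,0.85,0,0,-0.006,0.4],[-0.01,0.01,1,0,0,-0.006,0.4],[-0.01,0.01,1,0,0,-0.006,0.4],[-0.01,0.01,1,0,0,-0.006,0.4]],
  ],
)

```text
clock: 30.45
position: [458.8, -127.3, 151.3]
ee_rot: [-0.135, 0.991, 0.001, 0.001]
contact_force: [-0.4, -0.1, -0.1]
gripper_width: 59.8
```

Run:
```python
from h import *
plan([458.6,-126.5,136],Rdown(np.radians(-164.45)),2)
p=shot("wrist","w23")
```

```text
t 30.45 pos [ 458.8 -127.3  151.3] q [-1.348e-01  9.909e-01  5.000e-04  5.000e-04] F [-0.4 -0.1 -0.1] w 59.8 j [ 0.07  0.32 -0.55 -0.   -0.7  -1.37]
move 0 [0.    0.009 0.153] [ 0.002  0.002 -0.002] frac 1.0 |d|mm 15 deg 0.1
```

View pics/w23.png

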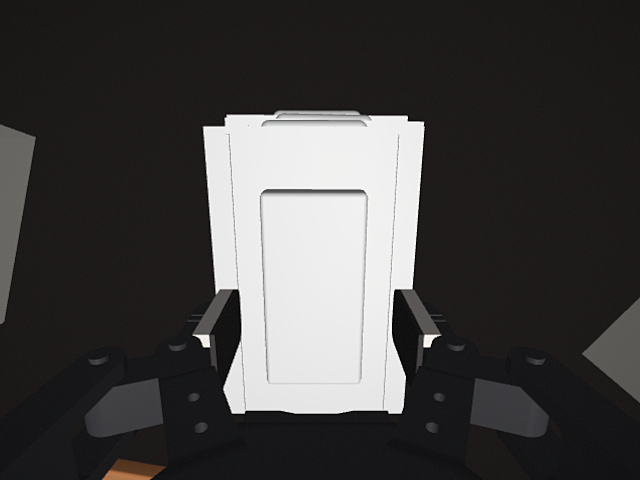

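Emit:
apply_moves(
  increments=[
    [[0,0.009,0.06,0,0,0,0.4],[0,0.009,0.12,0,0,0,0.4],[0,0.009,0.15,0,0,0,0.4],[0,0.009,0.15,0,0,0,0.4],[0,0.009,0.15,0,0,0,0.4]],
  ],
)

```text
clock: 31.0
position: [458.1, -127.2, 136.0]
ee_rot: [-0.134, 0.991, 0.001, 0.0]
contact_force: [0.4, 0.2, 0.5]
gripper_width: 59.6
```

Emit:
apply_moves(
  increments=[
    [[0,0,0.01,0,0,0,0.4],[0,0,0.02,0,0,0,0.4],[0,0,0.03,0,0,0,0.4],[0,0,0.04,0,0,0,0.4],[0,0,0.04,0,0,0,0.4]],
  ],
)

```text
clock: 31.5
position: [458.0, -127.1, 131.8]
ee_rot: [-0.134, 0.991, 0.001, 0.0]
contact_force: [0.5, -0.5, -0.2]
gripper_width: 59.7
```

Emit:
apply_moves(
  increments=[
    [[0,0,0.01,0,0,0,0.4],[0,0,0.02,0,0,0,0.4],[0,0,0.03,0,0,0,0.4],[0,0,0.03,0,0,0,0.4]],
  ],
)

```text
clock: 31.9
position: [457.9, -127.1, 128.8]
ee_rot: [-0.134, 0.991, 0.001, 0.0]
contact_force: [-0.3, 0.2, -1.1]
gripper_width: 60.0
```

Emit:
apply_moves(
  increments=[
    [[0,0,0.01,0,0,0,0.4],[0,0,0.02,0,0,0,0.4],[0,0,0.03,0,0,0,0.4],[0,0,0.03,0,0,0,0.4]],
  ],
)

```text
clock: 32.3
position: [458.0, -127.1, 125.8]
ee_rot: [-0.134, 0.991, 0.001, 0.0]
contact_force: [-0.4, 0.8, 0.6]
gripper_width: 59.8
```

Emit:
apply_moves(
  increments=[
    [[0,0,0.01,0,0,0,0.4],[0,0,0.02,0,0,0,0.4],[0,0,0.02,0,0,0,0.4]],
  ],
)

```text
clock: 32.6
position: [458.2, -127.1, 124.6]
ee_rot: [-0.134, 0.991, 0.001, 0.001]
contact_force: [-1.0, -0.1, 5.9]
gripper_width: 60.0
```

Run:
```python
from h import *
st();p=shot("wrist","w24")
```

```text
t 32.6 pos [ 458.2 -127.1  124.6] q [-1.339e-01  9.910e-01  5.000e-04  5.000e-04] F [-1.  -0.1  5.9] w 60.0 j [ 0.07  0.36 -0.58 -0.   -0.63 -1.37]
```

View pics/w24.png

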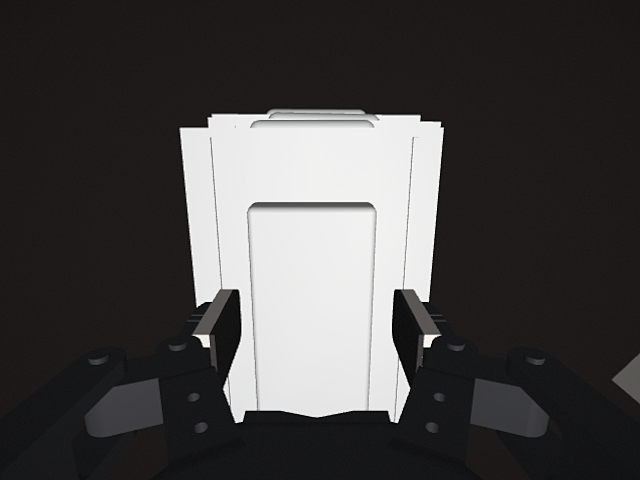

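Emit:
apply_moves(
  increments=[
    [[0,0,-0.05,0,0,0,0.4],[0,0,-0.05,0,0,0,0.4],[0,0,-0.05,0,0,0,0.4],[0,0,-0.05,0,0,0,-1],[0,0,-0.05,0,0,0,-1],[0,0,-0.05,0,0,0,-1],[0,0,-0.05,0,0,0,-1],[0,0,-0.05,0,0,0,-1]],
  ],
)

```text
clock: 33.45
position: [458.2, -127.2, 129.3]
ee_rot: [-0.134, 0.991, 0.001, 0.001]
contact_force: [-1.5, -0.4, 5.1]
gripper_width: 42.4
```

Run:
```python
from h import *
st();p=shot("wrist","w25")
```

```text
t 33.45 pos [ 458.2 -127.2  129.3] q [-1.339e-01  9.910e-01  6.000e-04  6.000e-04] F [-1.5 -0.4  5.1] w 42.4 j [ 0.07  0.35 -0.57 -0.   -0.65 -1.37]
```

View pics/w25.png

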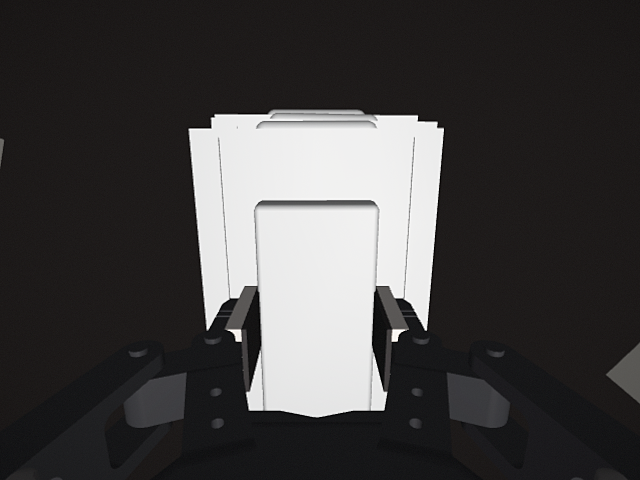

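Emit:
apply_moves(
  increments=[
    [[0,0,-0.1,0,0,0,-1],[0,0,-0.3,0,0,0,-1],[0,0,-0.6,0,0,0,-1],[0,0,-0.9,0,0,0,-1],[0,0,-0.9,0,0,0,-1],[0,0,-0.9,0,0,0,-1]],
  ],
)

```text
clock: 34.1
position: [457.7, -127.1, 219.4]
ee_rot: [-0.134, 0.991, 0.001, 0.001]
contact_force: [0.2, -0.3, -0.9]
gripper_width: 42.5
```

Run:
```python
from h import *
s=st();p=shot("wrist","w26")
Rc=R.from_quat(s["ee_rot"]);t=np.array(s["position"])
for dx in (-2,0,2): print(dx,np.round(proj(p,Rc.apply([[45+dx,22,60.3],[45+dx,-22,60.3],[70.5+dx,45.5,72.3],[70.5+dx,-45.5,72.3]])+t),1).tolist())
```

```text
t 34.1 pos [ 457.7 -127.1  219.4] q [-1.335e-01  9.910e-01  9.000e-04  1.100e-03] F [ 0.2 -0.3 -0.9] w 42.5 j [ 0.07  0.22 -0.47 -0.   -0.88 -1.37]
-2 [[376.2, 207.7], [250.2, 207.6], [439.3, 131.7], [187.4, 131.7]]
0 [[376.4, 202.0], [249.9, 202.0], [439.8, 125.9], [186.9, 125.9]]
2 [[376.7, 196.3], [249.6, 196.3], [440.3, 120.1], [186.4, 120.1]]
```

View pics/w26.png

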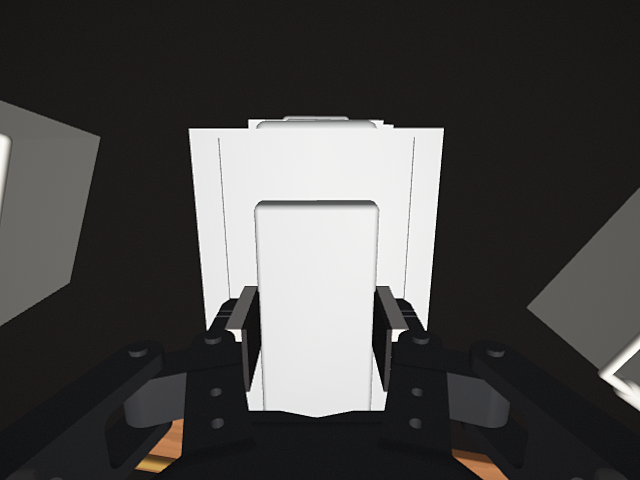

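Run:
```python
from h import *
for i in range(2):
    s=st();p=shot("wrist")
    Rc=R.from_quat(s["ee_rot"]);t=np.array(s["position"]);Tc=np.array(p["pose"])
    print("cam in tool",np.round(Rc.inv().apply(Tc[:3,3]-t),2));print(np.round(Rc.as_matrix().T@Tc[:3,:3],4).tolist())
    print([np.round(proj(p,Rc.apply([[0,0,z]])+t)[0],1).tolist() for z in (20,43,60,100,150,200,1000)])
```

```text
t 34.15 pos [ 457.3 -127.2  218.5] q [-1.335e-01  9.910e-01  1.000e-03 -1.000e-04] F [-0.3 -0.5 -1.2] w 42.2 j [ 0.07  0.22 -0.47 -0.   -0.88 -1.37]
cam in tool [ 69.32   1.2  -71.28]
[[-0.0001, 0.9626, 0.2708], [1.0, -0.0001, 0.0009], [0.0009, 0.2708, -0.9626]]
[[312.2, 388.2], [313.0, 343.7], [313.4, 319.6], [314.0, 279.7], [314.6, 248.5], [314.9, 228.0], [316.1, 155.7]]
t 34.2 pos [ 457.1 -127.2  218. ] q [-1.335e-01  9.910e-01  1.000e-03 -7.000e-04] F [ 0.5  0.4 -0.9] w 42.4 j [ 0.07  0.22 -0.47 -0.   -0.88 -1.37]
cam in tool [ 69.34   1.2  -71.27]
[[-0.0001, 0.9626, 0.2708], [1.0, -0.0001, 0.0009], [0.0009, 0.2708, -0.9626]]
[[312.2, 388.3], [313.0, 343.8], [313.4, 319.6], [314.0, 279.8], [314.6, 248.5], [314.9, 228.1], [316.1, 155.7]]
```

Run:
```python
from h import *
T=shot("top","t4")
now=T["img"]
for n in ("top0","t2","t3","t4"):
    q=dict(T);q["img"]=np.ascontiguousarray(cv2.imread(f"pics/{n}.png")[:,:,::-1]);print(n)
    fitrect(q,497,-340,np.radians(-5),128,82,89,skip=.6,rad=4)
    fitrect(q,436,115,np.radians(-20),128,82,89,skip=.6,rad=4)
    fitrect(q,468 if n>"t3" else 455,300 if n>"t3" else 318,np.radians(-0.4),128,82,89,skip=.6,rad=4)
```

```text
top0
fit xy yawdeg [ 497.  -340.1] -4.99 med|res|px 0.51 n 64 sidemean [-0.99, -0.75, -0.5, -0.51]
fit xy yawdeg [438.9 116.6] -20.19 med|res|px 0.81 n 64 sidemean [-0.82, -0.68, -0.82, -0.74]
fit xy yawdeg [456.  300.2] -0.79 med|res|px 0.43 n 55 sidemean [0.24, 0.24, -0.47, -0.08]
t2
fit xy yawdeg [ 497.  -340.1] -5.06 med|res|px 0.51 n 64 sidemean [-0.81, -0.69, -0.49, -0.51]
fit xy yawdeg [430.5 117.7] -20.03 med|res|px 0.23 n 32 sidemean [0.06, None, None, -0.01]
fit xy yawdeg [453.5 311.3] 18.3 med|res|px 1.28 n 45 sidemean [2.1, 1.28, 1.39, 0.74]
t3
fit xy yawdeg [ 497. -340.] -5.03 med|res|px 0.5 n 64 sidemean [-0.79, -0.71, -0.5, -0.5]
fit xy yawdeg [439.  116.6] -20.06 med|res|px 0.76 n 64 sidemean [-0.74, -0.76, -0.78, -0.73]
fit xy yawdeg [457.2 305.8] 16.2 med|res|px 0.99 n 32 sidemean [1.17, 0.56, 0.2, 0.81]
t4
fit xy yawdeg [ 497.1 -340.1] -5.06 med|res|px 0.51 n 64 sidemean [-0.99, -0.76, -0.49, -0.51]
fit xy yawdeg [439.3 117.4] -22.96 med|res|px 0.86 n 40 sidemean [-2.96, -0.21, 0.26, 2.72]
fit xy yawdeg [469.5 299.9] -0.21 med|res|px 0.72 n 64 sidemean [-1.01, -0.74, -0.7, -0.55]
```

View pics/t4.png

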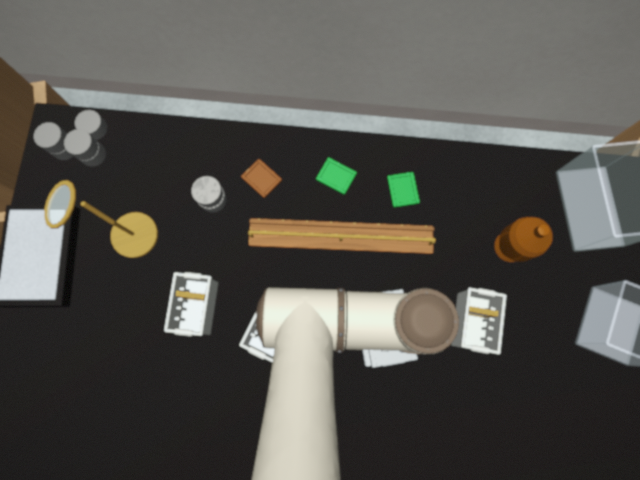

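Run:
```python
from h import *
plan([496.6,-338.3,235],Rdown(np.radians(174.9)),6)
```

```text
t 34.3 pos [ 457.3 -127.2  217.8] q [-1.337e-01  9.910e-01  9.000e-04 -1.000e-03] F [-0.  -0.9 -1.2] w 42.4 j [ 0.07  0.22 -0.47 -0.   -0.88 -1.37]
move 0 [ 0.084 -1.    -0.082] [ 0.002 -0.002  0.334] frac 0.47 |d|mm 101 deg 9.6
move 1 [-0.083 -1.    -0.082] [ 0.002 -0.002  0.334] frac 0.88 |d|mm 101 deg 9.6
move 2 [-0.035 -0.135 -0.011] [ 0.    -0.     0.047] frac 1.0 |d|mm 14 deg 1.3
```

Emit:
apply_moves(
  increments=[
    [[0.08,-1,-0.2,0,0,0.33,-1],[0.08,-1,-0.2,0,0,0.33,-1],[0.08,-1,-0.2,0,0,0.33,-1],[0.08,-1,-0.2,0,0,0.33,-1]],
  ],
)

```text
clock: 34.7
position: [476.3, -226.8, 237.6]
ee_rot: [-0.05, 0.999, 0.001, -0.001]
contact_force: [-0.0, 0.4, 0.1]
gripper_width: 42.6
```

Emit:
apply_moves(
  increments=[
    [[-0.08,-1,0,0,0,0.33,-1],[-0.08,-1,0,0,0,0.33,-1],[-0.08,-1,0,0,0,0.33,-1],[-0.08,-1,0,0,0,0.33,-1]],
  ],
)

```text
clock: 35.1
position: [494.5, -324.1, 237.1]
ee_rot: [0.031, 1.0, 0.001, -0.001]
contact_force: [-0.8, 0.8, -0.1]
gripper_width: 42.3
```

Run:
```python
from h import *
plan([496.6,-338.3,215],Rdown(np.radians(174.9)),6)
```

```text
t 35.1 pos [ 494.5 -324.1  237.1] q [ 0.0312  0.9995  0.0015 -0.0012] F [-0.8  0.8 -0.1] w 42.3 j [-0.31  0.38 -0.17 -0.   -1.02 -1.32]
move 0 [-0.031 -0.141  0.22 ] [ 0.006 -0.005  0.053] frac 1.0 |d|mm 26 deg 1.5
```

Emit:
apply_moves(
  increments=[
    [[-0.03,-0.14,0.05,0,0,0.05,-1],[-0.03,-0.14,0.1,0,0,0.05,-1],[-0.03,-0.14,0.2,0,0,0.05,-1],[-0.03,-0.14,0.2,0,0,0.05,-1],[-0.03,-0.14,0.2,0,0,0.05,-1]],
  ],
)

```text
clock: 35.6
position: [497.1, -338.0, 218.3]
ee_rot: [0.043, 0.999, 0.001, -0.0]
contact_force: [0.6, 0.3, -0.4]
gripper_width: 42.0
```

Run:
```python
from h import *
p=shot("wrist","w27")
plan([496.6,-338.3,188],Rdown(np.radians(174.9)),6)
```

```text
t 35.65 pos [ 497.3 -338.2  218.7] q [4.290e-02 9.991e-01 7.000e-04 3.000e-04] F [-0.6 -0.6 -0.8] w 42.4 j [-0.33  0.42 -0.17 -0.   -0.98 -1.33]
move 0 [ 0.007 -0.002  0.307] [0.003 0.001 0.006] frac 1.0 |d|mm 31 deg 0.2
```

View pics/w27.png

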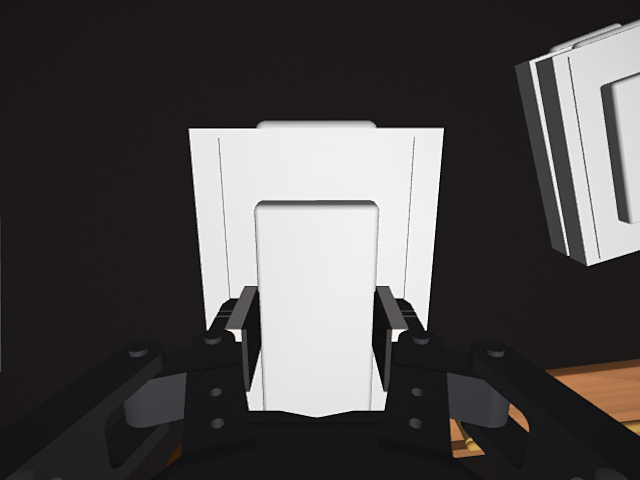

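Emit:
apply_moves(
  increments=[
    [[0.006,0,0.08,0,0,0.005,-1],[0.006,0,0.16,0,0,0.005,-1],[0.006,0,0.24,0,0,0.005,-1],[0.006,0,0.3,0,0,0.005,-1],[0.006,0,0.3,0,0,0.005,-1],[0.006,0,0.3,0,0,0.005,-1]],
  ],
)

```text
clock: 36.25
position: [496.7, -338.6, 188.5]
ee_rot: [0.045, 0.999, 0.001, 0.0]
contact_force: [-0.1, -0.9, -0.7]
gripper_width: 42.3
```

Run:
```python
from h import *
plan([496.6,-338.3,180],Rdown(np.radians(174.9)),6)
```

```text
t 36.25 pos [ 496.7 -338.6  188.5] q [4.45e-02 9.99e-01 7.00e-04 2.00e-04] F [-0.1 -0.9 -0.7] w 42.3 j [-0.33  0.45 -0.2  -0.   -0.92 -1.33]
move 0 [0.001 0.003 0.085] [ 0.003  0.001 -0.   ] frac 1.0 |d|mm 9 deg 0.1
```

Emit:
apply_moves(
  increments=[
    [[0,0,0.015,0,0,0,-1],[0,0,0.03,0,0,0,-1],[0,0,0.045,0,0,0,-1],[0,0,0.045,0,0,0,-1]],
  ],
)

```text
clock: 36.65
position: [496.5, -338.4, 184.0]
ee_rot: [0.045, 0.999, 0.001, 0.0]
contact_force: [1.4, 0.3, -0.5]
gripper_width: 42.6
```

Emit:
apply_moves(
  increments=[
    [[0,0,0.01,0,0,0,-1],[0,0,0.02,0,0,0,-1],[0,0,0.03,0,0,0,-1],[0,0,0.03,0,0,0,-1]],
  ],
)

```text
clock: 37.05
position: [496.4, -338.4, 181.0]
ee_rot: [0.045, 0.999, 0.001, -0.0]
contact_force: [-0.4, -0.2, -0.1]
gripper_width: 42.0
```

Emit:
apply_moves(
  increments=[
    [[0,0,0.01,0,0,0,-1],[0,0,0.02,0,0,0,-1],[0,0,0.03,0,0,0,-1],[0,0,0.03,0,0,0,-1]],
  ],
)

```text
clock: 37.45
position: [496.4, -338.5, 178.6]
ee_rot: [0.044, 0.999, 0.001, -0.0]
contact_force: [-2.1, -0.3, 4.1]
gripper_width: 42.2
```

Emit:
apply_moves(
  increments=[
    [[0,0,0.01,0,0,0,-1],[0,0,0.02,0,0,0,-1],[0,0,0.03,0,0,0,-1],[0,0,0.03,0,0,0,-1]],
  ],
)

```text
clock: 37.85
position: [497.3, -338.7, 176.9]
ee_rot: [0.044, 0.999, 0.0, 0.001]
contact_force: [-1.6, 2.9, 8.1]
gripper_width: 42.1
```

Emit:
apply_moves(
  increments=[
    [[0,0,0.01,0,0,0,-1],[0,0,0.02,0,0,0,-1],[0,0,0.03,0,0,0,-1],[0,0,0.03,0,0,0,-1]],
  ],
)

```text
clock: 38.25
position: [497.9, -338.8, 174.0]
ee_rot: [0.044, 0.999, -0.0, 0.002]
contact_force: [-0.1, 0.8, 7.6]
gripper_width: 42.5
```

Emit:
apply_moves(
  increments=[
    [[0,0,0.01,0,0,0,-1],[0,0,0.02,0,0,0,-1],[0,0,0.03,0,0,0,-1],[0,0,0.03,0,0,0,-1]],
  ],
)

```text
clock: 38.65
position: [496.9, -338.7, 170.7]
ee_rot: [0.044, 0.999, 0.0, 0.001]
contact_force: [-3.1, 0.9, 8.4]
gripper_width: 42.1
```

Emit:
apply_moves(
  increments=[
    [[0,0,0.01,0,0,0,-1],[0,0,0.02,0,0,0,-1],[0,0,0.03,0,0,0,-1],[0,0,0.03,0,0,0,-1]],
  ],
)

```text
clock: 39.05
position: [498.2, -338.9, 168.7]
ee_rot: [0.044, 0.999, -0.0, 0.003]
contact_force: [-2.8, 1.8, 9.6]
gripper_width: 42.1
```

Emit:
apply_moves(
  increments=[
    [[0,0,0.01,0,0,0,-1],[0,0,0.02,0,0,0,-1],[0,0,0.02,0,0,0,-1]],
  ],
)

```text
clock: 39.35
position: [497.5, -338.8, 167.9]
ee_rot: [0.044, 0.999, -0.0, 0.002]
contact_force: [-6.2, 4.7, 17.4]
gripper_width: 42.3
```

Emit:
apply_moves(
  increments=[
    [[0,0,0.01,0,0,0,-1],[0,0,0.015,0,0,0,-1],[0,0,0.015,0,0,0,-1]],
  ],
)

```text
clock: 39.65
position: [496.7, -338.8, 167.2]
ee_rot: [0.044, 0.999, -0.0, 0.001]
contact_force: [-9.2, 6.0, 22.2]
gripper_width: 42.0
```

Run:
```python
from h import *
s=st();print(np.round(s["wrist_torque"],2))
p=shot("wrist","w28");S=shot("scene","s5")
cv2.imwrite("pics/s5c.png",cv2.resize(S["img"][130:240,240:400,::-1],None,fx=4.5,fy=4.5,interpolation=cv2.INTER_CUBIC))
```

```text
t 39.65 pos [ 496.7 -338.8  167.2] q [ 4.37e-02  9.99e-01 -3.00e-04  1.40e-03] F [-9.2  6.  22.2] w 42.0 j [-0.33  0.47 -0.23 -0.   -0.87 -1.33]
[1.5  2.12 0.08]
```

View pics/s5c.png

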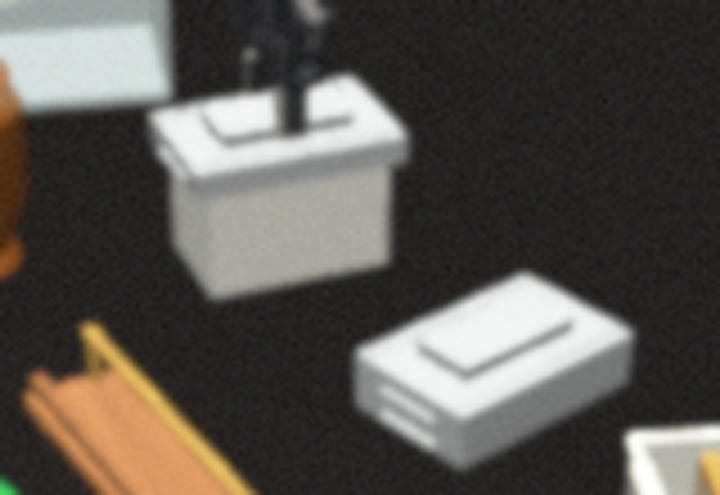

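Emit:
apply_moves(
  increments=[
    [[0,0,0.01,0,0,0,-1],[0,0,0.01,0,0,0,-1]],
  ],
)

```text
clock: 39.95
position: [496.6, -338.8, 167.1]
ee_rot: [0.044, 0.999, -0.0, 0.001]
contact_force: [-11.6, 7.2, 26.5]
gripper_width: 42.8
```

Emit:
apply_moves(
  increments=[
    [[0,0,-0.03,0,0,0,-1],[0,0,-0.05,0,0,0,-1],[0,0,-0.05,0,0,0,0.3],[0,0,-0.05,0,0,0,0.3],[0,0,-0.05,0,0,0,0.3]],
  ],
)

```text
clock: 40.45
position: [496.6, -338.4, 165.8]
ee_rot: [0.045, 0.999, 0.001, -0.0]
contact_force: [0.1, -0.6, 0.5]
gripper_width: 55.6
```

Emit:
apply_moves(
  increments=[
    [[0,0,-0.2,0,0,0,0.4],[0,0,-0.6,0,0,0,0.4],[0,0,-1,0,0,0,0.4],[0,0,-1,0,0,0,0.4],[0,0,-1,0,0,0,0.4]],
  ],
)

```text
clock: 40.95
position: [496.8, -338.5, 267.3]
ee_rot: [0.045, 0.999, 0.001, 0.001]
contact_force: [1.2, -0.0, -0.4]
gripper_width: 59.7
```

Run:
```python
from h import *
st();p=shot("wrist","w29");S=shot("scene","s6");T=shot("top","t6")
cv2.imwrite("pics/s6c.png",cv2.resize(S["img"][130:240,240:400,::-1],None,fx=4.5,fy=4.5,interpolation=cv2.INTER_CUBIC))
plan([458,-127.5,235],Rdown(np.radians(-164.45)),6)
```

```text
t 40.95 pos [ 496.8 -338.5  267.3] q [4.46e-02 9.99e-01 7.00e-04 1.30e-03] F [ 1.2 -0.  -0.4] w 59.7 j [-0.33  0.37 -0.11 -0.   -1.09 -1.33]
t 41.1 pos [ 496.  -338.3  264.9] q [ 0.0447  0.999   0.0014 -0.0012] F [ 0.9  1.  -0.9] w 59.6 j [-0.33  0.37 -0.11 -0.   -1.09 -1.33]
move 0 [0.274 1.    0.148] [ 0.003 -0.002 -0.349] frac 0.48 |d|mm 105 deg 10.0
move 1 [0.093 1.    0.142] [ 0.003 -0.002 -0.338] frac 0.91 |d|mm 101 deg 9.7
move 2 [-0.008  0.1    0.014] [ 0.    -0.    -0.034] frac 1.0 |d|mm 10 deg 1.0
```

View pics/w29.png

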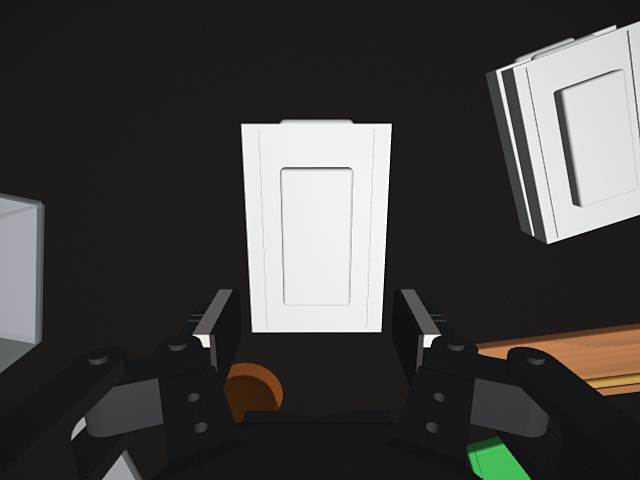

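View pics/s6c.png

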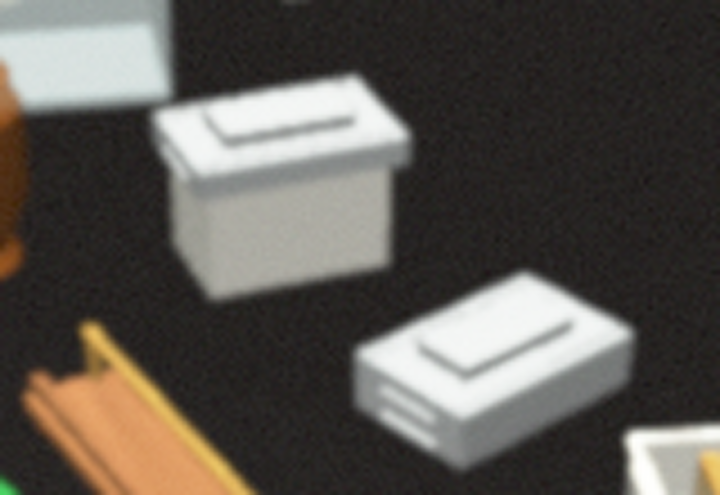

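```bash
cat >> h.py <<'E'
def lidtilt(p,c,x0,L=90,W=44):
    """free fit x,y,yaw,z,pitch of rectangle; corner order (-x,+y),(-x,-y),(+x,-y),(+x,+y)"""
    q=np.array(c,float);M=np.array([(a*L/2,b*W/2,0) for a,b in((-1,1),(-1,-1),(1,-1),(1,1))])
    X=lambda t:(R.from_euler("z",t[2])*R.from_euler("y",t[4])).apply(M)+[t[0],t[1],t[3]]
    r=least_squares(lambda t:(proj(p,X(t))-q).ravel(),x0,x_scale=[10,10,.1,10,.1]);print("x y yaw z pitch",np.round(r.x,3),np.round(r.fun,1));return r.x
E
python3 - <<'E'
from h import *
p=shot("wrist")
c=[(352,168),(280.3,168),(284.3,305),(351.5,305)]
rp(p,c,90,44,107,(496,-338,-.09))
lidtilt(p,c,[496,-338,-.09,107,0])
c=[(391.5,124),(241.5,124.5),(252,331.5),(382.5,331.5)]
rp(p,c,141,91,95,(496,-338,-.09))
lidtilt(p,c,[496,-338,-.09,95,0],141,91)
# scene: predicted plate-corner rows home vs loose
S=shot("scene")
for z in (95,106):
    cc,s=np.cos(np.radians(-5)),np.sin(np.radians(-5))
    print(z,np.round(proj(S,[(496.6+cc*a*70.5-s*b*45.5,-338.4+s*a*70.5+cc*b*45.5,z) for a,b in((-1,1),(-1,-1),(1,-1),(1,1))]),1).tolist())
E
```

```text
[ 4.9251e+02 -3.3634e+02 -8.0000e-02] -4.53 [ 1.5 -1.4 -1.2 -0.6 -0.2  1.6 -0.1  0.9]
[ 4.9352e+02 -3.3641e+02 -8.0000e-02  1.0287e+02] -4.53 [ 0.8 -0.3 -0.5  0.5  0.3  0.3 -0.7 -0.4]
x y yaw z pitch [ 4.93758e+02 -3.36430e+02 -7.90000e-02  1.00745e+02 -4.50000e-02] [ 0.2 -0.5  0.1  0.3  0.4  0.5 -0.7 -0.2]
[ 4.9309e+02 -3.3644e+02 -9.0000e-02] -4.94 [ 0.4 -0.9 -0.3 -0.9  0.4  1.4 -0.6  0.9]
[ 4.9339e+02 -3.3646e+02 -9.0000e-02  9.3310e+01] -4.94 [-0.1 -0.3  0.3 -0.3  0.8  0.6 -1.   0.1]
x y yaw z pitch [ 4.93428e+02 -3.36466e+02 -8.60000e-02  9.35230e+01  5.00000e-03] [ 0.  -0.3  0.1 -0.2  0.9  0.5 -1.   0.1]
95 [[330.3, 159.9], [318.3, 146.9], [273.5, 154.7], [283.7, 168.4]]
106 [[330.4, 156.5], [318.3, 143.6], [273.3, 151.2], [283.6, 164.9]]
```

Emit:
apply_moves(
  increments=[
    [[0.27,1,0,0,0,-0.35,0.4],[0.27,1,0,0,0,-0.35,0.4],[0.27,1,0,0,0,-0.35,0.4],[0.27,1,0,0,0,-0.35,0.4]],
  ],
)

```text
clock: 41.6
position: [478.5, -235.6, 266.7]
ee_rot: [-0.044, 0.999, 0.001, 0.0]
contact_force: [1.2, -0.6, -0.5]
gripper_width: 59.8
```

Emit:
apply_moves(
  increments=[
    [[0.09,1,0.1,0,0,-0.34,0.4],[0.09,1,0.1,0,0,-0.34,0.4],[0.09,1,0.1,0,0,-0.34,0.4],[0.09,1,0.1,0,0,-0.34,0.4]],
  ],
)

```text
clock: 42.0
position: [461.6, -137.6, 256.9]
ee_rot: [-0.128, 0.992, 0.0, 0.0]
contact_force: [0.0, -0.4, 0.5]
gripper_width: 59.7
```

Run:
```python
from h import *
plan([458,-127.5,235],Rdown(np.radians(-164.45)),6)
T=shot("top","t7")
fitrect(T,497,-340,np.radians(-5),141,91,95,skip=.75,rad=5)
im=T["img"][270:370,430:530,::-1]
cv2.imwrite("pics/t7c.png",cv2.resize(im,None,fx=5,fy=5,interpolation=cv2.INTER_CUBIC))
```

```text
t 42.0 pos [ 461.6 -137.6  256.9] q [-1.282e-01  9.918e-01  4.000e-04  4.000e-04] F [ 0.  -0.4  0.5] w 59.7 j [ 0.05  0.18 -0.4  -0.   -0.98 -1.36]
move 0 [0.009 0.107 0.219] [ 0.001  0.002 -0.029] frac 1.0 |d|mm 24 deg 0.8
fit xy yawdeg [ 496.7 -340.5] -4.28 med|res|px 0.28 n 39 sidemean [-0.97, -0.89, 0.86, 0.03]
```

View pics/t7c.png

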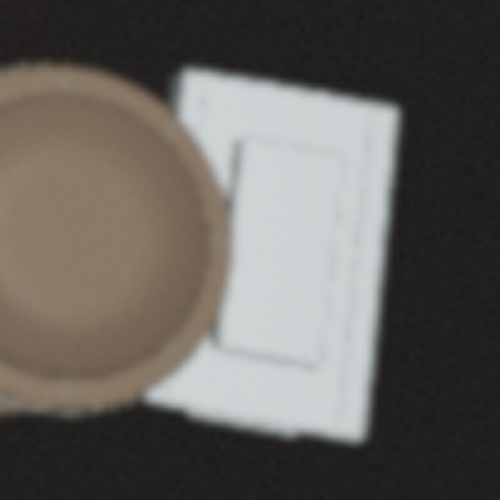

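Emit:
apply_moves(
  increments=[
    [[0.01,0.1,0.2,0,0,-0.03,0.4],[0.01,0.1,0.2,0,0,-0.03,0.4],[0.01,0.1,0.2,0,0,-0.03,0.4],[0.01,0.1,0.2,0,0,-0.03,0.4]],
  ],
)

```text
clock: 42.45
position: [458.3, -129.3, 237.6]
ee_rot: [-0.134, 0.991, 0.0, 0.001]
contact_force: [0.5, 0.9, 0.1]
gripper_width: 60.1
```

Run:
```python
from h import *
st();p=shot("wrist","w30")
cv2.imwrite("pics/w30c.png",cv2.resize(p["img"][110:340,230:400,::-1],None,fx=4,fy=2.6,interpolation=cv2.INTER_CUBIC))
```

```text
t 42.45 pos [ 458.3 -129.3  237.6] q [-1.343e-01  9.909e-01  4.000e-04  1.000e-03] F [0.5 0.9 0.1] w 60.1 j [ 0.07  0.2  -0.44 -0.   -0.93 -1.37]
```

View pics/w30c.png

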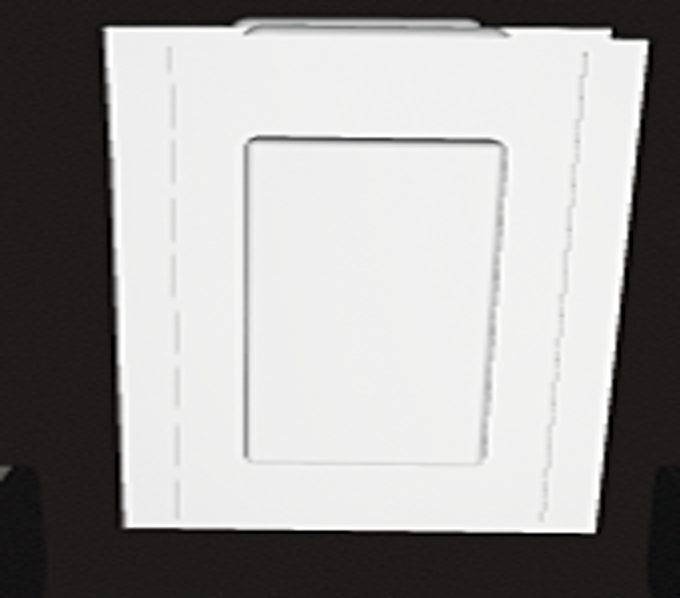

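Run:
```python
from h import *
p=shot("wrist")
rp(p,[(356.3,163.5),(291.5,163.3),(291.5,287.7),(351.3,288.2)],90,44,50,(458,-127,.27))
rp(p,[(392,125.4),(256,120.4),(260.8,312.7),(379.3,315)],141,91,38,(458,-127,.27))
st()
```

```text
[ 4.5456e+02 -1.2440e+02  2.6000e-01] 14.69 [ 0.6  0.1 -0.8 -0.6 -0.1  0.2  0.4  0.5]
[ 4.5495e+02 -1.2425e+02  2.6000e-01  4.8140e+01] 14.69 [ 0.3  0.5 -0.5 -0.2  0.1 -0.2  0.2 -0. ]
[ 4.5485e+02 -1.2467e+02  2.5000e-01] 14.28 [-0.5 -0.3  1.2  1.9  0.4 -1.1 -1.2 -1.2]
[ 4.5435e+02 -1.2485e+02  2.5000e-01  4.1080e+01] 14.28 [ 0.3 -1.1  0.4  1.  -0.3  0.1 -0.6  0. ]
t 42.55 pos [ 458.1 -128.9  237.6] q [-1.345e-01  9.909e-01  5.000e-04  1.100e-03] F [ 0.4 -0.5  0.3] w 59.8 j [ 0.07  0.2  -0.44 -0.   -0.93 -1.37]
```

Run:
```python
from h import *
plan([454.5,-126.3,111],Rdown(np.radians(-165.5)),3)
```

```text
t 42.55 pos [ 458.1 -128.9  237.6] q [-1.345e-01  9.909e-01  5.000e-04  1.100e-03] F [ 0.4 -0.5  0.3] w 59.8 j [ 0.07  0.2  -0.44 -0.   -0.93 -1.37]
move 0 [0.024 0.027 1.   ] [0.001 0.004 0.027] frac 0.79 |d|mm 100 deg 0.8
move 1 [0.006 0.007 0.266] [0.    0.001 0.007] frac 1.0 |d|mm 27 deg 0.2
```

Emit:
apply_moves(
  increments=[
    [[0.03,0.034,0.3,0,0,0.034,0.4],[0.03,0.034,0.6,0,0,0.034,0.4],[0.03,0.034,0.85,0,0,0.034,0.4],[0.03,0.034,1,0,0,0.034,0.4],[0.03,0.034,1,0,0,0.034,0.4],[0.03,0.034,1,0,0,0.034,0.4]],
  ],
)

```text
clock: 43.15
position: [454.5, -125.8, 137.6]
ee_rot: [-0.127, 0.992, 0.0, 0.001]
contact_force: [-0.5, -1.1, -0.1]
gripper_width: 60.1
```

Run:
```python
from h import *
plan([454.5,-126.3,111],Rdown(np.radians(-165.5)),3)
s=st();p=shot("wrist","w31")
Rc=R.from_quat(s["ee_rot"]);t=np.array(s["position"])
```

```text
t 43.15 pos [ 454.5 -125.8  137.6] q [-1.267e-01  9.919e-01  5.000e-04  9.000e-04] F [-0.5 -1.1 -0.1] w 60.1 j [ 0.08  0.33 -0.58 -0.   -0.66 -1.39]
move 0 [ 0.002 -0.005  0.266] [0.001 0.004 0.002] frac 1.0 |d|mm 27 deg 0.1
t 43.15 pos [ 454.5 -125.8  137.6] q [-1.267e-01  9.919e-01  5.000e-04  9.000e-04] F [-0.5 -1.1 -0.1] w 60.1 j [ 0.08  0.33 -0.58 -0.   -0.66 -1.39]
```

View pics/w31.png

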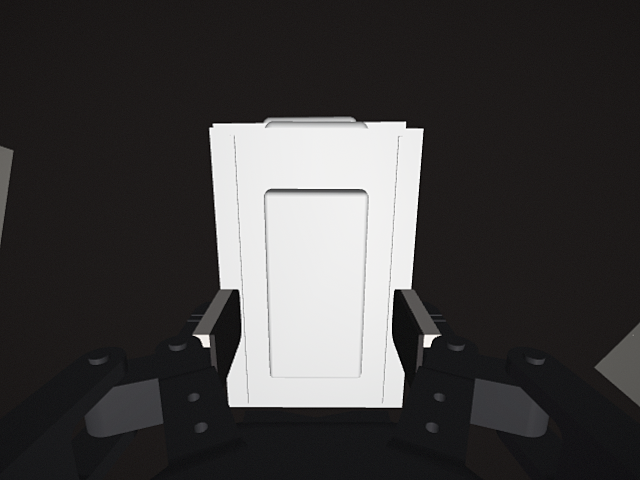

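Emit:
apply_moves(
  increments=[
    [[0,-0.003,0.08,0,0,0,0.4],[0,-0.003,0.16,0,0,0,0.4],[0,-0.003,0.22,0,0,0,0.4],[0,-0.003,0.26,0,0,0,0.4],[0,-0.003,0.27,0,0,0,0.4],[0,-0.003,0.27,0,0,0,0.4],[0,-0.003,0.27,0,0,0,0.4]],
  ],
)

```text
clock: 43.9
position: [454.1, -125.9, 110.1]
ee_rot: [-0.127, 0.992, 0.001, 0.001]
contact_force: [0.3, -0.6, 0.7]
gripper_width: 59.9
```

Emit:
apply_moves(
  increments=[
    [[0,0,0,0,0,0,-1],[0,0,0,0,0,0,-1],[0,0,0,0,0,0,-1],[0,0,0,0,0,0,-1]],
  ],
)

```text
clock: 44.3
position: [454.2, -125.9, 110.6]
ee_rot: [-0.127, 0.992, 0.001, 0.001]
contact_force: [-1.6, -0.0, 5.3]
gripper_width: 42.4
```

Emit:
apply_moves(
  increments=[
    [[0,0,-0.1,0,0,0,-1],[0,0,-0.3,0,0,0,-1],[0,0,-0.6,0,0,0,-1],[0,0,-1,0,0,0,-1],[0,0,-1,0,0,0,-1]],
  ],
)

```text
clock: 44.8
position: [456.6, -126.2, 215.4]
ee_rot: [-0.127, 0.992, -0.0, 0.006]
contact_force: [1.0, -0.1, -0.8]
gripper_width: 42.0
```

Run:
```python
from h import *
st();shot("wrist","w32");st()
plan([438.9,116.8,235],Rdown(np.radians(-200)),6)
```

```text
t 44.8 pos [ 456.6 -126.2  215.4] q [-1.272e-01  9.919e-01 -4.000e-04  6.300e-03] F [ 1.  -0.1 -0.8] w 42.0 j [ 0.07  0.22 -0.49  0.   -0.86 -1.39]
t 44.85 pos [ 455.1 -126.   212.9] q [-1.266e-01  9.919e-01  4.000e-04  4.000e-03] F [-0.2  0.2 -0.6] w 42.5 j [ 0.07  0.22 -0.49 -0.   -0.86 -1.39]
t 44.85 pos [ 455.1 -126.   212.9] q [-1.266e-01  9.919e-01  4.000e-04  4.000e-03] F [-0.2  0.2 -0.6] w 42.5 j [ 0.07  0.22 -0.49 -0.   -0.86 -1.39]
move 0 [-0.19   1.    -0.091] [0.002 0.007 0.504] frac 0.42 |d|mm 102 deg 14.5
move 1 [ 0.065  1.    -0.091] [0.002 0.006 0.497] frac 0.71 |d|mm 101 deg 14.2
move 2 [ 0.127  0.393 -0.038] [0.001 0.003 0.205] frac 1.0 |d|mm 42 deg 5.9
```

View pics/w32.png

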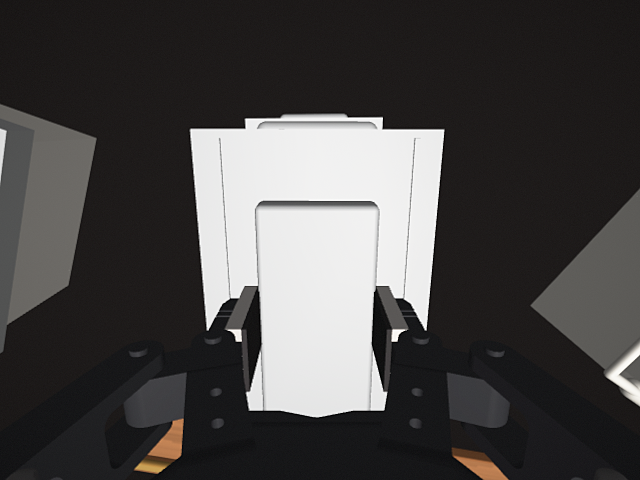

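Emit:
apply_moves(
  increments=[
    [[-0.19,1,-0.15,0,0,0.5,-1],[-0.19,1,-0.15,0,0,0.5,-1],[-0.19,1,-0.15,0,0,0.5,-1],[-0.19,1,-0.15,0,0,0.5,-1]],
  ],
)

```text
clock: 45.25
position: [446.6, -23.0, 224.7]
ee_rot: [-0.004, 1.0, 0.001, -0.0]
contact_force: [0.7, -1.2, -0.2]
gripper_width: 42.1
```

Emit:
apply_moves(
  increments=[
    [[0.06,1,-0.1,0,0,0.5,-1],[0.06,1,-0.1,0,0,0.5,-1],[0.06,1,-0.1,0,0,0.5,-1],[0.06,1,-0.1,0,0,0.5,-1]],
  ],
)

```text
clock: 45.65
position: [440.5, 76.2, 234.6]
ee_rot: [0.122, 0.993, 0.0, -0.0]
contact_force: [0.3, 0.2, -1.1]
gripper_width: 42.3
```

Run:
```python
from h import *
plan([438.9,116.8,215],Rdown(np.radians(-200)),6)
```

```text
t 45.65 pos [440.5  76.2 234.6] q [ 1.216e-01  9.926e-01  5.000e-04 -3.000e-04] F [ 0.3  0.2 -1.1] w 42.3 j [ 0.54  0.15 -0.51 -0.   -0.91 -2.35]
move 0 [0.113 0.39  0.197] [ 0.002 -0.001  0.211] frac 1.0 |d|mm 45 deg 6.0
```

Emit:
apply_moves(
  increments=[
    [[0.11,0.39,0.05,0,0,0.21,-1],[0.11,0.39,0.1,0,0,0.21,-1],[0.11,0.39,0.2,0,0,0.21,-1],[0.11,0.39,0.2,0,0,0.21,-1],[0.11,0.39,0.2,0,0,0.21,-1],[0.11,0.39,0.2,0,0,0.21,-1]],
  ],
)

```text
clock: 46.25
position: [439.7, 115.2, 215.4]
ee_rot: [0.175, 0.985, 0.001, 0.0]
contact_force: [-0.1, -0.2, -0.8]
gripper_width: 42.6
```

Run:
```python
from h import *
plan([438.9,116.8,188],Rdown(np.radians(-200)),6)
```

```text
t 46.25 pos [439.7 115.2 215.4] q [1.752e-01 9.845e-01 7.000e-04 2.000e-04] F [-0.1 -0.2 -0.8] w 42.6 j [ 0.62  0.19 -0.52 -0.   -0.86 -2.54]
move 0 [0.013 0.012 0.274] [ 0.003  0.    -0.006] frac 1.0 |d|mm 27 deg 0.2
```

Emit:
apply_moves(
  increments=[
    [[0.012,0.012,0.08,0,0,-0.006,-1],[0.012,0.012,0.16,0,0,-0.006,-1],[0.012,0.012,0.22,0,0,-0.006,-1],[0.012,0.012,0.27,0,0,-0.006,-1],[0.012,0.012,0.27,0,0,-0.006,-1],[0.012,0.012,0.27,0,0,-0.006,-1]],
  ],
)

```text
clock: 46.85
position: [438.9, 117.6, 188.2]
ee_rot: [0.173, 0.985, 0.001, 0.0]
contact_force: [0.0, -0.2, -1.2]
gripper_width: 42.3
```

Run:
```python
from h import *
plan([438.9,116.8,180],Rdown(np.radians(-200)),6)
S=shot("scene","s8")
cv2.imwrite("pics/s8c.png",cv2.resize(S["img"][190:300,330:490,::-1],None,fx=4.5,fy=4.5,interpolation=cv2.INTER_CUBIC))
```

```text
t 46.85 pos [438.9 117.6 188.2] q [1.731e-01 9.849e-01 6.000e-04 2.000e-04] F [ 0.  -0.2 -1.2] w 42.3 j [ 0.62  0.23 -0.56 -0.   -0.79 -2.54]
move 0 [-0.002 -0.008  0.082] [0.003 0.    0.002] frac 1.0 |d|mm 8 deg 0.1
```

View pics/s8c.png

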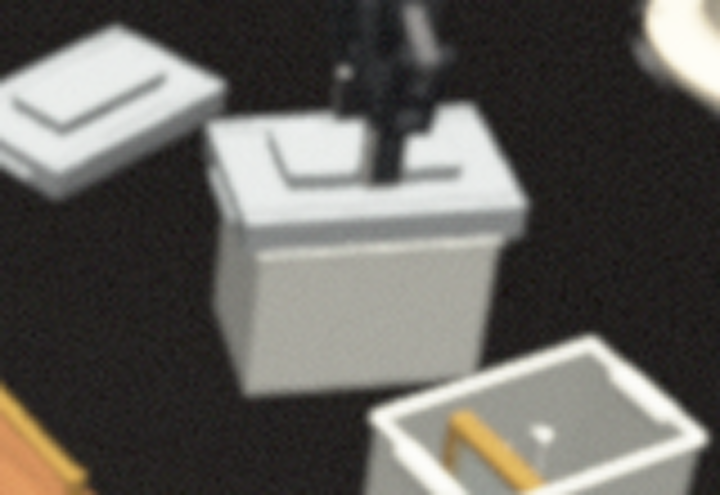

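Lid b sits aligned just over tub C's rim. Lowering in small steps.

Emit:
apply_moves(
  increments=[
    [[0,-0.007,0.02,0,0,0,-1],[0,-0.007,0.04,0,0,0,-1],[0,-0.007,0.06,0,0,0,-1],[0,-0.007,0.07,0,0,0,-1],[0,-0.007,0.07,0,0,0,-1]],
  ],
)

```text
clock: 47.4
position: [438.5, 116.9, 181.1]
ee_rot: [0.173, 0.985, 0.001, 0.0]
contact_force: [0.2, 0.2, -0.0]
gripper_width: 42.4
```

Emit:
apply_moves(
  increments=[
    [[0,0,0.01,0,0,0,-1],[0,0,0.02,0,0,0,-1],[0,0,0.03,0,0,0,-1],[0,0,0.03,0,0,0,-1]],
  ],
)

```text
clock: 47.8
position: [438.6, 117.0, 178.6]
ee_rot: [0.173, 0.985, 0.001, 0.0]
contact_force: [-1.0, 0.9, 4.3]
gripper_width: 42.1
```

Skirt passed the rim, contact on the lugs at the expected height. Press on.

Emit:
apply_moves(
  increments=[
    [[0,0,0.015,0,0,0,-1],[0,0,0.03,0,0,0,-1],[0,0,0.045,0,0,0,-1],[0,0,0.06,0,0,0,-1],[0,0,0.06,0,0,0,-1]],
  ],
)

```text
clock: 48.3
position: [439.0, 117.2, 172.9]
ee_rot: [0.173, 0.985, 0.001, 0.001]
contact_force: [-1.6, 0.6, 4.9]
gripper_width: 42.2
```

Emit:
apply_moves(
  increments=[
    [[0,0,0.015,0,0,0,-1],[0,0,0.03,0,0,0,-1],[0,0,0.04,0,0,0,-1],[0,0,0.04,0,0,0,-1]],
  ],
)

```text
clock: 48.7
position: [438.6, 116.8, 168.1]
ee_rot: [0.173, 0.985, 0.001, 0.0]
contact_force: [-1.0, -0.6, 1.6]
gripper_width: 42.0
```

Emit:
apply_moves(
  increments=[
    [[0,0,0.01,0,0,0,-1],[0,0,0.02,0,0,0,-1],[0,0,0.02,0,0,0,-1]],
  ],
)

```text
clock: 49.0
position: [438.3, 117.0, 167.7]
ee_rot: [0.173, 0.985, 0.001, 0.0]
contact_force: [-9.7, 1.7, 16.2]
gripper_width: 42.0
```

Emit:
apply_moves(
  increments=[
    [[0,0,0.01,0,0,0,-1],[0,0,0.02,0,0,0,-1],[0,0,0.02,0,0,0,-1]],
  ],
)

```text
clock: 49.3
position: [438.1, 117.1, 167.5]
ee_rot: [0.173, 0.985, 0.0, 0.0]
contact_force: [-15.0, 2.2, 29.6]
gripper_width: 42.4
```

Emit:
apply_moves(
  increments=[
    [[0,0,-0.03,0,0,0,-1],[0,0,-0.04,0,0,0,-1],[0,0,-0.04,0,0,0,0.3],[0,0,-0.04,0,0,0,0.3],[0,0,-0.04,0,0,0,0.3]],
  ],
)

```text
clock: 49.8
position: [438.8, 116.9, 168.0]
ee_rot: [0.173, 0.985, 0.001, 0.0]
contact_force: [0.4, -0.4, 0.3]
gripper_width: 55.5
```

Emit:
apply_moves(
  increments=[
    [[0,0,-0.2,0,0,0,0.4],[0,0,-0.6,0,0,0,0.4],[0,0,-1,0,0,0,0.4],[0,0,-1,0,0,0,0.4],[0,0,-1,0,0,0,0.4]],
  ],
)

```text
clock: 50.3
position: [438.7, 116.9, 268.8]
ee_rot: [0.173, 0.985, 0.002, 0.001]
contact_force: [-0.0, -0.1, -1.4]
gripper_width: 59.4
```

Run:
```python
from h import *
st();p=shot("wrist","w33");S=shot("scene","s9")
cv2.imwrite("pics/s9c.png",cv2.resize(S["img"][190:300,330:490,::-1],None,fx=4.5,fy=4.5,interpolation=cv2.INTER_CUBIC))
plan([456,-128,216],Rdown(np.radians(-165)),6)
```

```text
t 50.3 pos [438.7 116.9 268.8] q [1.734e-01 9.849e-01 1.600e-03 8.000e-04] F [-0.  -0.1 -1.4] w 59.4 j [ 0.62  0.12 -0.45 -0.   -1.   -2.54]
t 50.4 pos [438.  116.4 267.1] q [ 1.734e-01  9.849e-01  0.000e+00 -8.000e-04] F [ 0.6 -0.4 -0.1] w 59.5 j [ 0.62  0.12 -0.45 -0.   -1.   -2.54]
move 0 [-0.449 -1.     0.228] [ 0.    -0.001 -0.546] frac 0.45 |d|mm 112 deg 15.6
move 1 [-0.15  -1.     0.211] [ 0.    -0.001 -0.504] frac 0.75 |d|mm 103 deg 14.4
move 2 [ 0.035 -0.342  0.072] [ 0.    -0.    -0.171] frac 1.0 |d|mm 35 deg 4.9
```

View pics/s9c.png

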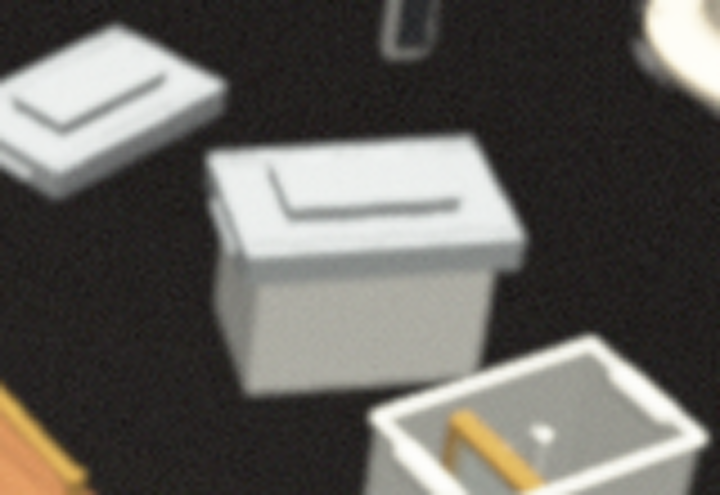

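Emit:
apply_moves(
  increments=[
    [[-0.45,-1,0,0,0,-0.54,0.4],[-0.45,-1,0,0,0,-0.54,0.4],[-0.45,-1,0,0,0,-0.54,0.4],[-0.45,-1,0,0,0,-0.54,0.4]],
  ],
)

```text
clock: 50.8
position: [445.9, 5.2, 266.4]
ee_rot: [0.041, 0.999, -0.0, -0.002]
contact_force: [-0.5, 1.0, -0.2]
gripper_width: 60.0
```

Emit:
apply_moves(
  increments=[
    [[-0.15,-1,0.2,0,0,-0.5,0.4],[-0.15,-1,0.2,0,0,-0.5,0.4],[-0.15,-1,0.2,0,0,-0.5,0.4],[-0.15,-1,0.2,0,0,-0.5,0.4]],
  ],
)

```text
clock: 51.2
position: [453.3, -94.5, 246.1]
ee_rot: [-0.084, 0.996, 0.001, -0.002]
contact_force: [-0.7, -0.3, -0.9]
gripper_width: 59.7
```

Run:
```python
from h import *
plan([456,-128,216],Rdown(np.radians(-165)),6)
```

```text
t 51.2 pos [453.3 -94.5 246.1] q [-8.420e-02  9.964e-01  6.000e-04 -1.700e-03] F [-0.7 -0.3 -0.9] w 59.7 j [ 0.15  0.17 -0.46 -0.   -0.95 -1.55]
move 0 [ 0.029 -0.335  0.301] [ 0.003 -0.006 -0.186] frac 1.0 |d|mm 45 deg 5.3
```

Emit:
apply_moves(
  increments=[
    [[0.03,-0.335,0.3,0,0,-0.186,0.4],[0.03,-0.335,0.3,0,0,-0.186,0.4],[0.03,-0.335,0.3,0,0,-0.186,0.4],[0.03,-0.335,0.3,0,0,-0.186,0.4],[0.03,-0.335,0.3,0,0,-0.186,0.4]],
  ],
)

```text
clock: 51.7
position: [457.3, -125.9, 218.8]
ee_rot: [-0.133, 0.991, 0.001, 0.001]
contact_force: [0.7, -0.0, 0.6]
gripper_width: 60.0
```

Run:
```python
from h import *
st();p=shot("wrist","w34")
cv2.imwrite("pics/w34c.png",cv2.resize(p["img"][110:340,230:400,::-1],None,fx=4,fy=2.6,interpolation=cv2.INTER_CUBIC))
T=shot("top","t9")
print("B lid");fitrect(T,497,-340,np.radians(-5),141,91,95,skip=.75,rad=5)
print("C lid");fitrect(T,439,117,np.radians(-20),141,91,95,skip=.75,rad=5)
print("A rim");fitrect(T,469.5,300,np.radians(-0.3),128,82,89,skip=.6,rad=4)
```

```text
t 51.7 pos [ 457.3 -125.9  218.8] q [-1.327e-01  9.912e-01  6.000e-04  1.400e-03] F [ 0.7 -0.   0.6] w 60.0 j [ 0.07  0.22 -0.47 -0.   -0.88 -1.38]
B lid
fit xy yawdeg [ 496.5 -339.1] -5.08 med|res|px 0.62 n 54 sidemean [-1.13, -0.62, -0.54, -0.71]
C lid
fit xy yawdeg [438.  118.3] -22.52 med|res|px 0.81 n 31 sidemean [-0.54, -0.52, 0.14, 2.97]
A rim
fit xy yawdeg [469.6 299.9] -0.16 med|res|px 0.71 n 64 sidemean [-0.97, -0.75, -0.55, -0.5]
```

View pics/w34c.png

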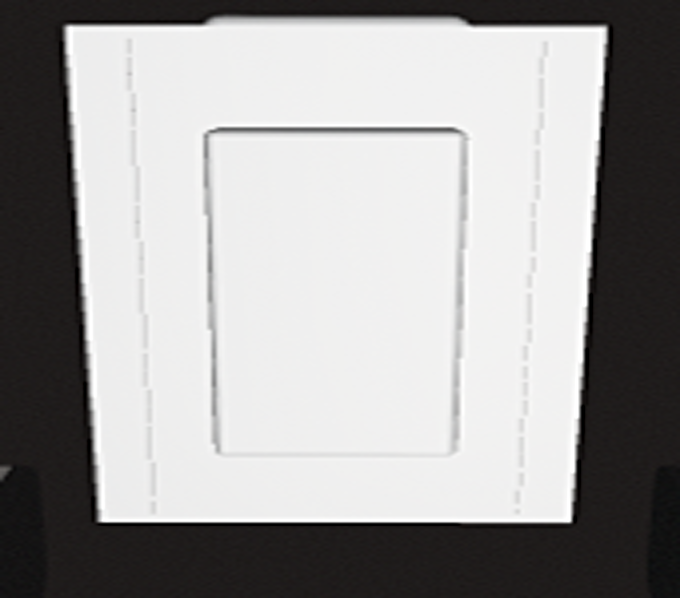

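View pics/t9.png

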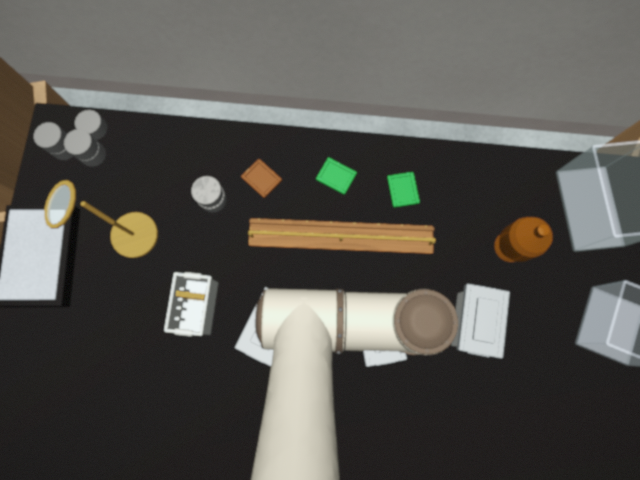

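Run:
```python
from h import *
p=shot("wrist");s=st()
rp(p,[(346.5,160.4),(281.5,160.2),(284.3,285),(344.5,285)],90,44,31,(458,-127,.27))
rp(p,[(381.8,120),(246.2,119.8),(254.7,310.4),(373,310.6)],141,91,19,(458,-127,.27))
```

```text
t 51.85 pos [ 457.  -126.3  218.6] q [-1.325e-01  9.912e-01  6.000e-04  1.100e-03] F [ 0.5  0.1 -0. ] w 59.9 j [ 0.07  0.22 -0.47 -0.   -0.88 -1.38]
[ 4.5296e+02 -1.2755e+02  2.7000e-01] 15.29 [ 0.7 -0.6 -0.6 -0.3 -0.2  0.6  0.1  0.5]
[ 4.5346e+02 -1.2743e+02  2.7000e-01  2.8640e+01] 15.29 [ 0.4 -0.1 -0.3  0.2  0.1 -0.  -0.2 -0.1]
[ 4.5312e+02 -1.2778e+02  2.6000e-01] 15.11 [-0.5  0.4  0.5  0.3  0.6 -0.5 -0.5 -0.5]
[ 4.5288e+02 -1.2783e+02  2.6000e-01  2.0490e+01] 15.11 [-0.1 -0.1  0.1 -0.2  0.3  0.1 -0.2  0.1]
```

Run:
```python
from h import *
plan([452.8,-129.5,119],Rdown(np.radians(-164.8)),3)
```

```text
t 51.85 pos [ 457.  -126.3  218.6] q [-1.325e-01  9.912e-01  6.000e-04  1.100e-03] F [ 0.5  0.1 -0. ] w 59.9 j [ 0.07  0.22 -0.47 -0.   -0.88 -1.38]
move 0 [ 0.051 -0.021  0.996] [0.002 0.005 0.001] frac 1.0 |d|mm 100 deg 0.2
```

Emit:
apply_moves(
  increments=[
    [[0.05,-0.02,0.3,0,0,0,0.4],[0.05,-0.02,0.6,0,0,0,0.4],[0.05,-0.02,0.85,0,0,0,0.4],[0.05,-0.02,1,0,0,0,0.4],[0.05,-0.02,1,0,0,0,0.4],[0.05,-0.02,1,0,0,0,0.4]],
  ],
)

```text
clock: 52.45
position: [453.0, -129.8, 118.5]
ee_rot: [-0.132, 0.991, 0.001, 0.001]
contact_force: [1.0, -0.3, 0.1]
gripper_width: 59.8
```

Run:
```python
from h import *
plan([452.8,-129.5,91.7],Rdown(np.radians(-164.8)),3)
p=shot("wrist","w35")
```

```text
t 52.45 pos [ 453.  -129.8  118.5] q [-1.323e-01  9.912e-01  5.000e-04  7.000e-04] F [ 1.  -0.3  0.1] w 59.8 j [ 0.07  0.36 -0.59 -0.   -0.61 -1.37]
move 0 [0.001 0.004 0.268] [0.002 0.003 0.   ] frac 1.0 |d|mm 27 deg 0.1
```

View pics/w35.png

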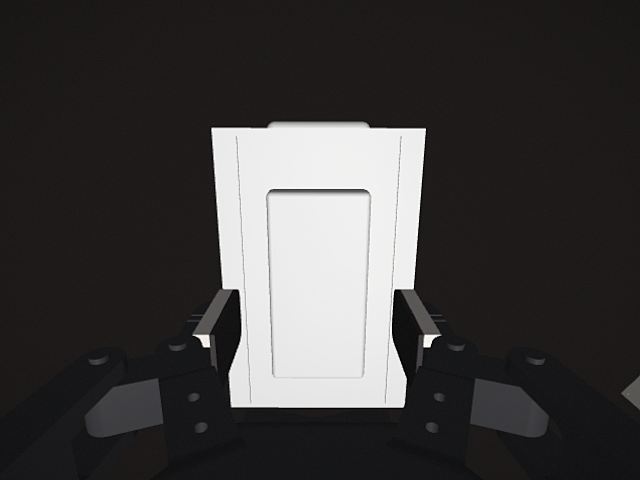

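Emit:
apply_moves(
  increments=[
    [[0,0.004,0.08,0,0,0,0.4],[0,0.004,0.16,0,0,0,0.4],[0,0.004,0.22,0,0,0,0.4],[0,0.004,0.26,0,0,0,0.4],[0,0.004,0.27,0,0,0,0.4],[0,0.004,0.27,0,0,0,0.4],[0,0.004,0.27,0,0,0,0.4]],
  ],
)

```text
clock: 53.2
position: [452.6, -129.5, 91.1]
ee_rot: [-0.132, 0.991, 0.001, 0.001]
contact_force: [-0.7, -0.3, -0.8]
gripper_width: 59.7
```

Emit:
apply_moves(
  increments=[
    [[0,0,0,0,0,0,-1],[0,0,0,0,0,0,-1],[0,0,0,0,0,0,-1],[0,0,0,0,0,0,-1]],
  ],
)

```text
clock: 53.6
position: [452.8, -129.6, 91.6]
ee_rot: [-0.132, 0.991, 0.001, 0.001]
contact_force: [-0.6, 0.8, 5.8]
gripper_width: 42.1
```

Emit:
apply_moves(
  increments=[
    [[0,0,-0.1,0,0,0,-1],[0,0,-0.3,0,0,0,-1],[0,0,-0.6,0,0,0,-1],[0,0,-1,0,0,0,-1],[0,0,-1,0,0,0,-1]],
  ],
)

```text
clock: 54.1
position: [455.1, -129.8, 196.2]
ee_rot: [-0.133, 0.991, -0.0, 0.006]
contact_force: [-0.3, 0.2, -0.0]
gripper_width: 42.5
```

Run:
```python
from h import *
st();shot("wrist","w36")
plan([470,300,240],Rdown(np.radians(-180.3)),8)
```

```text
t 54.1 pos [ 455.1 -129.8  196.2] q [-1.327e-01  9.911e-01 -4.000e-04  6.200e-03] F [-0.3  0.2 -0. ] w 42.5 j [ 0.07  0.24 -0.51 -0.   -0.81 -1.37]
t 54.15 pos [ 453.5 -129.6  193.8] q [-1.321e-01  9.912e-01  4.000e-04  3.900e-03] F [-0.5  0.2 -1.6] w 42.3 j [ 0.07  0.24 -0.51 -0.   -0.81 -1.37]
move 0 [-0.314  1.    -0.11 ] [0.    0.004 0.132] frac 0.24 |d|mm 105 deg 3.8
move 1 [-0.243  1.    -0.109] [0.    0.004 0.129] frac 0.32 |d|mm 103 deg 3.7
move 2 [-0.175  1.    -0.108] [0.    0.004 0.128] frac 0.46 |d|mm 102 deg 3.7
move 3 [-0.11   1.    -0.108] [0.    0.004 0.126] frac 0.83 |d|mm 101 deg 3.6
move 4 [-0.009  0.202 -0.022] [0.    0.001 0.025] frac 1.0 |d|mm 20 deg 0.7
```

View pics/w36.png

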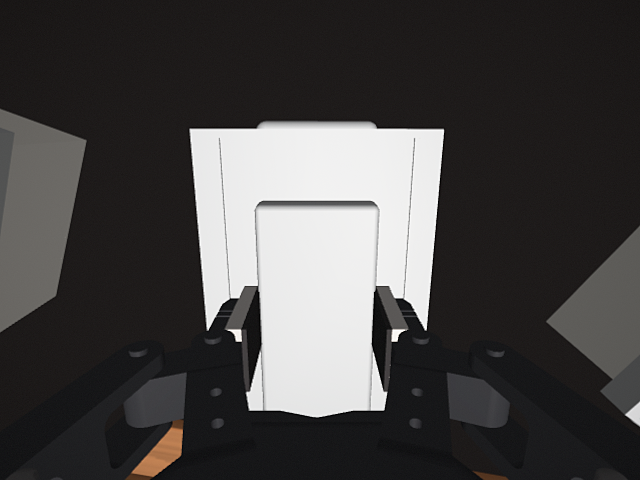

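Emit:
apply_moves(
  increments=[
    [[0,0,-0.5,0,0,0,-1],[-0.31,1,-0.5,0,0,0.13,-1],[-0.31,1,-0.5,0,0,0.13,-1],[-0.31,1,-0.5,0,0,0.13,-1]],
  ],
)

```text
clock: 54.55
position: [455.7, -21.8, 240.7]
ee_rot: [-0.102, 0.995, 0.001, 0.0]
contact_force: [0.5, -0.2, -1.4]
gripper_width: 42.5
```

Emit:
apply_moves(
  increments=[
    [[-0.24,1,0,0,0,0.13,-1],[-0.24,1,0,0,0,0.13,-1],[-0.24,1,0,0,0,0.13,-1]],
  ],
)

```text
clock: 54.85
position: [459.8, 81.3, 240.5]
ee_rot: [-0.07, 0.998, 0.001, 0.0]
contact_force: [0.2, -0.9, -0.7]
gripper_width: 42.5
```

Emit:
apply_moves(
  increments=[
    [[-0.17,1,0,0,0,0.13,-1],[-0.17,1,0,0,0,0.13,-1],[-0.17,1,0,0,0,0.13,-1]],
  ],
)

```text
clock: 55.15
position: [463.5, 182.6, 240.6]
ee_rot: [-0.037, 0.999, 0.001, 0.0]
contact_force: [0.7, -0.6, -1.6]
gripper_width: 42.7
```

Emit:
apply_moves(
  increments=[
    [[-0.11,1,0,0,0,0.13,-1],[-0.11,1,0,0,0,0.13,-1],[-0.11,1,0,0,0,0.13,-1],[-0.11,1,0,0,0,0.13,-1]],
  ],
)

```text
clock: 55.55
position: [466.6, 279.2, 240.1]
ee_rot: [-0.003, 1.0, -0.0, -0.001]
contact_force: [-0.7, -0.2, -1.5]
gripper_width: 42.1
```

Run:
```python
from h import *
plan([470,300,215],Rdown(np.radians(-180.3)),8)
T=shot("top","t10")
print("C lid");fitrect(T,439,117,np.radians(-20),141,91,95,skip=.75,rad=5)
```

```text
t 55.55 pos [466.6 279.2 240.1] q [-2.8e-03  1.0e+00 -4.0e-04 -1.0e-03] F [-0.7 -0.2 -1.5] w 42.1 j [ 0.84  0.3  -0.28 -0.   -0.98 -2.4 ]
move 0 [-0.035  0.208  0.25 ] [-0.002 -0.004  0.021] frac 1.0 |d|mm 33 deg 0.6
C lid
fit xy yawdeg [438.3 116.9] -20.04 med|res|px 0.98 n 54 sidemean [-1.06, -0.57, -1.0, -0.76]
```

View pics/t10.png

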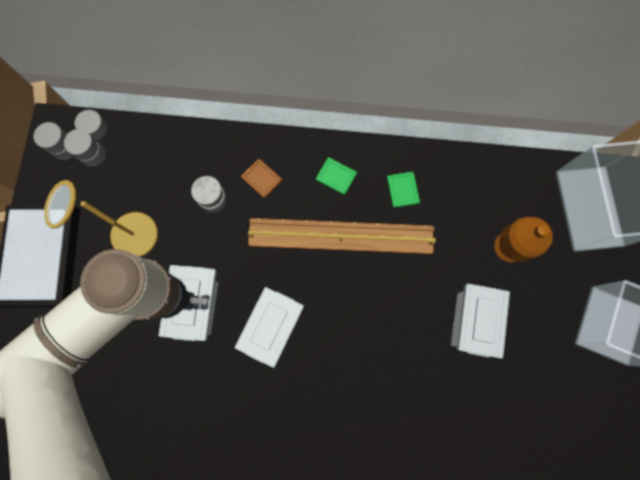

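Emit:
apply_moves(
  increments=[
    [[-0.035,0.21,0.05,0,0,0.02,-1],[-0.035,0.21,0.1,0,0,0.02,-1],[-0.035,0.21,0.2,0,0,0.02,-1],[-0.035,0.21,0.22,0,0,0.02,-1],[-0.035,0.21,0.22,0,0,0.02,-1],[-0.035,0.21,0.22,0,0,0.02,-1]],
  ],
)

```text
clock: 56.2
position: [470.6, 300.0, 219.7]
ee_rot: [0.003, 1.0, 0.001, 0.0]
contact_force: [-0.7, -1.0, -0.6]
gripper_width: 42.3
```

Run:
```python
from h import *
plan([470,300,188],Rdown(np.radians(-180.3)),8)
```

```text
t 56.2 pos [470.6 300.  219.7] q [2.8e-03 1.0e+00 6.0e-04 4.0e-04] F [-0.7 -1.  -0.6] w 42.3 j [ 0.86  0.35 -0.28 -0.   -0.94 -2.43]
move 0 [ 0.006 -0.001  0.317] [ 0.003  0.002 -0.001] frac 1.0 |d|mm 32 deg 0.1
```

Emit:
apply_moves(
  increments=[
    [[0.006,0,0.08,0,0,0,-1],[0.006,0,0.16,0,0,0,-1],[0.006,0,0.24,0,0,0,-1],[0.006,0,0.31,0,0,0,-1],[0.006,0,0.31,0,0,0,-1],[0.006,0,0.31,0,0,0,-1]],
  ],
)

```text
clock: 56.8
position: [470.0, 300.7, 188.3]
ee_rot: [0.002, 1.0, 0.0, 0.0]
contact_force: [0.1, 0.5, -0.0]
gripper_width: 42.3
```

Run:
```python
from h import *
plan([470,300,181],Rdown(np.radians(-180.3)),8)
S=shot("scene","s10")
cv2.imwrite("pics/s10c.png",cv2.resize(S["img"][240:360,390:550,::-1],None,fx=4.5,fy=4.5,interpolation=cv2.INTER_CUBIC))
```

```text
t 56.8 pos [470.  300.7 188.3] q [2.5e-03 1.0e+00 5.0e-04 3.0e-04] F [ 0.1  0.5 -0. ] w 42.3 j [ 0.86  0.38 -0.31 -0.   -0.87 -2.44]
move 0 [-0.    -0.007  0.073] [0.002 0.001 0.001] frac 1.0 |d|mm 7 deg 0.1
```

View pics/s10c.png

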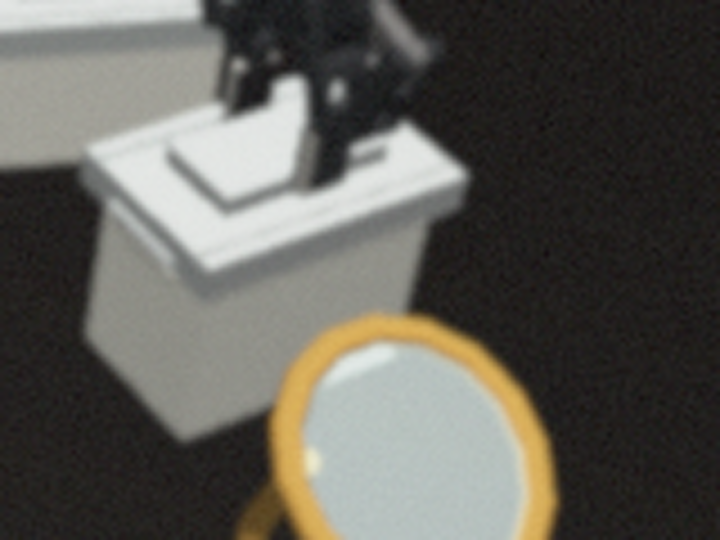

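Emit:
apply_moves(
  increments=[
    [[0,-0.006,0.02,0,0,0,-1],[0,-0.006,0.04,0,0,0,-1],[0,-0.006,0.06,0,0,0,-1],[0,-0.006,0.07,0,0,0,-1],[0,-0.006,0.07,0,0,0,-1]],
  ],
)

```text
clock: 57.35
position: [469.7, 300.0, 181.4]
ee_rot: [0.003, 1.0, 0.0, 0.0]
contact_force: [0.1, -0.9, -0.5]
gripper_width: 42.3
```

Emit:
apply_moves(
  increments=[
    [[0,0,0.01,0,0,0,-1],[0,0,0.02,0,0,0,-1],[0,0,0.03,0,0,0,-1],[0,0,0.03,0,0,0,-1]],
  ],
)

```text
clock: 57.75
position: [469.8, 300.0, 179.0]
ee_rot: [0.002, 1.0, 0.001, 0.0]
contact_force: [-2.6, -0.7, 3.6]
gripper_width: 42.5
```

Emit:
apply_moves(
  increments=[
    [[0,0,0.015,0,0,0,-1],[0,0,0.03,0,0,0,-1],[0,0,0.045,0,0,0,-1],[0,0,0.06,0,0,0,-1],[0,0,0.06,0,0,0,-1]],
  ],
)

```text
clock: 58.25
position: [470.9, 300.3, 174.0]
ee_rot: [0.002, 1.0, 0.001, 0.002]
contact_force: [-0.2, -0.2, 7.6]
gripper_width: 42.4
```

Emit:
apply_moves(
  increments=[
    [[0,0,0.015,0,0,0,-1],[0,0,0.03,0,0,0,-1],[0,0,0.04,0,0,0,-1],[0,0,0.04,0,0,0,-1]],
  ],
)

```text
clock: 58.65
position: [470.2, 300.5, 170.3]
ee_rot: [0.002, 1.0, 0.001, 0.001]
contact_force: [-5.0, -0.8, 9.7]
gripper_width: 42.2
```

Emit:
apply_moves(
  increments=[
    [[0,0,0.01,0,0,0,-1],[0,0,0.02,0,0,0,-1],[0,0,0.02,0,0,0,-1]],
  ],
)

```text
clock: 58.95
position: [470.9, 300.5, 168.9]
ee_rot: [0.002, 1.0, 0.001, 0.002]
contact_force: [-4.3, -1.5, 11.8]
gripper_width: 42.3
```

Emit:
apply_moves(
  increments=[
    [[0,0,0.01,0,0,0,-1],[0,0,0.02,0,0,0,-1],[0,0,0.02,0,0,0,-1]],
  ],
)

```text
clock: 59.25
position: [470.6, 300.6, 168.0]
ee_rot: [0.002, 1.0, 0.001, 0.002]
contact_force: [-7.1, -2.5, 18.7]
gripper_width: 42.3
```

Emit:
apply_moves(
  increments=[
    [[0,0,0.01,0,0,0,-1],[0,0,0.015,0,0,0,-1],[0,0,0.015,0,0,0,-1]],
  ],
)

```text
clock: 59.55
position: [470.4, 300.6, 167.9]
ee_rot: [0.001, 1.0, 0.001, 0.002]
contact_force: [-11.3, -3.5, 25.3]
gripper_width: 42.4
```

Emit:
apply_moves(
  increments=[
    [[0,0,0.005,0,0,0,-1],[0,0,0.005,0,0,0,-1],[0,0,0.005,0,0,0,-1]],
  ],
)

```text
clock: 59.85
position: [470.3, 300.6, 167.8]
ee_rot: [0.001, 1.0, 0.001, 0.002]
contact_force: [-12.4, -4.1, 27.7]
gripper_width: 42.0
```

Emit:
apply_moves(
  increments=[
    [[0,0,-0.03,0,0,0,-1],[0,0,-0.04,0,0,0,-1],[0,0,-0.04,0,0,0,0.3],[0,0,-0.04,0,0,0,0.3],[0,0,-0.04,0,0,0,0.3]],
  ],
)

```text
clock: 60.35
position: [469.9, 300.0, 165.9]
ee_rot: [0.003, 1.0, 0.0, 0.0]
contact_force: [0.7, 0.3, 0.0]
gripper_width: 55.4
```

Emit:
apply_moves(
  increments=[
    [[0,0,-0.2,0,0,0,0.4],[0,0,-0.6,0,0,0,0.4],[0,0,-1,0,0,0,0.4],[0,0,-1,0,0,0,0.4],[0,0,-1,0,0,0,0.4],[0,0,-1,0,0,0,0.4]],
  ],
)

```text
clock: 60.95
position: [469.4, 299.5, 265.2]
ee_rot: [0.003, 1.0, -0.0, -0.001]
contact_force: [-0.2, 0.6, -0.5]
gripper_width: 59.7
```

Run:
```python
from h import *
st();p=shot("wrist","w40");S=shot("scene","s11")
cv2.imwrite("pics/s11c.png",cv2.resize(S["img"][130:370,250:510,::-1],None,fx=2.9,fy=2.4,interpolation=cv2.INTER_CUBIC))
```

```text
t 60.95 pos [469.4 299.5 265.2] q [ 2.7e-03  1.0e+00 -1.0e-04 -7.0e-04] F [-0.2  0.6 -0.5] w 59.7 j [ 0.86  0.3  -0.22 -0.   -1.05 -2.43]
```

View pics/w40.png

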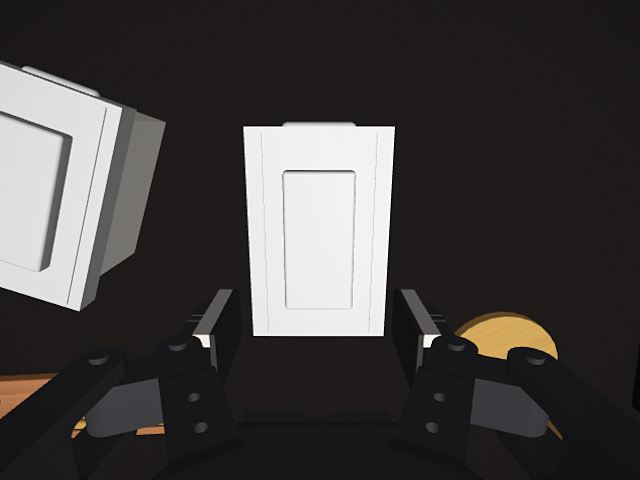

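View pics/s11c.png

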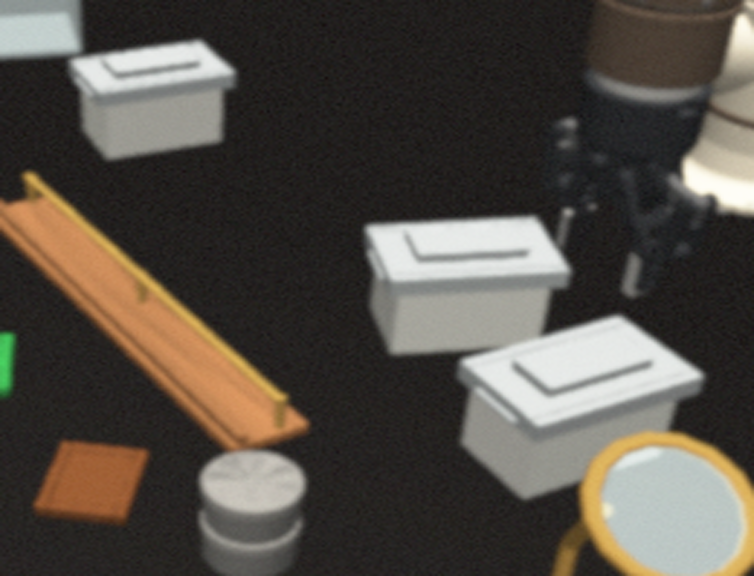

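Emit:
apply_moves(
  increments=[
    [[-0.6,0,0.3,0,0,0,-1],[-0.6,0,0.6,0,0,0,-1],[-0.6,0,0.8,0,0,0,-1],[-0.6,0,0.9,0,0,0,-1],[-0.6,0,0.9,0,0,0,-1],[-0.6,0,0.9,0,0,0,-1]],
  ],
)

```text
clock: 61.65
position: [530.2, 300.2, 177.4]
ee_rot: [0.002, 1.0, 0.001, 0.001]
contact_force: [0.5, -0.3, 0.5]
gripper_width: 0.1
```

Emit:
apply_moves(
  increments=[
    [[0,0,0.01,0,0,0,-1],[0,0,0.02,0,0,0,-1],[0,0,0.03,0,0,0,-1],[0,0,0.03,0,0,0,-1]],
  ],
)

```text
clock: 62.05
position: [529.9, 299.8, 174.0]
ee_rot: [0.002, 1.0, 0.001, 0.001]
contact_force: [-0.2, -0.4, -0.5]
gripper_width: -0.1
```

Emit:
apply_moves(
  increments=[
    [[0,0,0.01,0,0,0,-1],[0,0,0.02,0,0,0,-1],[0,0,0.03,0,0,0,-1],[0,0,0.03,0,0,0,-1]],
  ],
)

```text
clock: 62.45
position: [529.9, 299.7, 170.4]
ee_rot: [0.003, 1.0, 0.001, 0.0]
contact_force: [-0.0, 0.1, -0.0]
gripper_width: -0.2
```

Emit:
apply_moves(
  increments=[
    [[0,0,0.01,0,0,0,-1],[0,0,0.02,0,0,0,-1],[0,0,0.02,0,0,0,-1]],
  ],
)

```text
clock: 62.75
position: [529.9, 299.7, 168.4]
ee_rot: [0.003, 1.0, 0.001, 0.0]
contact_force: [-0.1, 0.3, 0.1]
gripper_width: -0.1
```

Emit:
apply_moves(
  increments=[
    [[0,0,0.005,0,0,0,-1],[0,0,0.01,0,0,0,-1],[0,0,0.01,0,0,0,-1]],
  ],
)

```text
clock: 63.05
position: [530.0, 299.8, 167.7]
ee_rot: [0.003, 1.0, 0.001, 0.0]
contact_force: [0.5, -0.9, -0.2]
gripper_width: -0.1
```

Emit:
apply_moves(
  increments=[
    [[0,0,0.01,0,0,0,-1],[0,0,0.02,0,0,0,-1],[0,0,0.02,0,0,0,-1]],
  ],
)

```text
clock: 63.35
position: [530.2, 299.8, 167.6]
ee_rot: [0.002, 1.0, 0.001, 0.001]
contact_force: [-3.5, -1.1, 9.5]
gripper_width: 0.1
```

Emit:
apply_moves(
  increments=[
    [[0,0,0.01,0,0,0,-1],[0,0,0.015,0,0,0,-1],[0,0,0.015,0,0,0,-1]],
  ],
)

```text
clock: 63.65
position: [530.7, 299.9, 167.5]
ee_rot: [0.002, 1.0, 0.001, 0.002]
contact_force: [-4.3, -1.3, 13.5]
gripper_width: 0.3
```

Emit:
apply_moves(
  increments=[
    [[0,0,-0.3,0,0,0,-1],[0.3,0,-0.35,0,0,0,-1],[0.7,0,-0.35,0,0,0,-1],[1,0,-0.3,0,0,0,-1],[1,0,-0.3,0,0,0,-1],[1,0,-0.3,0,0,0,-1]],
  ],
)

```text
clock: 64.25
position: [429.8, 300.6, 194.5]
ee_rot: [0.002, 1.0, 0.001, 0.001]
contact_force: [0.4, 0.4, -0.5]
gripper_width: 0.2
```

Emit:
apply_moves(
  increments=[
    [[0.2,0,0,0,0,0,-1],[0.2,0,0.1,0,0,0,-1],[0.2,0,0.18,0,0,0,-1],[0.2,0,0.18,0,0,0,-1],[0.2,0,0.18,0,0,0,-1]],
  ],
)

```text
clock: 64.75
position: [410.7, 300.3, 175.5]
ee_rot: [0.003, 1.0, 0.0, 0.0]
contact_force: [0.7, 0.0, 0.1]
gripper_width: 0.1
```

Emit:
apply_moves(
  increments=[
    [[0,0,0.02,0,0,0,-1],[0,0,0.04,0,0,0,-1],[0,0,0.06,0,0,0,-1],[0,0,0.065,0,0,0,-1],[0,0,0.065,0,0,0,-1]],
  ],
)

```text
clock: 65.25
position: [409.9, 300.4, 169.5]
ee_rot: [0.003, 1.0, 0.001, 0.0]
contact_force: [-0.2, -0.2, 0.2]
gripper_width: 0.3
```

Emit:
apply_moves(
  increments=[
    [[0,0,0.01,0,0,0,-1],[0,0,0.02,0,0,0,-1],[0,0,0.02,0,0,0,-1]],
  ],
)

```text
clock: 65.55
position: [410.0, 300.5, 167.7]
ee_rot: [0.002, 1.0, 0.001, 0.0]
contact_force: [0.9, -0.3, 2.0]
gripper_width: -0.3
```

Emit:
apply_moves(
  increments=[
    [[0,0,0.01,0,0,0,-1],[0,0,0.02,0,0,0,-1],[0,0,0.02,0,0,0,-1]],
  ],
)

```text
clock: 65.85
position: [410.0, 300.5, 167.6]
ee_rot: [0.002, 1.0, 0.001, 0.001]
contact_force: [-4.8, -2.0, 13.4]
gripper_width: -0.2
```

Run:
```python
from h import *
plan([382.5,137.3,195],Rdown(np.radians(-200)),8)
```

```text
t 65.85 pos [410.  300.5 167.6] q [2.1e-03 1.0e+00 8.0e-04 8.0e-04] F [-4.8 -2.  13.4] w -0.2 j [ 0.95  0.34 -0.46  0.   -0.77 -2.53]
move 0 [ 0.164 -1.    -0.17 ] [0.002 0.002 0.423] frac 0.61 |d|mm 103 deg 12.1
move 1 [-0.031 -0.64  -0.107] [0.001 0.001 0.267] frac 1.0 |d|mm 65 deg 7.7
```

Emit:
apply_moves(
  increments=[
    [[0,0,-0.3,0,0,0,-1],[0.16,-1,-0.4,0,0,0.42,-1],[0.16,-1,-0.4,0,0,0.42,-1],[0.16,-1,-0.4,0,0,0.42,-1]],
  ],
)

```text
clock: 66.25
position: [391.2, 195.9, 205.4]
ee_rot: [0.11, 0.994, 0.0, -0.001]
contact_force: [-0.4, 0.3, -1.8]
gripper_width: -0.2
```

Emit:
apply_moves(
  increments=[
    [[-0.03,-0.64,0,0,0,0.27,-1],[-0.03,-0.64,0,0,0,0.27,-1],[-0.03,-0.64,0.2,0,0,0.27,-1],[-0.03,-0.64,0.2,0,0,0.27,-1]],
  ],
)

```text
clock: 66.65
position: [381.8, 136.3, 184.0]
ee_rot: [0.174, 0.985, -0.001, -0.001]
contact_force: [0.4, 0.1, 0.0]
gripper_width: 0.1
```

Run:
```python
from h import *
plan([382.5,137.3,169],Rdown(np.radians(-200)),8)
```

```text
t 66.65 pos [381.8 136.3 184. ] q [ 1.745e-01  9.847e-01 -6.000e-04 -1.100e-03] F [0.4 0.1 0. ] w 0.1 j [ 0.75  0.15 -0.67 -0.   -0.75 -2.67]
move 0 [-0.003  0.012  0.15 ] [-0.003 -0.004 -0.003] frac 1.0 |d|mm 15 deg 0.2
```

Emit:
apply_moves(
  increments=[
    [[0,0.01,0.05,0,0,0,-1],[0,0.01,0.1,0,0,0,-1],[0,0.01,0.14,0,0,0,-1],[0,0.01,0.14,0,0,0,-1],[0,0.01,0.14,0,0,0,-1]],
  ],
)

```text
clock: 67.15
position: [383.1, 138.4, 171.3]
ee_rot: [0.174, 0.985, 0.001, 0.0]
contact_force: [0.6, -0.2, 1.0]
gripper_width: -0.0
```

Emit:
apply_moves(
  increments=[
    [[0,0,0.01,0,0,0,-1],[0,0,0.02,0,0,0,-1],[0,0,0.02,0,0,0,-1]],
  ],
)

```text
clock: 67.45
position: [383.0, 138.2, 169.3]
ee_rot: [0.174, 0.985, 0.001, 0.0]
contact_force: [-0.9, -0.2, 0.9]
gripper_width: -0.0
```

Emit:
apply_moves(
  increments=[
    [[0,0,0.01,0,0,0,-1],[0,0,0.02,0,0,0,-1],[0,0,0.02,0,0,0,-1]],
  ],
)

```text
clock: 67.75
position: [383.1, 138.3, 167.6]
ee_rot: [0.174, 0.985, 0.001, 0.0]
contact_force: [-1.6, 0.8, 4.2]
gripper_width: 0.1
```

Emit:
apply_moves(
  increments=[
    [[0,0,0.01,0,0,0,-1],[0,0,0.015,0,0,0,-1],[0,0,0.015,0,0,0,-1]],
  ],
)

```text
clock: 68.05
position: [383.1, 138.3, 167.5]
ee_rot: [0.174, 0.985, 0.001, 0.0]
contact_force: [-6.2, -1.5, 18.3]
gripper_width: -0.1
```

Emit:
apply_moves(
  increments=[
    [[0,0,-0.35,0,0,0,-1],[-0.4,0,-0.35,0,0,0,-1],[-0.8,0,-0.35,0,0,0,-1],[-1,0,-0.35,0,0,0,-1],[-1,0,-0.35,0,0,0,-1]],
  ],
)

```text
clock: 68.55
position: [479.0, 103.3, 200.4]
ee_rot: [0.175, 0.984, 0.001, 0.001]
contact_force: [0.2, -0.7, -0.1]
gripper_width: -0.3
```

Run:
```python
from h import *
plan([495.3,96.3,171],Rdown(np.radians(-200)),8)
```

```text
t 68.55 pos [479.  103.3 200.4] q [1.755e-01 9.845e-01 9.000e-04 6.000e-04] F [ 0.2 -0.7 -0.1] w -0.3 j [ 0.54  0.26 -0.46 -0.   -0.84 -2.47]
move 0 [-0.177 -0.01   0.295] [ 0.004  0.002 -0.007] frac 1.0 |d|mm 34 deg 0.2
```

Emit:
apply_moves(
  increments=[
    [[-0.18,0,0.05,0,0,0,-1],[-0.18,0,0.15,0,0,0,-1],[-0.18,0,0.25,0,0,0,-1],[-0.18,0,0.3,0,0,0,-1],[-0.18,0,0.3,0,0,0,-1],[-0.18,0,0.3,0,0,0,-1]],
  ],
)

```text
clock: 69.15
position: [493.5, 98.0, 170.9]
ee_rot: [0.174, 0.985, 0.001, 0.0]
contact_force: [0.3, 0.4, 0.3]
gripper_width: 0.2
```

Emit:
apply_moves(
  increments=[
    [[0,0,0.01,0,0,0,-1],[0,0,0.025,0,0,0,-1],[0,0,0.03,0,0,0,-1],[0,0,0.03,0,0,0,-1]],
  ],
)

```text
clock: 69.55
position: [493.9, 97.8, 167.9]
ee_rot: [0.174, 0.985, 0.001, 0.0]
contact_force: [0.2, -0.3, 0.2]
gripper_width: -0.1
```

Emit:
apply_moves(
  increments=[
    [[0,0,0.01,0,0,0,-1],[0,0,0.02,0,0,0,-1],[0,0,0.02,0,0,0,-1]],
  ],
)

```text
clock: 69.85
position: [494.3, 97.7, 167.6]
ee_rot: [0.174, 0.985, 0.001, 0.001]
contact_force: [-2.7, -0.1, 11.4]
gripper_width: -0.3
```

Run:
```python
from h import *
plan([436.8,-333.1,205],Rdown(np.radians(-185.1)),8)
```

```text
t 69.85 pos [494.3  97.7 167.6] q [1.738e-01 9.848e-01 7.000e-04 9.000e-04] F [-2.7 -0.1 11.4] w -0.3 j [ 0.52  0.33 -0.47  0.   -0.77 -2.44]
move 0 [-0.22 -1.   -0.09] [ 0.001  0.001 -0.123] frac 0.24 |d|mm 103 deg 3.5
move 1 [-0.157 -1.    -0.088] [ 0.001  0.001 -0.121] frac 0.3 |d|mm 102 deg 3.5
move 2 [-0.095 -1.    -0.087] [ 0.001  0.001 -0.12 ] frac 0.43 |d|mm 101 deg 3.4
move 3 [-0.035 -1.    -0.087] [ 0.001  0.001 -0.12 ] frac 0.77 |d|mm 100 deg 3.4
move 4 [ 0.008 -0.305 -0.026] [ 0.     0.    -0.037] frac 1.0 |d|mm 31 deg 1.0
```

Emit:
apply_moves(
  increments=[
    [[0,0,-0.4,0,0,0,-1],[-0.22,-1,-0.4,0,0,-0.12,-1],[-0.22,-1,-0.4,0,0,-0.12,-1],[-0.22,-1,-0.4,0,0,-0.12,-1]],
  ],
)

```text
clock: 70.25
position: [478.5, -7.4, 205.7]
ee_rot: [0.147, 0.989, 0.001, -0.0]
contact_force: [-0.3, -0.2, -0.5]
gripper_width: -0.2
```

Emit:
apply_moves(
  increments=[
    [[-0.16,-1,0,0,0,-0.12,-1],[-0.16,-1,0,0,0,-0.12,-1],[-0.16,-1,0,0,0,-0.12,-1]],
  ],
)

```text
clock: 70.55
position: [465.8, -107.8, 205.3]
ee_rot: [0.118, 0.993, 0.001, -0.0]
contact_force: [-0.7, -0.1, 0.6]
gripper_width: 0.2
```

Emit:
apply_moves(
  increments=[
    [[-0.1,-1,0,0,0,-0.12,-1],[-0.1,-1,0,0,0,-0.12,-1],[-0.1,-1,0,0,0,-0.12,-1]],
  ],
)

```text
clock: 70.85
position: [453.4, -207.3, 205.1]
ee_rot: [0.088, 0.996, 0.001, 0.0]
contact_force: [-0.2, 0.4, 0.1]
gripper_width: 0.2
```

Emit:
apply_moves(
  increments=[
    [[-0.04,-1,0,0,0,-0.12,-1],[-0.04,-1,0,0,0,-0.12,-1],[-0.04,-1,0,0,0,-0.12,-1],[-0.04,-1,0,0,0,-0.12,-1]],
  ],
)

```text
clock: 71.25
position: [441.0, -303.3, 204.8]
ee_rot: [0.056, 0.998, 0.001, 0.0]
contact_force: [0.6, 1.0, -0.5]
gripper_width: -0.1
```

Run:
```python
from h import *
plan([436.8,-333.1,172],Rdown(np.radians(-185.1)),8)
```

```text
t 71.25 pos [ 441.  -303.3  204.8] q [5.600e-02 9.984e-01 9.000e-04 1.000e-04] F [ 0.6  1.  -0.5] w -0.1 j [-0.3   0.33 -0.35 -0.   -0.89 -1.38]
move 0 [ 0.008 -0.302  0.327] [ 0.004  0.    -0.046] frac 1.0 |d|mm 45 deg 1.3
```

Emit:
apply_moves(
  increments=[
    [[0,-0.3,0,0,0,-0.045,-1],[0,-0.3,0.1,0,0,-0.045,-1],[0,-0.3,0.2,0,0,-0.045,-1],[0,-0.3,0.3,0,0,-0.045,-1],[0,-0.3,0.34,0,0,-0.045,-1],[0,-0.3,0.34,0,0,-0.045,-1]],
  ],
)

```text
clock: 71.85
position: [437.4, -331.9, 170.2]
ee_rot: [0.043, 0.999, 0.001, -0.001]
contact_force: [-0.7, 0.5, -0.3]
gripper_width: 0.3
```

Emit:
apply_moves(
  increments=[
    [[0,0,0.01,0,0,0,-1],[0,0,0.025,0,0,0,-1],[0,0,0.025,0,0,0,-1],[0,0,0.025,0,0,0,-1]],
  ],
)

```text
clock: 72.25
position: [437.7, -332.9, 168.9]
ee_rot: [0.044, 0.999, 0.001, 0.001]
contact_force: [0.6, -0.1, 1.3]
gripper_width: 0.2
```

Emit:
apply_moves(
  increments=[
    [[0,0,0.01,0,0,0,-1],[0,0,0.02,0,0,0,-1],[0,0,0.02,0,0,0,-1]],
  ],
)

```text
clock: 72.55
position: [437.7, -332.9, 167.7]
ee_rot: [0.044, 0.999, 0.0, 0.001]
contact_force: [-1.9, 0.9, 5.9]
gripper_width: 0.2
```

Emit:
apply_moves(
  increments=[
    [[0,0,0.01,0,0,0,-1],[0,0,0.015,0,0,0,-1],[0,0,0.015,0,0,0,-1]],
  ],
)

```text
clock: 72.85
position: [437.7, -332.9, 167.6]
ee_rot: [0.043, 0.999, 0.0, 0.001]
contact_force: [-3.8, 3.9, 13.2]
gripper_width: 0.1
```

Emit:
apply_moves(
  increments=[
    [[0,0,-0.35,0,0,0,-1],[-0.4,0,-0.35,0,0,0,-1],[-0.8,0,-0.35,0,0,0,-1],[-1,0,-0.35,0,0,0,-1],[-1,0,-0.35,0,0,0,-1]],
  ],
)

```text
clock: 73.35
position: [539.5, -341.7, 199.6]
ee_rot: [0.043, 0.999, 0.001, 0.001]
contact_force: [-0.8, 0.1, -0.7]
gripper_width: 0.2
```

Run:
```python
from h import *
plan([556.4,-343.7,171],Rdown(np.radians(-185.1)),8)
```

```text
t 73.35 pos [ 539.5 -341.7  199.6] q [4.320e-02 9.991e-01 5.000e-04 8.000e-04] F [-0.8  0.1 -0.7] w 0.2 j [-0.31  0.49 -0.09 -0.   -0.98 -1.34]
move 0 [-0.17  -0.006  0.286] [0.002 0.003 0.005] frac 1.0 |d|mm 33 deg 0.2
```

Emit:
apply_moves(
  increments=[
    [[-0.17,0,0.05,0,0,0,-1],[-0.17,0,0.15,0,0,0,-1],[-0.17,0,0.25,0,0,0,-1],[-0.17,0,0.29,0,0,0,-1],[-0.17,0,0.29,0,0,0,-1],[-0.17,0,0.29,0,0,0,-1]],
  ],
)

```text
clock: 73.95
position: [553.8, -343.2, 171.5]
ee_rot: [0.044, 0.999, 0.001, 0.0]
contact_force: [-0.7, -0.5, 0.7]
gripper_width: 0.4
```

Emit:
apply_moves(
  increments=[
    [[0,0,0.01,0,0,0,-1],[0,0,0.025,0,0,0,-1],[0,0,0.03,0,0,0,-1],[0,0,0.03,0,0,0,-1]],
  ],
)

```text
clock: 74.35
position: [554.2, -343.0, 168.2]
ee_rot: [0.044, 0.999, 0.001, 0.0]
contact_force: [-0.5, 0.7, -0.3]
gripper_width: 0.4
```

Emit:
apply_moves(
  increments=[
    [[0,0,0.01,0,0,0,-1],[0,0,0.02,0,0,0,-1],[0,0,0.02,0,0,0,-1]],
  ],
)

```text
clock: 74.65
position: [554.3, -343.1, 167.7]
ee_rot: [0.044, 0.999, 0.0, 0.001]
contact_force: [-1.6, 2.0, 4.9]
gripper_width: -0.1
```

Emit:
apply_moves(
  increments=[
    [[0,0,0.01,0,0,0,-1],[0,0,0.015,0,0,0,-1],[0,0,0.015,0,0,0,-1]],
  ],
)

```text
clock: 74.95
position: [554.6, -343.1, 167.6]
ee_rot: [0.043, 0.999, 0.0, 0.001]
contact_force: [-2.0, 2.1, 10.6]
gripper_width: -0.1
```

Emit:
apply_moves(
  increments=[
    [[0,0,-0.3,0,0,0,-1],[0,0,-0.7,0,0,0,-1],[0,0,-1,0,0,0,-1],[0,0,-1,0,0,0,-1]],
  ],
)

```text
clock: 75.35
position: [556.0, -344.2, 270.8]
ee_rot: [0.043, 0.999, -0.002, 0.005]
contact_force: [-0.1, 0.2, 0.5]
gripper_width: -0.1
```

Emit:
apply_moves(
  increments=[
    [[0.9,0.6,-0.6,0,0,0,-1],[0.9,0.6,-0.6,0,0,0,-1],[0.9,0.6,-0.6,0,0,0,-1],[0.9,0.6,-0.6,0,0,0,-1]],
  ],
)

```text
clock: 75.75
position: [468.3, -274.6, 327.3]
ee_rot: [0.043, 0.999, 0.0, 0.002]
contact_force: [1.7, -0.1, -0.4]
gripper_width: -0.3
```

Emit:
apply_moves(
  increments=[
    [[0.3,1,-0.3,0,0,0,-1],[0.3,1,-0.3,0,0,0,-1],[0.3,1,-0.3,0,0,0,-1],[0.3,1,-0.3,0,0,0,-1],[0.3,1,-0.3,0,0,0,-1]],
  ],
)

```text
clock: 76.25
position: [448.9, -173.8, 354.0]
ee_rot: [0.044, 0.999, 0.001, -0.0]
contact_force: [0.1, 0.2, 0.5]
gripper_width: 0.1
```

Run:
```python
from h import *
st();T=shot("top","t12");S=shot("scene","s12")
for n,a in (("A",(469.5,300,-.3)),("B",(497,-340,-5)),("C",(439,117,-20))):
    print(n);fitrect(T,a[0],a[1],np.radians(a[2]),141,91,95,skip=.75,rad=5)
```

```text
t 76.25 pos [ 448.9 -173.8  354. ] q [ 4.39e-02  9.99e-01  7.00e-04 -3.00e-04] F [0.1 0.2 0.5] w 0.1 j [-0.03  0.1  -0.24 -0.   -1.23 -1.63]
A
fit xy yawdeg [469.  300.8] -0.04 med|res|px 0.75 n 54 sidemean [-0.97, -0.54, -0.75, -0.75]
B
fit xy yawdeg [ 501.2 -342.1] 0.31 med|res|px 0.39 n 8 sidemean [-0.38, -1.19, 0.12, None]
C
fit xy yawdeg [437.9 118.4] -18.9 med|res|px 0.51 n 42 sidemean [-1.76, -0.37, -0.25, -1.12]
```

View pics/t12.png

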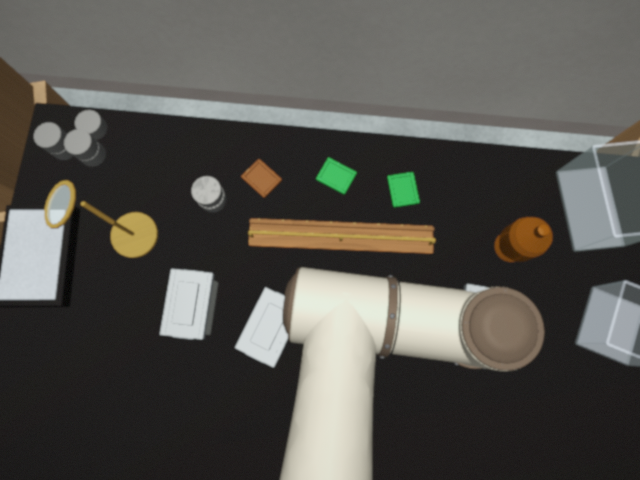

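View pics/s12.png

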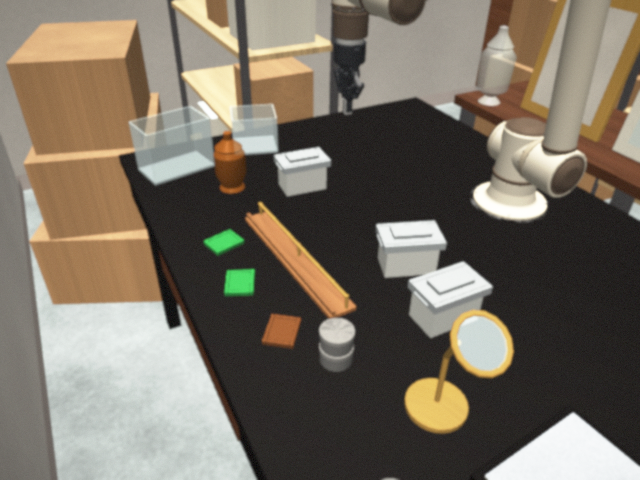

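Run:
```python
from h import *
st();print(arm.job_done())
```

```text
t 76.35 pos [ 448.8 -174.3  353.8] q [ 4.45e-02  9.99e-01  7.00e-04 -7.00e-04] F [ 1.1  1.2 -0.4] w 0.3 j [-0.03  0.1  -0.24 -0.   -1.23 -1.63]
the job is handed in; nothing more can be done
None
```

I packed all three frames that were on the ledge, closed all three tubs, and handed the job in at about 76 s. No verdict was reported.

**Frames:** frames 1, 2 and 4 now stand upright, one each in slot 1 of tubs B, C and A. I lowered them in and saw no contact force above about 2 N. The green and brown look-alikes were left alone. Tub A had been knocked about 20 mm aside during the run, so I measured it again before using it.

**Lids:** each lid met its tub's lugs about 11 mm above home, and I pressed each one down with 26–30 N. Pressing on each end of every lid afterwards gave a hard stop at the same height at both ends. All three lids are therefore level and snapped home.

**Last checks:**
- **Lid centring:** comparing lid and rim in the top camera, the lids sit within about 1.1 mm of centre on all three tubs.
- **Bystanders:** the tins, jar and magnifier look unmoved in the final pictures, and the arm is clear of everything.

**Disagreements:**
- **Wrist camera:** it read positions up to about 3 mm off, so I corrected it using the top camera and where the jaws closed.
- **Final top picture:** the arm hid tub B's lid and part of tub C's, so their fits there were unusable (tub B) or rough (tub C). For those two I rely on the earlier top views and the end presses.

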